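# Unpack wireless mic packs into the desk cabinet

### The arm

A 6-joint arm with a two-finger parallel gripper is mounted at the origin on the work surface. World frame = base frame: x ahead of the robot, y to its left, z up, the work surface at z = 0. Lengths are in m, angles in rad, forces in N, time in s.
With the tool pointing down it reaches from about 0.325 to 0.875 m from the base axis. Payload 4.4 kg.
Tool frame: the origin (TCP) lies on the front face of the gripper's body, between the roots of the fingers; the fingertips stand 73 mm ahead of it and the grasp point (between the pads) lies arm.tcp_to_grasp ahead of it (arm.tcp_to_grasp is the distance from the TCP to the grasp point, in m); z points along the fingers, x is the direction in which the jaws open and shut, and the axes are right-handed (so a half turn about z gives the same grasp; the last joint's range is limited). The gripper opens to 85 mm and grips with 20 to 120 N. Pads are 22 mm wide; open, the fingers measure 114 mm over their backs; the gripper's body (76 mm by 85 mm) begins 54 mm behind the grasp point. The pads swing forward as they close: fully open they stand 13 mm farther back than shut.
Start: joints at [-1.319, 0.207, 1.542, -0, 1.393, -0.15], TCP at [0.225, -0.529, 0.304] pointing down, gripper open.
Joint ranges: [-2.73, 2.73], [-0.86, 2.22], [0.23, 2.46], [-1.11, 4.25], [0.08, 2.63], [-2.82, 2.82]. Speed limits (rad/s): [2.79, 2.79, 3.14, 3.14, 3.14, 3.14].

### API

Orientations are given as a unit quaternion [w, x, y, z].
In Python, from station import arm, viewer gives the robot as it stands.
- The arm moves only by the tool carry_out, never from a script. Its argument "series" is a list of rows, each an object of numbers: "claw": the closure, from 0 (fully open) to 1 (shut); "x", "y", "z": the shift along the tool's x, y, z in mm; "wx", "wy", "wz": the turn, a rotation vector about the tool's x, y, z in degrees. In form: [{"claw": .., "x": .., "y": .., "z": .., "wx": .., "wy": .., "wz": ..}, ...]. A call has exactly 10 rows; each row shifts and turns the commanded pose from where the row before left it, along the tool's axes as they then stand; what a row does not reach is not made up. A row lasts 1/10 s, in which the tool goes at most 50 mm and 8.59 degrees, less where a joint would pass 70% of its speed; a pose out of reach is approached as far as the arm can. A call with a gripper value outside its range is refused whole. The fingers move at their own pace and stop on an object; the grip force is fixed at half the most. Time passes only in rows, so rows that do not move let the fingers close, or fill a call up. It gives the time, the measured TCP pose, the force and the opening at its end, in the units of the state.
- arm.get_obs(): the state, without advancing time (a new reading comes with each control period).
- viewer.read_camera(name): name is "side" or "top" or "wrist"; returns the picture (480x640x3 uint8, red, green, blue); there is no depth.
- viewer.camera_params(name): a dict with "vfov" (degrees; the focal length in pixels is half the picture's height over the tangent of half this angle, whatever the lens; pixels are square), "cx", "cy" (the principal point, pixels), "camera_from_world" (4x4, takes a point from world to camera coordinates); the wrist camera has in their place "T_tool_cam" (4x4, takes a point from camera to tool coordinates, whose origin is the TCP and whose axes are the tool frame's). Camera axes: x right, y down, z forward; pixel columns grow to the right and rows downward; lengths in m; the calibration is good to about 2 mm. A picture is of the moment at which its call begins: read the wrist's pose just before it. camera_params takes no time and is no camera call.
- arm.sign_off(): hands the job in, once; it reports no verdict.
The state is a dict: "t": time; "qpos": joint angles; "dq": joint speeds; "tau": joint torques, N m; "tool_pos": TCP position; "ee_rot": TCP orientation; "force": force on the tool from outside, world axes, zero at the start; "ft_torque": the same for the moment, N m; "opening": opening from 0.0 (shut) to 1.0 (fully open).
Only numpy, scipy, OpenCV 4.12 (cv2) and the standard library are available. Lean on these libraries where they do the work, as an engineer would, in place of code of your own. Each camera call takes 0.05 s, during which the arm holds its last target.

### The job

Move the coffee cup out of the hold-down channel and stand it on its cork coaster, then slide the lidded blue box fully home under the channel's lips so that its base is held down while you draw the tight lid straight up and off; stand the lid open side down on the desk, away from the channel. Put every microphone pack from the box into the green-marked bay of the low cabinet (slide that bay's door over or under the other one to reach it), leaving the empty box base home in the channel, the cup on its coaster and both cabinet doors shut. Do not disturb the telephone, stapler or mouse.

Things in the scene. Friction and masses are not known exactly. Their poses are not given: they have to be found in the camera images.
- dock: Fixed hold-down channel: two dark steel rails with inward lips. Origin: on the desk, where the box's centre is when home. x runs from the flared mouth (-x, to -102 mm) to the yellow stop bar (+x, face at 70 mm, 2 mm past the home box's foot): the box slides in along +x. 90 mm between rails; lips at height 10 to 16 mm leave a 72 mm gap; outside width 110 mm, 132 over the flares; 16 mm high.
- tin_c (a point): Centre of the loose box base's foot plate, 3 mm above the desk. Foot 136 x 84 x 6 mm (x long, y wide; 3 mm play each side in the channel; pulled up, it rises 4 mm and catches under the lips). On it a black open tray 115 x 53 mm, rim 44 mm above the desk, four slots 25 x 47 mm at x = -42, -14, 14, 42 mm, floor at 6 mm. 0.30 kg, ends alike. Slide it by gripping the lid.
- lid_c (a point): Centre (half-way up) of the blue lid, 124 x 62 x 86 mm (x long, y wide, z up), 3 mm walls, open below, 0.12 kg. Starts fully on, resting on the foot: centre 49, top 92 mm above the desk; standing on the desk, centre at 43 mm. Spring catches at its ends hold it with some 10 to 15 N, so an unheld base comes up with it. Grip across the 62 mm width; raise it 90 mm or more to clear the packs.
- pack1_c (a point): Centre of microphone pack 1 (absent in some starts): white block with a dark window, 20 x 40 x 78 mm (x thick, y wide, z tall), 90 g. Starts upright in slot x = -42 mm of the box base, its y across the box, its top 84 mm above the desk and 40 mm above the tray's rim; grip it across its 40 mm width. How many there are, 2 to 4, varies.
- pack2_c (a point): Centre of microphone pack 2 (absent in some starts): white block with a dark window, 20 x 40 x 78 mm (x thick, y wide, z tall), 90 g. Starts upright in slot x = -14 mm of the box base, its y across the box, its top 84 mm above the desk and 40 mm above the tray's rim; grip it across its 40 mm width. How many there are, 2 to 4, varies.
- pack3_c (a point): Centre of microphone pack 3 (absent in some starts): white block with a dark window, 20 x 40 x 78 mm (x thick, y wide, z tall), 90 g. Starts upright in slot x = +14 mm of the box base, its y across the box, its top 84 mm above the desk and 40 mm above the tray's rim; grip it across its 40 mm width. How many there are, 2 to 4, varies.
- pack4_c (a point): Centre of microphone pack 4 (absent in some starts): white block with a dark window, 20 x 40 x 78 mm (x thick, y wide, z tall), 90 g. Starts upright in slot x = +42 mm of the box base, its y across the box, its top 84 mm above the desk and 40 mm above the tray's rim; grip it across its 40 mm width. How many there are, 2 to 4, varies.
- case: Low grey cabinet, fixed, 150 x 360 mm (x, y), walls 94 mm high, under two smoked sliding doors lying flat on top in two levels (their guide rails reach 111 mm). Origin: centre of underside; x away from the robot, y to the left along the doors. Two bays open upwards: y 3 to 175 mm (left) and -175 to -3 mm (right), x from -59 to 59 mm, floor at 10 mm.
- green_bay: Green liner of the bay for the packs, 118 x 170 mm (x, y), with green strips on the cabinet's front and back edges; in the left or the right bay. Origin: centre of the bay, 8 mm above the desk, 2 mm below the bay's floor. Axes parallel to the cabinet's.
- orange_bay: The other bay, with an orange liner and strips; the same size and origin. It stays empty.
- left_door (a joint): Left door (upper level, top face 109 mm above the desk): 0 = shut, grows up to 0.145 m (end stop) as it slides over the right door towards the cabinet's -y. Friction about 1.5 N. May start a little open.
- right_door (a joint): Right door (lower level, top face 101 mm above the desk): 0 = shut, grows up to 0.145 m as it slides under the left door towards the cabinet's +y. Friction about 1.5 N. May start a little open.
- left_door_grip (a point): Grip point of the left door's upright aluminium fin, 10 mm below its top, which is 141 mm above the desk. The fin is 10 mm thick along the cabinet's y (pinch or push it that way) and 45 mm wide along x. Shut it is at cabinet y = 160 mm; fully open at y = 15 mm, leaving the bay open from y = 36 to 175 mm.
- right_door_grip (a point): The same for the right door: fin top also 141 mm above the desk; shut at cabinet y = -160 mm, fully open at y = -15 mm, leaving y from -36 to -175 mm open.
- cup_c (a point): Centre (half-way up) of a white handleless ceramic cup, squat, straight-sided, 60 mm across, 60 mm tall, 4 mm wall, 0.25 kg, open at the top. At first it stands on the desk inside the channel.
- coaster: Cork coaster fixed to the desk, 90 mm across, 4 mm thick. Origin: centre of its underside.
- stapler: Red and black stapler, 130 x 34 x 44 mm, a bystander. Origin: centre of its underside.
- mouse: Black computer mouse, 100 x 60 x 30 mm, a bystander. Origin: centre of its underside.
- phone: Black desk telephone, 180 x 190 x 71 mm, a bystander. Origin: centre of its underside.
Things that resemble listed ones, but are neither listed nor needed, are in the scene too. What is shaped like the part that bears lid_c but yellow is not meant.

How it is judged:
By the outcome, as a careful person would: the job done as asked, in the order asked, and still so for the second after the job is handed in, with the robot touching nothing.
Of pack1, pack2, pack3, pack4 only 2 to 4 are there at a start; the rules pass over those that are not, and their reading is None.
At some moment in a run one of cup may be knocked a few centimetres aside while the robot is not near it.
Once in a run the grip may slacken for a moment while it holds something.
It also fails if it takes over 210 s, if anything falls off the work surface, if the arm or the gripper's body presses on something with over 40 N, if the wrist force passes 120 N, or if a joint passes its speed limit or range.

## Working session

There is one attempt and no reset: what is moved stays moved. The work goes in short steps, Python scripts to look and compute and a tool call to move; the robot and the scene stay as the last step left them, time stands still between calls to the robot, and variables do not carry over. Pictures are saved under pics/ and viewed, and the job is handed in when it is done.

Besides the shell and the picture viewer there is one more tool, called after "Emit:" by a JSON object that holds its "method" and its "body", one argument or row to a line. carry_out: Moves the arm, as the interface text tells. Its arguments: {"type":"object","properties":{"series":{"type":"array"}},"required":["series"]}

```bash
ls -la; mkdir -p pics; python3 - <<'E'
from station import arm, viewer
import cv2
print(arm.get_obs(), arm.tcp_to_grasp)
for n in ["side","top","wrist"]:
    im=viewer.read_camera(n); cv2.imwrite(f"pics/{n}0.png",im[:,:,::-1])
    print(n,viewer.camera_params(n))
E
```

```text
total 12
drwxr-xr-x  3 agent agent 4096 Dec  7 05:32 .
drwxr-xr-x 23 root  root  4096 Dec  7 05:32 ..
drwxr-xr-x  2 agent agent 4096 Dec  7 05:32 pics
{'t': 0.0, 'qpos': array([-1.31849569e+00,  2.07448278e-01,  1.54296589e+00,  3.69041732e-05,
        1.39348490e+00, -1.50489707e-01]), 'dq': array([ 1.07333564e-03,  1.10433587e-03,  1.08861663e-03,  6.86679065e-05,
        3.95954682e-04, -1.29269846e-03]), 'tau': array([ 9.82126476e-04, -3.83027959e+01, -2.91599572e+01, -1.93730434e-04,
        1.04668501e-02, -8.79529324e-06]), 'tool_pos': array([ 0.22524657, -0.52840324,  0.30270384]), 'ee_rot': array([-7.86368402e-04,  8.34259858e-01, -5.51370256e-01, -8.43705794e-04]), 'force': array([ 0.85354542, -0.05367791,  0.61657699]), 'ft_torque': array([-0.01964245, -0.03340656, -0.04976929]), 'opening': 1.001317791384114} 0.0539
side {'vfov': 44.60193642262883, 'cx': 331.87716970402687, 'cy': 238.00127265932267, 'camera_from_world': array([[-0.82076916, -0.57123739,  0.00508141,  0.43680811],
       [-0.41103873,  0.58436741, -0.69968699,  0.27341003],
       [ 0.39671796, -0.57637017,
[... 181 characters left out ...]
_from_world': array([[ 0.01201373, -0.99984758, -0.01266812,  0.00679513],
       [-0.99369375, -0.01052539, -0.11163312,  0.53338705],
       [ 0.11148277,  0.01392936, -0.99366874,  0.98493532],
       [ 0.        ,  0.        ,  0.        ,  1.        ]])}
wrist {'vfov': 70.52979727488389, 'cx': 316.22393179811826, 'cy': 240.2038024912533, 'T_tool_cam': array([[ 9.99999529e-01,  9.61147198e-04, -1.35103473e-04,
         3.67307571e-04],
       [-8.79403608e-04,  9.56129230e-01,  2.92943889e-01,
        -7.31518854e-02],
       [ 4.10738577e-04, -2.92943632e-01,  9.56129625e-01,
        -6.97613065e-02],
       [ 0.00000000e+00,  0.00000000e+00,  0.00000000e+00,
         1.00000000e+00]])}
```

View pics/side0.png

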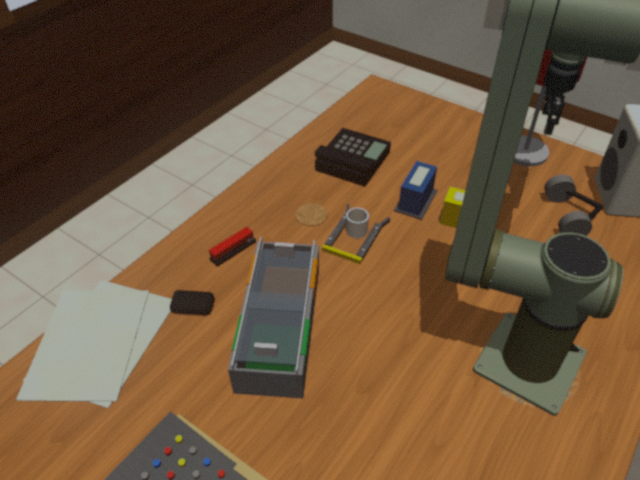

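View pics/top0.png

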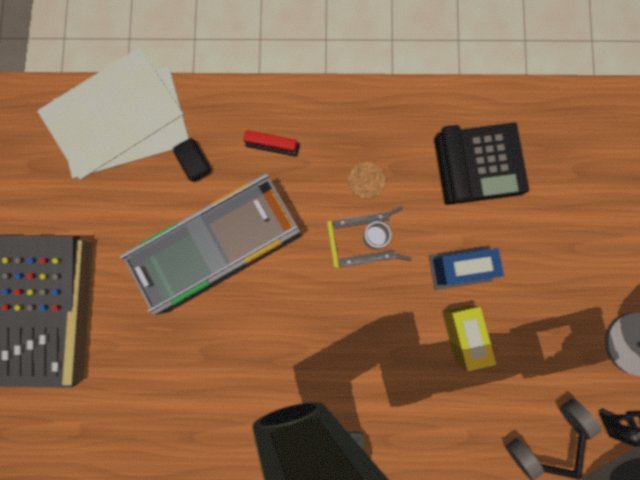

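View pics/wrist0.png

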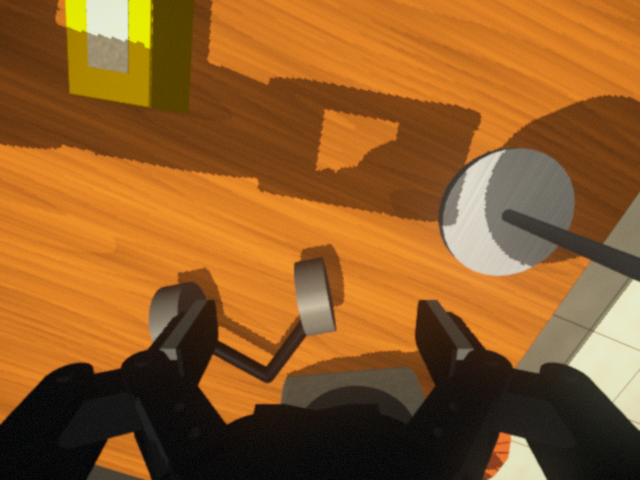

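```bash
cat > h.py <<'E'
import numpy as np, cv2
from scipy.spatial.transform import Rotation as R
from station import arm, viewer
def rot(q): return R.from_quat([q[1],q[2],q[3],q[0]]).as_matrix()
def cam(name,obs=None):
    p=viewer.camera_params(name); f=240/np.tan(np.radians(p['vfov']/2))
    if name=='wrist':
        T=np.eye(4);T[:3,:3]=rot(obs['ee_rot']);T[:3,3]=obs['tool_pos']
        C=np.linalg.inv(T@p['T_tool_cam'])
    else: C=p['camera_from_world']
    return C,f,p['cx'],p['cy']
def proj(c,P):
    C,f,cx,cy=c; P=np.atleast_2d(P); q=P@C[:3,:3].T+C[:3,3]
    return np.c_[cx+f*q[:,0]/q[:,2],cy+f*q[:,1]/q[:,2]]
def unp(c,uv,z):
    C,f,cx,cy=c; uv=np.atleast_2d(uv).astype(float)
    d=np.c_[(uv[:,0]-cx)/f,(uv[:,1]-cy)/f,np.ones(len(uv))]@C[:3,:3]
    o=-C[:3,:3].T@C[:3,3]
    return o+d*((z-o[2])/d[:,2])[:,None]
def shot(name,fn,crop=None,k=1):
    o=arm.get_obs(); im=viewer.read_camera(name)[:,:,::-1].copy()
    np.save('pics/'+fn+'.npy',im); 
    c=cam(name,o)
    import pickle; pickle.dump((c,o),open('pics/'+fn+'.pkl','wb'))
    save(im,fn,crop,k); return im,c,o
def load(fn):
    import pickle
    c,o=pickle.load(open('pics/'+fn+'.pkl','rb')); return np.load('pics/'+fn+'.npy'),c,o
def save(im,fn,crop=None,k=1):
    if crop: x0,y0,x1,y1=crop; im=im[y0:y1,x0:x1]
    if k!=1: im=cv2.resize(im,None,fx=k,fy=k,interpolation=cv2.INTER_CUBIC)
    cv2.imwrite('pics/'+fn+'.png',im)
def poly(im,c,P,col,w=1):
    uv=proj(c,P); cv2.polylines(im,[np.round(uv*16).astype(int)],True,col,w,cv2.LINE_AA,4)
def frame(x,y,th):
    c,s=np.cos(th),np.sin(th)
    return lambda P:(np.atleast_2d(P)@np.array([[c,s,0],[-s,c,0],[0,0,1]])+[x,y,0])
def move(dw_target, o, yaw=None):
    "shift in tool mm to reach world TCP target"
    return rot(o['ee_rot']).T@(np.array(dw_target)-o['tool_pos'])*1000
E
python3 - <<'E'
from h import *
im,c,o=shot('top','t1',(100,160,310,320),3.8)
save(im,'t1b',(320,140,520,290),4)
E
```

```text
(no output)
```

View pics/t1.png

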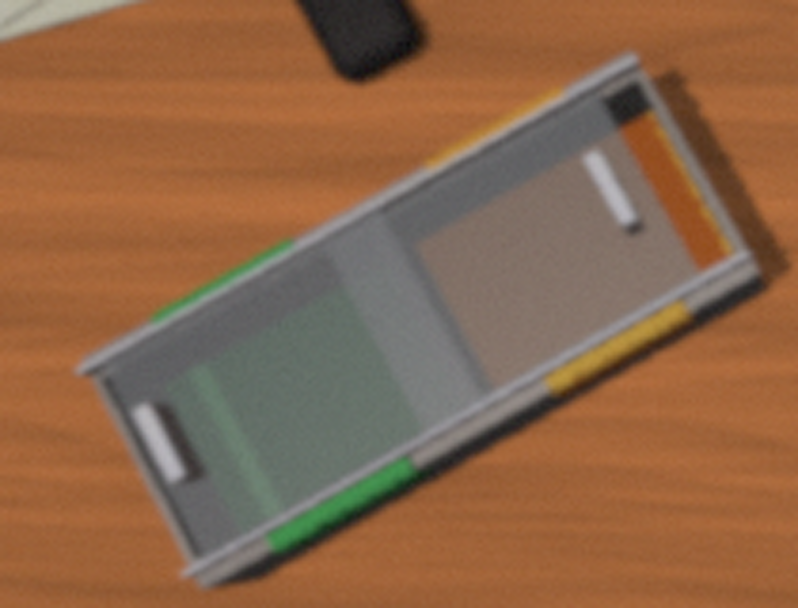

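View pics/t1b.png

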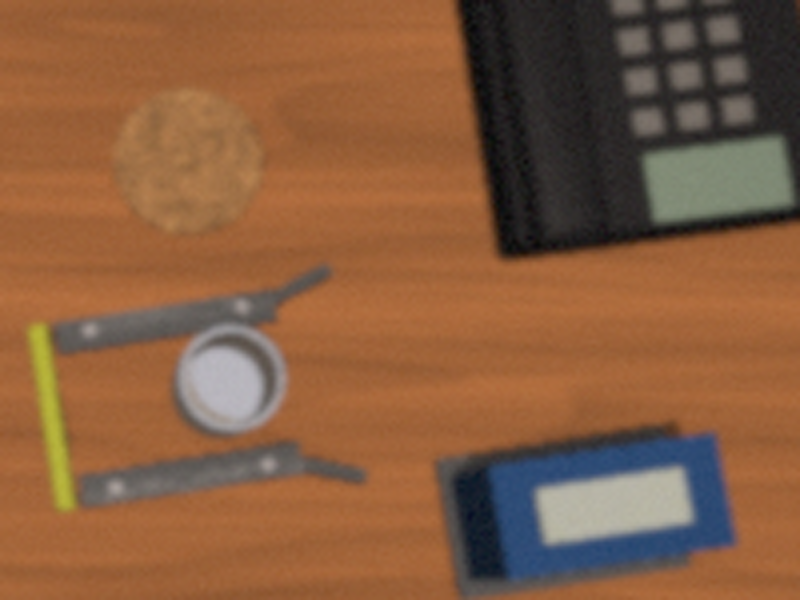

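```bash
cat > fit.py <<'E'
from h import *
from scipy.optimize import least_squares
def fit(c,P,uv,x0):
    r=least_squares(lambda p:(proj(c,frame(*p)(P))-uv).ravel(),x0)
    return r.x,np.abs(r.fun).max()
E
python3 - <<'E'
from fit import *
im,c,o=load('t1')
A=lambda l:np.array(l)/3.8+[100,160]
B=lambda l:np.array(l)/4+[320,140]
case,e=fit(c,[[.075,.18,.111],[.075,-.18,.111],[-.075,.18,.111],[-.075,-.18,.111]],A([[80,370],[635,57],[185,575],[752,258]]),[.5,.3,.5]); print('case',case,e,np.degrees(case[2]))
lid,e=fit(c,[[.062,-.031,.092],[.062,.031,.092],[-.062,.031,.092],[-.062,-.031,.092]],B([[490,465],[508,580],[735,545],[717,435]])[[0,1,2,3]],[.4,-.3,1.57]); print('lid',lid,e)
lid2,e=fit(c,[[.062,.031,.092],[.062,-.031,.092],[-.062,-.031,.092],[-.062,.031,.092]],B([[508,580],[490,465],[717,435],[735,545]]),[.4,-.3,1.57]); print('lid2',lid2,e)
# dock: +x toward image left (world +y), so dock y -> world -x (image down)
# bar: face at x=70; rails z .016 
P=[[.070,.055,.016],[.070,-.055,.016]]
print(unp(c,B([[40,325],[65,508]]),.016), unp(c,B([190,160]),.004),unp(c,B([232,379]),.06))
for s in [(58,335),(65,352),(82,505),(82,487),(275,300),(275,320),(297,443),(300,470),(325,268),(365,475)]: print(s,unp(c,B(s),.016))
E
```

```text
case [0.51155311 0.24128676 0.53052482] 4.29907891981162 30.396833031823252
lid [ 0.46717673 -0.32340688  1.71997325] 0.6565713117211089
lid2 [ 0.46717673 -0.32340688  1.71997325] 0.6565712855465335
[[ 0.57349418 -0.0170415   0.016     ]
 [ 0.46618215 -0.03250167  0.016     ]] [[ 0.67635345 -0.10642485  0.004     ]] [[ 0.53742351 -0.12412119  0.06      ]]
(58, 335) [[ 0.56766359 -0.02766677  0.016     ]]
(65, 352) [[ 0.55762946 -0.03184977  0.016     ]]
(82, 505) [[ 0.46803652 -0.04236399  0.016     ]]
(82, 487) [[ 0.47849846 -0.04230071  0.016     ]]
(275, 300) [[ 0.58974546 -0.15504703  0.016     ]]
(275, 320) [[ 0.57785683 -0.15497348  0.016     ]]
(297, 443) [[ 0.50554742 -0.16731555  0.016     ]]
(300, 470) [[ 0.48981703 -0.16893702  0.016     ]]
(325, 268) [[ 0.60911586 -0.18455488  0.016     ]]
(365, 475) [[ 0.4873289  -0.20660184  0.016     ]]
```

```bash
python3 - <<'E'
from fit import *
im,c,o=load('t1')
A=lambda l:np.array(l)/3.8+[100,160]
q=unp(c,A([[80,370],[635,57],[752,258],[185,575]]),.111)
print(q); print(np.linalg.norm(q-np.roll(q,-1,0),axis=1)); d=q-np.roll(q,-1,0); print(np.degrees(np.arctan2(d[:,1],d[:,0])), q.mean(0))
for z in (.094,.0):
  q=unp(c,A([[205,585],[762,275]]),z); print(z,q,np.linalg.norm(q[0]-q[1]))
# fins
for s in [(145,408),(180,478),(595,155),(632,222)]: print(s,unp(c,A(s),.141))
E
```

```text
[[0.47712543 0.42800706 0.111     ]
 [0.65896842 0.12131954 0.111     ]
 [0.54423636 0.05272238 0.111     ]
 [0.36462383 0.36271715 0.111     ]]
[0.35654468 0.13367504 0.35827004 0.13007453]
[ 120.66480247   30.87478697  -59.9117806  -149.87141222] [0.51123851 0.24119153 0.111     ]
0.094 [[0.35820928 0.35780516 0.094     ]
 [0.5367853  0.0478378  0.094     ]] 0.35772776968873576
0.0 [[0.35204476 0.39355217 0.        ]
 [0.54839651 0.05273018 0.        ]] 0.39333655007672813
(145, 408) [[0.45514626 0.37754378 0.141     ]]
(180, 478) [[0.41782583 0.35647234 0.141     ]]
(595, 155) [[0.5962025 0.1379246 0.141    ]]
(632, 222) [[0.55932731 0.11671609 0.141     ]]
```

```bash
cat >> h.py <<'E'
def wrap(a): return (a+180)%360-180
def plan(target,psi_deg):
    "print wz (deg, do first/with) and then tool-frame shift, jaws at world yaw psi (mod 180 nearest)"
    o=arm.get_obs(); M=rot(o['ee_rot']); yaw=np.degrees(np.arctan2(M[1,0],M[0,0]))
    q=o['qpos']
    d=wrap(psi_deg-yaw)
    if abs(d)>90: d-=180*np.sign(d)
    y=np.radians(yaw+d); T=np.array(target)
    dw=T-o['tool_pos']
    X=np.array([np.cos(y),np.sin(y),0]);Y=np.array([np.sin(y),-np.cos(y),0])
    tilt=np.degrees([M[0,2],M[1,2]])
    print('t %.2f yaw %.1f  wz=%.1f  shift x %.1f y %.1f z %.1f | q6 %.2f tcp %s F %s open %.3f tilt %s'%(o['t'],yaw,-d,1e3*dw@X,1e3*dw@Y,-1e3*dw[2],q[5],o['tool_pos'].round(4),o['force'].round(1),o['opening'],tilt.round(2)))
E
python3 - <<'E'
from h import *
plan([.52,-.16,.30],-81.5)
E
```

```text
t 0.20 yaw -66.9  wz=14.6  shift x -321.0 y -346.0 z 3.1 | q6 -0.15 tcp [ 0.2253 -0.5286  0.3031] F [ 0.3 -1.4 -0.1] open 0.999 tilt [-0.02  0.08]
```

Emit:
{"method": "carry_out", "body": {
  "series": [
    {"claw": 0, "wz": 7.3, "x": 0, "y": 0, "z": 0},
    {"claw": 0, "wz": 7.3},
    {"claw": 0, "x": -32, "y": -34},
    {"claw": 0, "x": -32, "y": -34},
    {"claw": 0, "x": -32, "y": -34},
    {"claw": 0, "x": -32, "y": -34},
    {"claw": 0, "x": -32, "y": -34},
    {"claw": 0, "x": -32, "y": -34},
    {"claw": 0, "x": -32, "y": -34},
    {"claw": 0, "x": -32, "y": -34}
  ]
}}

```text
invalid input at $.series[0]: expected keys claw, x, y, z, wx, wy, wz
```

```bash
python3 - <<'E'
from h import *
plan([.52,-.16,.30],-81.5)
E
```

```text
t 0.20 yaw -66.9  wz=14.6  shift x -321.0 y -346.0 z 3.1 | q6 -0.15 tcp [ 0.2253 -0.5286  0.3031] F [ 0.3 -1.4 -0.1] open 0.999 tilt [-0.02  0.08]
```

All keys are needed in every row.

Emit:
{"method": "carry_out", "body": {
  "series": [
    {"claw": 0, "x": 0, "y": 0, "z": 0, "wx": 0, "wy": 0, "wz": 7.3},
    {"claw": 0, "x": 0, "y": 0, "z": 0, "wx": 0, "wy": 0, "wz": 7.3},
    {"claw": 0, "x": -32, "y": -34, "z": 0, "wx": 0, "wy": 0, "wz": 0},
    {"claw": 0, "x": -32, "y": -34, "z": 0, "wx": 0, "wy": 0, "wz": 0},
    {"claw": 0, "x": -32, "y": -34, "z": 0, "wx": 0, "wy": 0, "wz": 0},
    {"claw": 0, "x": -32, "y": -34, "z": 0, "wx": 0, "wy": 0, "wz": 0},
    {"claw": 0, "x": -32, "y": -34, "z": 0, "wx": 0, "wy": 0, "wz": 0},
    {"claw": 0, "x": -32, "y": -34, "z": 0, "wx": 0, "wy": 0, "wz": 0},
    {"claw": 0, "x": -32, "y": -34, "z": 0, "wx": 0, "wy": 0, "wz": 0},
    {"claw": 0, "x": -32, "y": -34, "z": 0, "wx": 0, "wy": 0, "wz": 0}
  ]
}}

```text
t: 1.2
tool_pos: [0.4575, -0.234, 0.3039]
ee_rot: [0.0, 0.757, -0.653, 0.0]
force: [0.2, -0.4, -0.8]
opening: 0.997
```

```bash
python3 - <<'E'
from h import *
plan([.52,-.16,.30],-81.5)
shot('wrist','w1')
E
```

```text
t 1.20 yaw -81.5  wz=-0.0  shift x -63.9 y -72.8 z 3.9 | q6 0.78 tcp [ 0.4575 -0.234   0.3039] F [ 0.2 -0.4 -0.8] open 0.997 tilt [ 0.01 -0.01]
```

View pics/w1.png

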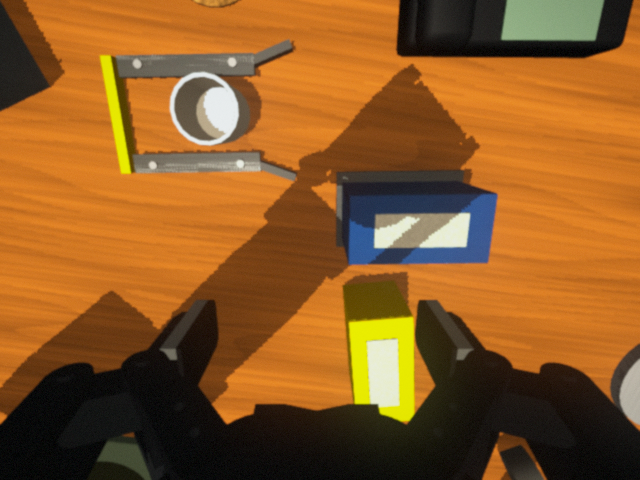

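```bash
python3 - <<'E'
from h import *
im,c,o=load('w1')
save(im,'w1a',(90,30,310,190),3.6)
save(im,'w1b',(320,150,520,290),4)
E
```

```text
(no output)
```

View pics/w1a.png

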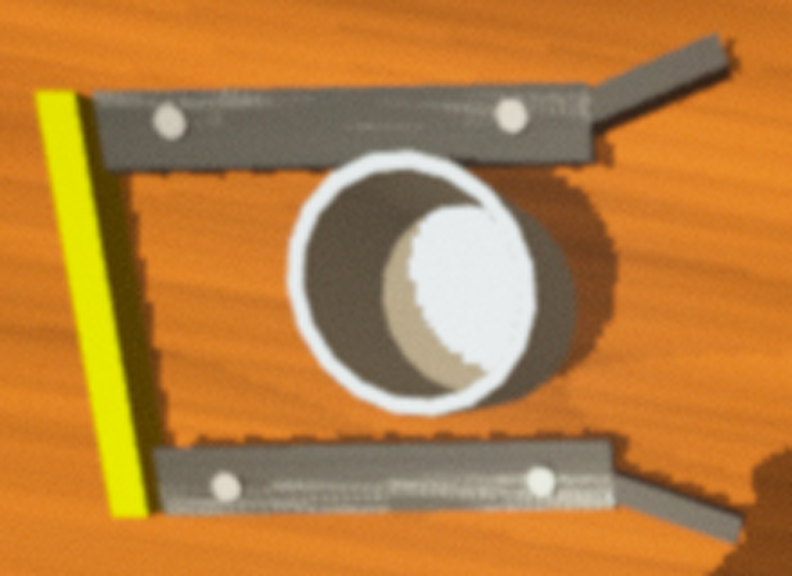

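View pics/w1b.png

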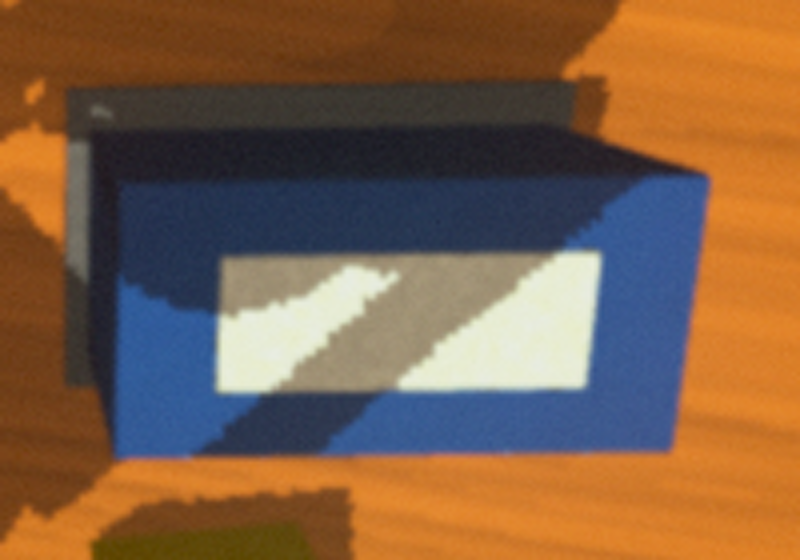

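```bash
python3 - <<'E'
from fit import *
im,c,o=load('w1')
A=lambda l:np.array(l)/3.6+[90,30]
B=lambda l:np.array(l)/4+[320,150]
uv=A([[95,92],[592,85],[108,170],[592,163],[157,452],[612,440],[163,514],[613,506],[75,92],[150,515]])
def P(a,b): 
    Y=[-.055,-.055,-.036,-.036,.036,.036,.055,.055,-.055,.055]
    X=[a,b,a,b,a,b,a,b,.07,.07]
    return np.c_[X,Y,[.016]*10]
r=least_squares(lambda p:(proj(c,frame(*p[:3])(P(p[3],p[4])))-uv).ravel(),[.53,-.1,1.72,.07,-.07])
print('dock',r.x,np.degrees(r.x[2]),r.fun.reshape(-1,2).round(1).tolist())
lid,e=fit(c,[[.062,-.031,.092],[.062,.031,.092],[-.062,.031,.092],[-.062,-.031,.092]],B([[118,183],[113,458],[672,451],[708,177]]),[.4,-.3,1.57]); print('lid',lid,np.degrees(lid[2]),e)
foot=unp(c,B([[68,90],[573,83]]),.006);print(foot, np.degrees(np.arctan2(*(foot[0]-foot[1])[[1,0]])))
th=np.linspace(0,6.28,40)
# cup: threshold rim white
ring=A([[402,150],[288,270],[412,414],[536,290],[330,170],[500,185],[310,350],[510,375]])
rr=least_squares(lambda p:np.linalg.norm(unp(c,ring,.06)[:,:2]-p,axis=1)-.03,[.53,-.12]); print('cup',rr.x,rr.fun.round(4))
D=frame(*r.x[:3]); print('cup local',((rr.x-r.x[:2])@np.array([[np.cos(r.x[2]),-np.sin(r.x[2])],[np.sin(r.x[2]),np.cos(r.x[2])]])))
plan([rr.x[0],rr.x[1],.25],np.degrees(r.x[2]))
E
```

```text
dock [ 0.5306508  -0.09939141  1.73443756  0.06508904 -0.06474303] 99.37595229881816 [[-0.1, -0.3], [-0.8, -0.6], [-0.0, 0.1], [0.5, -0.1], [-0.7, -1.0], [-0.3, 0.4], [0.8, 0.6], [0.6, 0.9], [0.2, -0.2], [-0.3, 0.4]]
lid [ 0.46667894 -0.32405097  1.73233671] 99.2555823145624 0.9384184844549281
[[ 0.49669384 -0.25123521  0.006     ]
 [ 0.51845103 -0.38402347  0.006     ]] 99.30515868689153
cup [ 0.53802153 -0.12523132] [-0.0007 -0.0002  0.0001 -0.0006  0.0003  0.0013  0.0005  0.0001]
cup local [-0.02669549 -0.00306264]
t 1.25 yaw -81.2  wz=-0.6  shift x -89.2 y -92.8 z 53.9 | q6 0.78 tcp [ 0.461  -0.2284  0.3039] F [ 2.2  3.1 -0. ] open 0.999 tilt [0.23 0.31]
```

Emit:
{"method": "carry_out", "body": {
  "series": [
    {"claw": 0, "x": -20, "y": -20, "z": 10, "wx": 0, "wy": 0, "wz": 0},
    {"claw": 0, "x": -20, "y": -20, "z": 10, "wx": 0, "wy": 0, "wz": 0},
    {"claw": 0, "x": -20, "y": -20, "z": 10, "wx": 0, "wy": 0, "wz": 0},
    {"claw": 0, "x": -20, "y": -20, "z": 10, "wx": 0, "wy": 0, "wz": 0},
    {"claw": 0, "x": -12, "y": -14, "z": 10, "wx": 0, "wy": 0, "wz": -0.8},
    {"claw": 0, "x": 0, "y": 0, "z": 0, "wx": 0, "wy": 0, "wz": 0},
    {"claw": 0, "x": 0, "y": 0, "z": 0, "wx": 0, "wy": 0, "wz": 0},
    {"claw": 0, "x": 0, "y": 0, "z": 0, "wx": 0, "wy": 0, "wz": 0},
    {"claw": 0, "x": 0, "y": 0, "z": 0, "wx": 0, "wy": 0, "wz": 0},
    {"claw": 0, "x": 0, "y": 0, "z": 0, "wx": 0, "wy": 0, "wz": 0}
  ]
}}

```text
t: 2.25
tool_pos: [0.5359, -0.1317, 0.2545]
ee_rot: [-0.0, 0.762, -0.648, 0.001]
force: [0.6, -0.2, 0.2]
opening: 1.0
```

```bash
python3 - <<'E'
from h import *
plan([.538,-.1252,.099],99.4)
shot('wrist','w2')
E
```

```text
t 2.25 yaw -80.8  wz=-0.2  shift x -6.1 y -3.1 z 155.5 | q6 1.01 tcp [ 0.5359 -0.1317  0.2545] F [ 0.6 -0.2  0.2] open 1.000 tilt [ 0.05 -0.03]
```

View pics/w2.png

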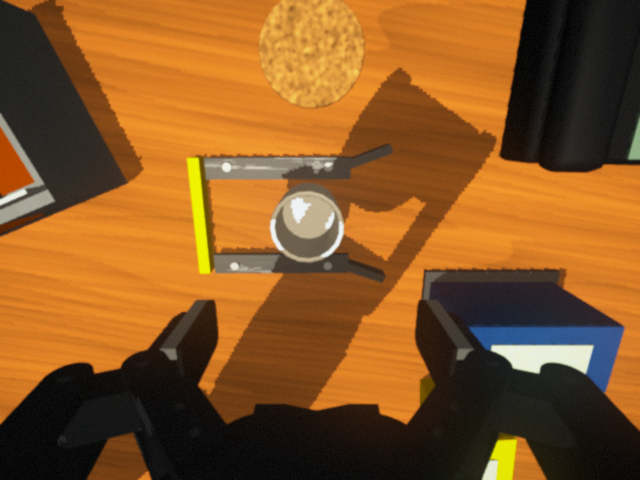

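```bash
python3 - <<'E'
from fit import *
im,c,o=load('w2')
ring=np.array([[312,-6+3],[261,45],[311,107],[364,52]]);ring=np.array([[261,45],[311,107],[364,52],[345,90],[275,88],[275,12],[350,14]])
print(unp(c,ring,.004)); rr=least_squares(lambda p:np.linalg.norm(unp(c,ring,.004)[:,:2]-p,axis=1)-.045,[.67,-.1]);print(rr.x,rr.fun.round(4))
ring=np.array([[271,228],[307,262],[344,228],[307,192]])
rr=least_squares(lambda p:np.linalg.norm(unp(c,ring,.06)[:,:2]-p,axis=1)-.03,[.53,-.12]); print('cup',rr.x,rr.fun.round(4))
E
```

```text
[[ 0.67337528 -0.06317573  0.004     ]
 [ 0.63213462 -0.11219064  0.004     ]
 [ 0.6821307  -0.14956024  0.004     ]
 [ 0.65051623 -0.13920566  0.004     ]
 [ 0.6423176  -0.07894619  0.004     ]
 [ 0.69911554 -0.07175145  0.004     ]
 [ 0.70759593 -0.13262044  0.004     ]]
[ 0.6756645  -0.10608345] [-0.002  -0.001  -0.001  -0.0034 -0.002  -0.0034 -0.0035]
cup [ 0.53756232 -0.12513555] [-0.0006 -0.0009 -0.0006 -0.0009]
```

Emit:
{"method": "carry_out", "body": {
  "series": [
    {"claw": 0, "x": -2, "y": -1, "z": 25, "wx": 0, "wy": 0, "wz": 0},
    {"claw": 0, "x": -2, "y": -1, "z": 25, "wx": 0, "wy": 0, "wz": 0},
    {"claw": 0, "x": -2, "y": -1, "z": 25, "wx": 0, "wy": 0, "wz": 0},
    {"claw": 0, "x": 0, "y": 0, "z": 25, "wx": 0, "wy": 0, "wz": 0},
    {"claw": 0, "x": 0, "y": 0, "z": 25, "wx": 0, "wy": 0, "wz": 0},
    {"claw": 0, "x": 0, "y": 0, "z": 20, "wx": 0, "wy": 0, "wz": 0},
    {"claw": 0, "x": 0, "y": 0, "z": 10, "wx": 0, "wy": 0, "wz": 0},
    {"claw": 0, "x": 0, "y": 0, "z": 0, "wx": 0, "wy": 0, "wz": 0},
    {"claw": 0, "x": 0, "y": 0, "z": 0, "wx": 0, "wy": 0, "wz": 0},
    {"claw": 0, "x": 0, "y": 0, "z": 0, "wx": 0, "wy": 0, "wz": 0}
  ]
}}

```text
t: 3.3
tool_pos: [0.5392, -0.1249, 0.1004]
ee_rot: [-0.0, 0.762, -0.648, 0.001]
force: [0.4, 0.1, -0.1]
opening: 1.001
```

```bash
python3 - <<'E'
from h import *
plan([.538,-.1252,.099],99.4)
shot('wrist','w3')
shot('side','s3',(250,150,450,300),4)
E
```

```text
t 3.30 yaw -80.7  wz=-0.1  shift x 0.1 y 1.2 z 1.4 | q6 1.02 tcp [ 0.5392 -0.1249  0.1004] F [ 0.4  0.1 -0.1] open 1.001 tilt [ 0.16 -0.06]
```

View pics/w3.png

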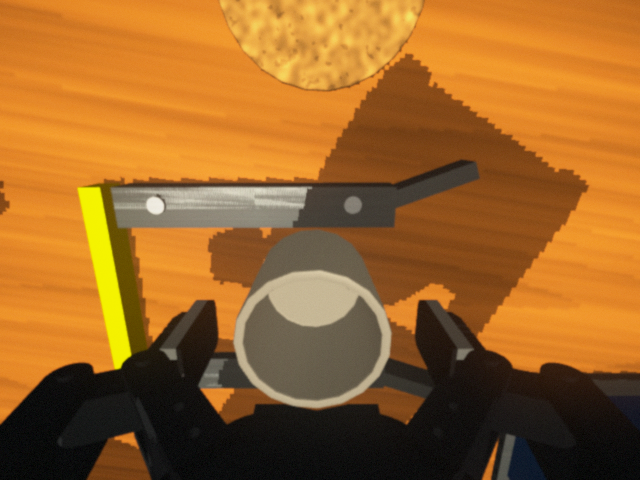

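View pics/s3.png

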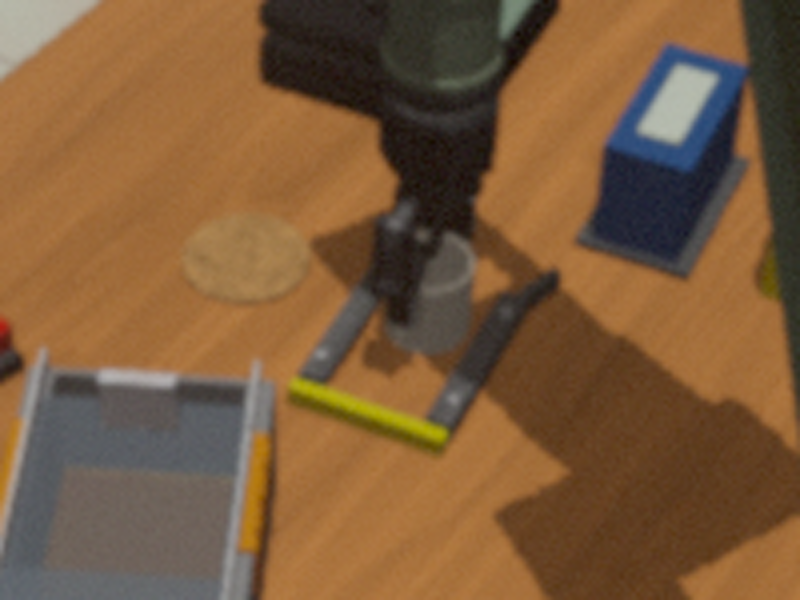

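Emit:
{"method": "carry_out", "body": {
  "series": [
    {"claw": 1, "x": 0, "y": 1, "z": 0, "wx": 0, "wy": 0, "wz": 0},
    {"claw": 1, "x": 0, "y": 0, "z": 0, "wx": 0, "wy": 0, "wz": 0},
    {"claw": 1, "x": 0, "y": 0, "z": 0, "wx": 0, "wy": 0, "wz": 0},
    {"claw": 1, "x": 0, "y": 0, "z": 0, "wx": 0, "wy": 0, "wz": 0},
    {"claw": 1, "x": 0, "y": 0, "z": 0, "wx": 0, "wy": 0, "wz": 0},
    {"claw": 1, "x": 0, "y": 0, "z": 0, "wx": 0, "wy": 0, "wz": 0},
    {"claw": 1, "x": 0, "y": 0, "z": -10, "wx": 0, "wy": 0, "wz": 0},
    {"claw": 1, "x": 0, "y": 0, "z": -10, "wx": 0, "wy": 0, "wz": 0},
    {"claw": 1, "x": 0, "y": 0, "z": -10, "wx": 0, "wy": 0, "wz": 0},
    {"claw": 1, "x": 0, "y": 0, "z": 0, "wx": 0, "wy": 0, "wz": 0}
  ]
}}

```text
t: 4.4
tool_pos: [0.5383, -0.1251, 0.1309]
ee_rot: [-0.001, 0.762, -0.648, 0.002]
force: [0.8, -0.6, -1.9]
opening: 0.679
```

```bash
python3 - <<'E'
from h import *
plan([.676,-.106,.133],99.4)
shot('wrist','w4')
E
```

```text
t 4.40 yaw -80.7  wz=-0.1  shift x 3.7 y -139.0 z -2.1 | q6 1.02 tcp [ 0.5383 -0.1251  0.1309] F [ 0.8 -0.6 -1.9] open 0.679 tilt [ 0.21 -0.08]
```

View pics/w4.png

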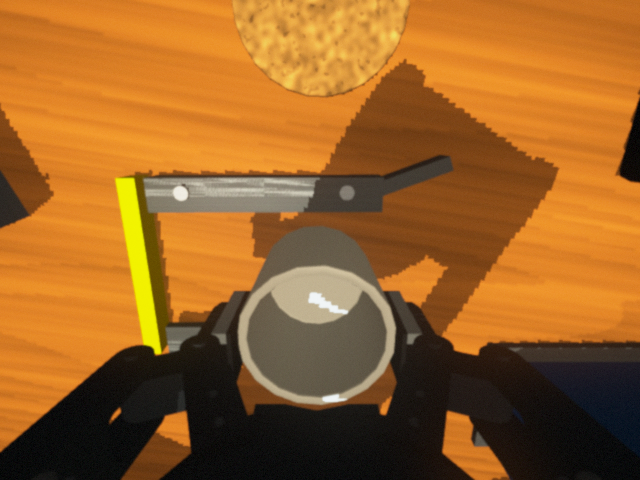

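Emit:
{"method": "carry_out", "body": {
  "series": [
    {"claw": 1, "x": 1, "y": -15, "z": -2, "wx": 0, "wy": 0, "wz": 0},
    {"claw": 1, "x": 1, "y": -25, "z": 0, "wx": 0, "wy": 0, "wz": 0},
    {"claw": 1, "x": 1, "y": -30, "z": 0, "wx": 0, "wy": 0, "wz": 0},
    {"claw": 1, "x": 1, "y": -30, "z": 0, "wx": 0, "wy": 0, "wz": 0},
    {"claw": 1, "x": 0, "y": -25, "z": 0, "wx": 0, "wy": 0, "wz": 0},
    {"claw": 1, "x": 0, "y": -14, "z": 0, "wx": 0, "wy": 0, "wz": 0},
    {"claw": 1, "x": 0, "y": 0, "z": 0, "wx": 0, "wy": 0, "wz": 0},
    {"claw": 1, "x": 0, "y": 0, "z": 0, "wx": 0, "wy": 0, "wz": 0},
    {"claw": 1, "x": 0, "y": 0, "z": 0, "wx": 0, "wy": 0, "wz": 0},
    {"claw": 1, "x": 0, "y": 0, "z": 0, "wx": 0, "wy": 0, "wz": 0}
  ]
}}

```text
t: 5.45
tool_pos: [0.6739, -0.1063, 0.1305]
ee_rot: [0.0, 0.762, -0.648, -0.001]
force: [0.5, -0.4, -2.5]
opening: 0.682
```

```bash
python3 - <<'E'
from h import *
plan([.676,-.106,.104],99.4)
shot('top','t5',(310,130,430,220),6)
shot('wrist','w5')
E
```

```text
t 5.45 yaw -80.7  wz=-0.1  shift x 0.1 y -2.1 z 26.5 | q6 1.13 tcp [ 0.6739 -0.1063  0.1305] F [ 0.5 -0.4 -2.5] open 0.682 tilt [-0.08  0.02]
```

View pics/w5.png

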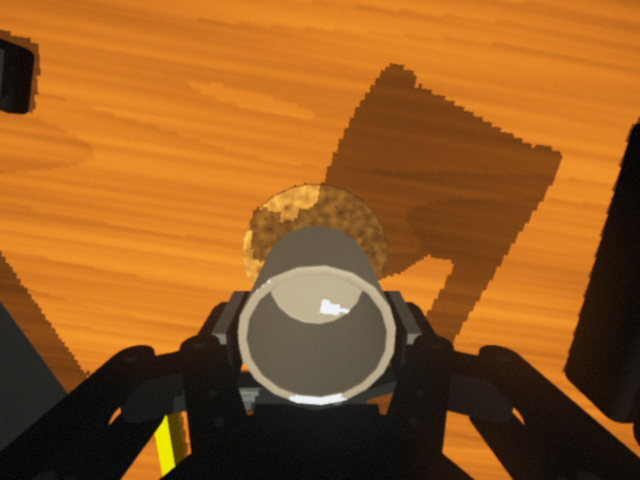

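Emit:
{"method": "carry_out", "body": {
  "series": [
    {"claw": 1, "x": 0, "y": -2, "z": 8, "wx": 0, "wy": 0, "wz": 0},
    {"claw": 1, "x": 0, "y": 0, "z": 8, "wx": 0, "wy": 0, "wz": 0},
    {"claw": 1, "x": 0, "y": 0, "z": 5, "wx": 0, "wy": 0, "wz": 0},
    {"claw": 1, "x": 0, "y": 0, "z": 3, "wx": 0, "wy": 0, "wz": 0},
    {"claw": 1, "x": 0, "y": 0, "z": 2, "wx": 0, "wy": 0, "wz": 0},
    {"claw": 1, "x": 0, "y": 0, "z": 0, "wx": 0, "wy": 0, "wz": 0},
    {"claw": 1, "x": 0, "y": 0, "z": 0, "wx": 0, "wy": 0, "wz": 0},
    {"claw": 0.2, "x": 0, "y": 0, "z": 0, "wx": 0, "wy": 0, "wz": 0},
    {"claw": 0, "x": 0, "y": 0, "z": 0, "wx": 0, "wy": 0, "wz": 0},
    {"claw": 0, "x": 0, "y": 0, "z": 0, "wx": 0, "wy": 0, "wz": 0}
  ]
}}

```text
t: 6.55
tool_pos: [0.6774, -0.106, 0.1056]
ee_rot: [-0.0, 0.762, -0.648, 0.001]
force: [-0.0, -0.5, -0.1]
opening: 1.004
```

```bash
python3 - <<'E'
from h import *
plan([.4667,-.3241,.25],9.3)
shot('wrist','w6')
E
```

```text
t 6.55 yaw -80.7  wz=90.0  shift x 243.1 y -181.2 z -144.4 | q6 1.13 tcp [ 0.6774 -0.106   0.1056] F [-0.  -0.5 -0.1] open 1.004 tilt [ 0.08 -0.02]
```

View pics/w6.png

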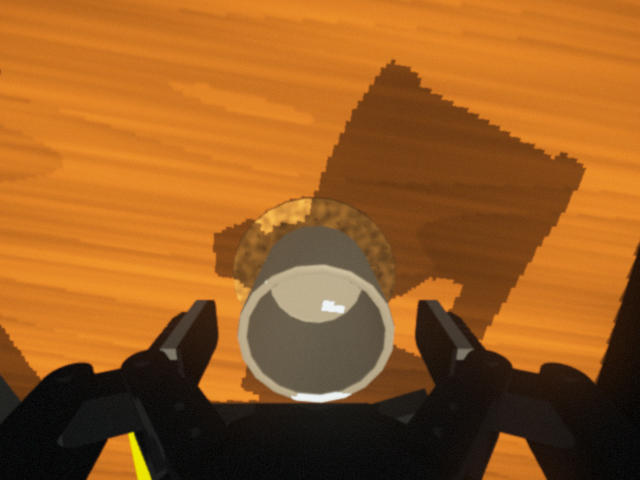

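Emit:
{"method": "carry_out", "body": {
  "series": [
    {"claw": 0, "x": 0, "y": 0, "z": -15, "wx": 0, "wy": 0, "wz": 0},
    {"claw": 0, "x": 0, "y": 0, "z": -35, "wx": 0, "wy": 0, "wz": 0},
    {"claw": 0, "x": 0, "y": 0, "z": -45, "wx": 0, "wy": 0, "wz": 0},
    {"claw": 0, "x": 0, "y": 0, "z": -35, "wx": 0, "wy": 0, "wz": -8},
    {"claw": 0, "x": 0, "y": 0, "z": -15, "wx": 0, "wy": 0, "wz": -8},
    {"claw": 0, "x": 0, "y": 0, "z": 0, "wx": 0, "wy": 0, "wz": -8},
    {"claw": 0, "x": 0, "y": 0, "z": 0, "wx": 0, "wy": 0, "wz": -8},
    {"claw": 0, "x": 0, "y": 0, "z": 0, "wx": 0, "wy": 0, "wz": -8},
    {"claw": 0, "x": 0, "y": 0, "z": 0, "wx": 0, "wy": 0, "wz": -8},
    {"claw": 0, "x": 0, "y": 0, "z": 0, "wx": 0, "wy": 0, "wz": -8}
  ]
}}

```text
t: 7.6
tool_pos: [0.6771, -0.1059, 0.2515]
ee_rot: [0.0, 0.977, -0.211, 0.001]
force: [0.2, 0.3, 1.0]
opening: 1.0
```

```bash
sed -i 's/^    if abs(d)>90: d-=180\*np.sign(d)/    d=min((d+k for k in (-360,-180,0,180,360)),key=lambda v:abs(np.arctan2(target[1],target[0])-np.radians(yaw+v)))/' h.py; python3 - <<'E'
from h import *
plan([.4667,-.3241,.25],9.3)
E
```

```text
t 7.60 yaw -24.4  wz=-33.7  shift x -242.9 y 181.4 z 1.5 | q6 0.14 tcp [ 0.6771 -0.1059  0.2515] F [0.2 0.3 1. ] open 1.000 tilt [ 0.09 -0.02]
```

Emit:
{"method": "carry_out", "body": {
  "series": [
    {"claw": 0, "x": 0, "y": 0, "z": 0, "wx": 0, "wy": 0, "wz": -8.4},
    {"claw": 0, "x": 0, "y": 0, "z": 0, "wx": 0, "wy": 0, "wz": -8.4},
    {"claw": 0, "x": 0, "y": 0, "z": 0, "wx": 0, "wy": 0, "wz": -8.4},
    {"claw": 0, "x": -15, "y": 12, "z": 0, "wx": 0, "wy": 0, "wz": -8.4},
    {"claw": 0, "x": -38, "y": 28, "z": 0, "wx": 0, "wy": 0, "wz": 0},
    {"claw": 0, "x": -38, "y": 28, "z": 0, "wx": 0, "wy": 0, "wz": 0},
    {"claw": 0, "x": -38, "y": 28, "z": 0, "wx": 0, "wy": 0, "wz": 0},
    {"claw": 0, "x": -38, "y": 28, "z": 0, "wx": 0, "wy": 0, "wz": 0},
    {"claw": 0, "x": -38, "y": 28, "z": 0, "wx": 0, "wy": 0, "wz": 0},
    {"claw": 0, "x": -36, "y": 28, "z": 0, "wx": 0, "wy": 0, "wz": 0}
  ]
}}

```text
t: 8.6
tool_pos: [0.4633, -0.32, 0.2515]
ee_rot: [0.001, 0.997, 0.077, 0.001]
force: [1.2, -0.7, 0.2]
opening: 0.998
```

Emit:
{"method": "carry_out", "body": {
  "series": [
    {"claw": 0, "x": 0, "y": 0, "z": 15, "wx": 0, "wy": 0, "wz": 0},
    {"claw": 0, "x": 0, "y": 0, "z": 20, "wx": 0, "wy": 0, "wz": 0},
    {"claw": 0, "x": 0, "y": 0, "z": 15, "wx": 0, "wy": 0, "wz": 0},
    {"claw": 0, "x": 0, "y": 0, "z": 0, "wx": 0, "wy": 0, "wz": 0},
    {"claw": 0, "x": 0, "y": 0, "z": 0, "wx": 0, "wy": 0, "wz": 0},
    {"claw": 0, "x": 0, "y": 0, "z": 0, "wx": 0, "wy": 0, "wz": 0},
    {"claw": 0, "x": 0, "y": 0, "z": 0, "wx": 0, "wy": 0, "wz": 0},
    {"claw": 0, "x": 0, "y": 0, "z": 0, "wx": 0, "wy": 0, "wz": 0},
    {"claw": 0, "x": 0, "y": 0, "z": 0, "wx": 0, "wy": 0, "wz": 0},
    {"claw": 0, "x": 0, "y": 0, "z": 0, "wx": 0, "wy": 0, "wz": 0}
  ]
}}

```text
t: 9.6
tool_pos: [0.4647, -0.3188, 0.2001]
ee_rot: [0.0, 0.997, 0.077, 0.0]
force: [0.2, -0.1, -0.1]
opening: 0.999
```

```bash
python3 - <<'E'
from h import *
plan([.4667,-.3241,.124],9.3)
shot('wrist','w7')
shot('top','t7')
E
```

```text
t 9.60 yaw 8.9  wz=-0.4  shift x 1.1 y 5.5 z 76.1 | q6 -0.91 tcp [ 0.4647 -0.3188  0.2001] F [ 0.2 -0.1 -0.1] open 0.999 tilt [ 0.02 -0.02]
```

View pics/w7.png

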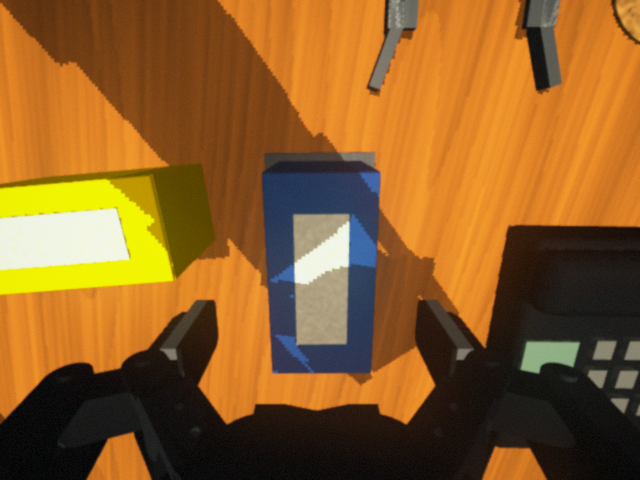

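View pics/t7.png

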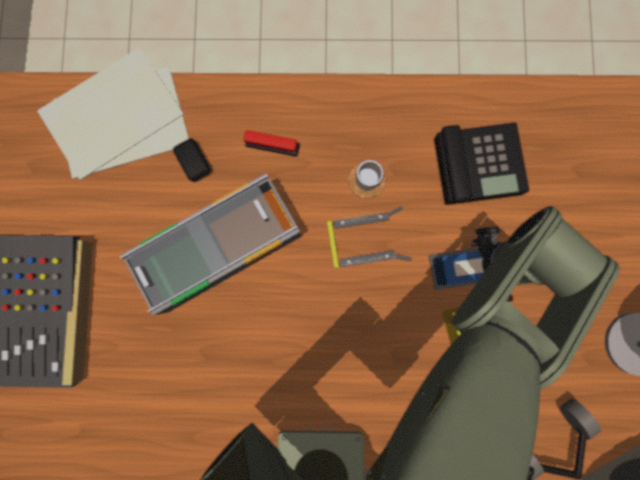

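```bash
python3 - <<'E'
from fit import *
im,c,o=load('w7')
lid,e=fit(c,[[.062,-.031,.092],[.062,.031,.092],[-.062,.031,.092],[-.062,-.031,.092]],[[380,172],[263,172],[272,373],[372,373]],[.46,-.32,1.73]); print('lid',lid,np.degrees(lid[2]),e)
p=unp(c,[[152,178],[175,278]],.086); print(p)
u=np.array([np.cos(lid[2]),np.sin(lid[2])]);v=np.array([-u[1],u[0]])
print((p[:,:2]-lid[:2])@np.c_[u,v])
plan([lid[0],lid[1],.124],np.degrees(lid[2])-90)
E
```

```text
lid [ 0.46736575 -0.32395298  1.73250335] 99.26512989616391 1.6889883077789136
[[ 0.36821503 -0.28079758  0.086     ]
 [ 0.3824399  -0.33736062  0.086     ]]
[[0.05855596 0.09090904]
 [0.00044061 0.08597657]]
t 9.70 yaw 8.9  wz=-0.4  shift x 1.9 y 5.5 z 76.0 | q6 -0.91 tcp [ 0.4646 -0.3188  0.2   ] F [ 0.3  0.4 -0.6] open 0.997 tilt [ 0.01 -0.  ]
```

Emit:
{"method": "carry_out", "body": {
  "series": [
    {"claw": 0, "x": 2, "y": 5.5, "z": 5, "wx": 0, "wy": 0, "wz": -0.4},
    {"claw": 0, "x": 0, "y": 0, "z": 15, "wx": 0, "wy": 0, "wz": 0},
    {"claw": 0, "x": 0, "y": 0, "z": 20, "wx": 0, "wy": 0, "wz": 0},
    {"claw": 0, "x": 0, "y": 0, "z": 20, "wx": 0, "wy": 0, "wz": 0},
    {"claw": 0, "x": 0, "y": 0, "z": 16, "wx": 0, "wy": 0, "wz": 0},
    {"claw": 0, "x": 0, "y": 0, "z": 0, "wx": 0, "wy": 0, "wz": 0},
    {"claw": 0, "x": 0, "y": 0, "z": 0, "wx": 0, "wy": 0, "wz": 0},
    {"claw": 1, "x": 0, "y": 0, "z": 0, "wx": 0, "wy": 0, "wz": 0},
    {"claw": 1, "x": 0, "y": 0, "z": 0, "wx": 0, "wy": 0, "wz": 0},
    {"claw": 1, "x": 0, "y": 0, "z": 0, "wx": 0, "wy": 0, "wz": 0}
  ]
}}

```text
t: 10.7
tool_pos: [0.4683, -0.3245, 0.1252]
ee_rot: [0.001, 0.997, 0.081, 0.001]
force: [1.9, -0.0, 2.5]
opening: 0.717
```

```bash
python3 - <<'E'
from fit import *
dx,dy,th=.5307,-.0994,np.radians(99.4)
u=np.array([np.cos(th),np.sin(th)]);v=np.array([-u[1],u[0]])
o=arm.get_obs(); p=(o['tool_pos'][:2]-[dx,dy])@np.c_[u,v]; print('local',p)
# align laterally first, at local x = -.2
t=np.array([dx,dy])-.200*u
plan([*t,.124],9.4)
t=np.array([dx,dy])
plan([*t,.124],9.4)
E
```

```text
local [-0.21193407  0.09832163]
t 10.70 yaw 9.3  wz=-0.1  shift x 98.3 y -11.9 z 1.2 | q6 -0.92 tcp [ 0.4683 -0.3245  0.1252] F [ 1.9 -0.   2.5] open 0.717 tilt [ 0.14 -0.1 ]
t 10.70 yaw 9.3  wz=-0.1  shift x 98.3 y -211.9 z 1.2 | q6 -0.92 tcp [ 0.4683 -0.3245  0.1252] F [ 1.9 -0.   2.5] open 0.717 tilt [ 0.14 -0.1 ]
```

Emit:
{"method": "carry_out", "body": {
  "series": [
    {"claw": 1, "x": 0, "y": 0, "z": 0, "wx": 0, "wy": 0, "wz": 0},
    {"claw": 1, "x": 8, "y": 0, "z": 0, "wx": 0, "wy": 0, "wz": 0},
    {"claw": 1, "x": 15, "y": 0, "z": 0, "wx": 0, "wy": 0, "wz": 0},
    {"claw": 1, "x": 18, "y": 0, "z": 0, "wx": 0, "wy": 0, "wz": 0},
    {"claw": 1, "x": 18, "y": 0, "z": 0, "wx": 0, "wy": 0, "wz": 0},
    {"claw": 1, "x": 18, "y": 0, "z": 0, "wx": 0, "wy": 0, "wz": 0},
    {"claw": 1, "x": 15, "y": 0, "z": 0, "wx": 0, "wy": 0, "wz": 0},
    {"claw": 1, "x": 6, "y": 0, "z": 0, "wx": 0, "wy": 0, "wz": 0},
    {"claw": 1, "x": 0, "y": 0, "z": 0, "wx": 0, "wy": 0, "wz": 0},
    {"claw": 1, "x": 0, "y": 0, "z": 0, "wx": 0, "wy": 0, "wz": 0}
  ]
}}

```text
t: 11.7
tool_pos: [0.5641, -0.3088, 0.1252]
ee_rot: [0.001, 0.997, 0.081, -0.0]
force: [-2.8, 0.2, 6.1]
opening: 0.719
```

```bash
python3 - <<'E'
from fit import *
plan([.5307,-.0994,.124],9.4)
shot('wrist','w8')
shot('side','s8',(300,130,500,280),4)
E
```

```text
t 11.70 yaw 9.3  wz=-0.1  shift x 1.2 y -212.1 z 1.2 | q6 -0.80 tcp [ 0.5641 -0.3088  0.1252] F [-2.8  0.2  6.1] open 0.719 tilt [-0.04 -0.1 ]
```

View pics/w8.png

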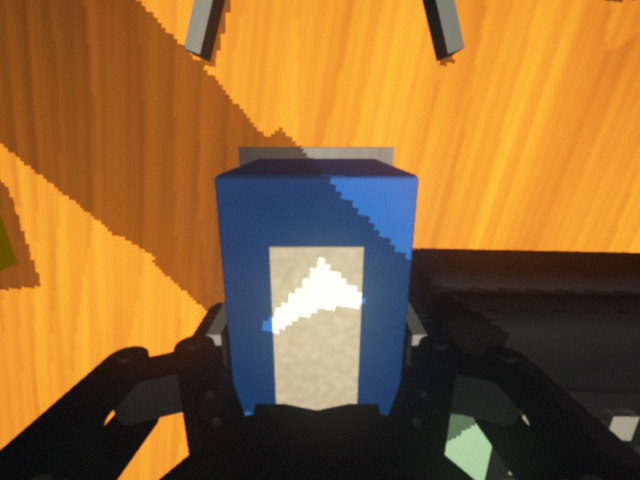

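View pics/s8.png

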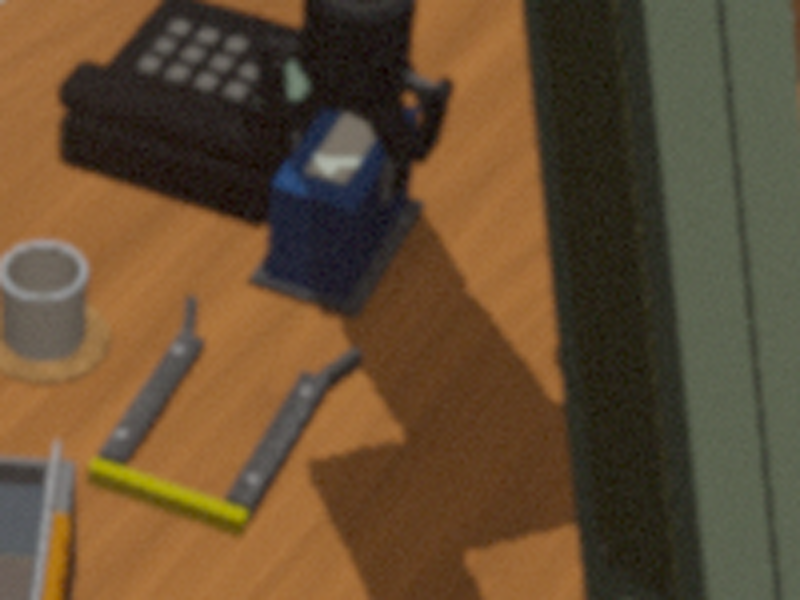

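Emit:
{"method": "carry_out", "body": {
  "series": [
    {"claw": 1, "x": 1, "y": -6, "z": 0, "wx": 0, "wy": 0, "wz": 0},
    {"claw": 1, "x": 0, "y": -12, "z": 0, "wx": 0, "wy": 0, "wz": 0},
    {"claw": 1, "x": 0, "y": -12, "z": 0, "wx": 0, "wy": 0, "wz": 0},
    {"claw": 1, "x": 0, "y": -12, "z": 0, "wx": 0, "wy": 0, "wz": 0},
    {"claw": 1, "x": 0, "y": -6, "z": 0, "wx": 0, "wy": 0, "wz": 0},
    {"claw": 1, "x": 0, "y": -4, "z": 0, "wx": 0, "wy": 0, "wz": 0},
    {"claw": 1, "x": 0, "y": 0, "z": 0, "wx": 0, "wy": 0, "wz": 0},
    {"claw": 1, "x": 0, "y": 0, "z": 0, "wx": 0, "wy": 0, "wz": 0},
    {"claw": 1, "x": 0, "y": 0, "z": 0, "wx": 0, "wy": 0, "wz": 0},
    {"claw": 1, "x": 0, "y": 0, "z": 0, "wx": 0, "wy": 0, "wz": 0}
  ]
}}

```text
t: 12.8
tool_pos: [0.5576, -0.2571, 0.1252]
ee_rot: [0.001, 0.997, 0.081, 0.001]
force: [0.5, -1.0, 6.3]
opening: 0.718
```

```bash
python3 - <<'E'
from fit import *
plan([.5307,-.0994,.124],9.4)
shot('wrist','w9')
im,c,o=shot('top','t9',(320,110,540,290),3.6)
E
```

```text
t 12.80 yaw 9.3  wz=-0.1  shift x -0.8 y -160.0 z 1.2 | q6 -0.74 tcp [ 0.5576 -0.2571  0.1252] F [ 0.5 -1.   6.3] open 0.718 tilt [ 0.12 -0.09]
```

View pics/w9.png

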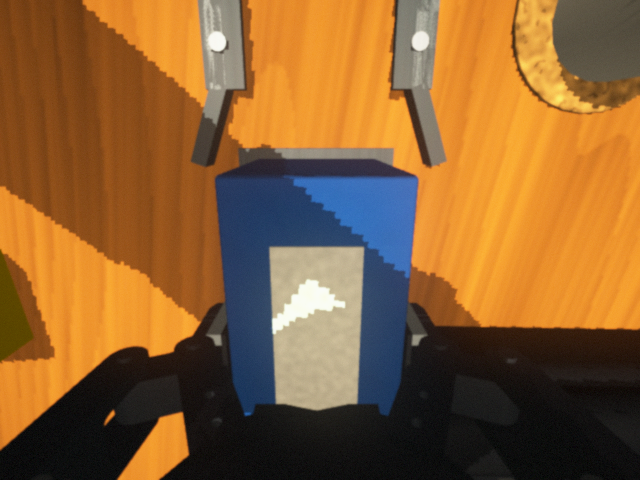

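View pics/t9.png

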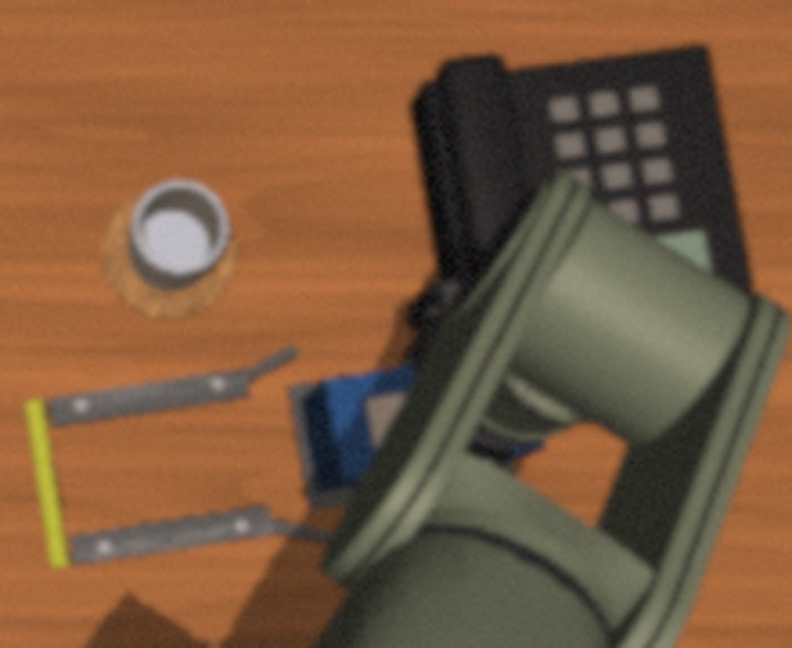

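```bash
python3 - <<'E'
from fit import *
im,c,o=load('w9')
save(im,'w9a',(180,0,460,190),2.8)
E
```

```text
(no output)
```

View pics/w9a.png

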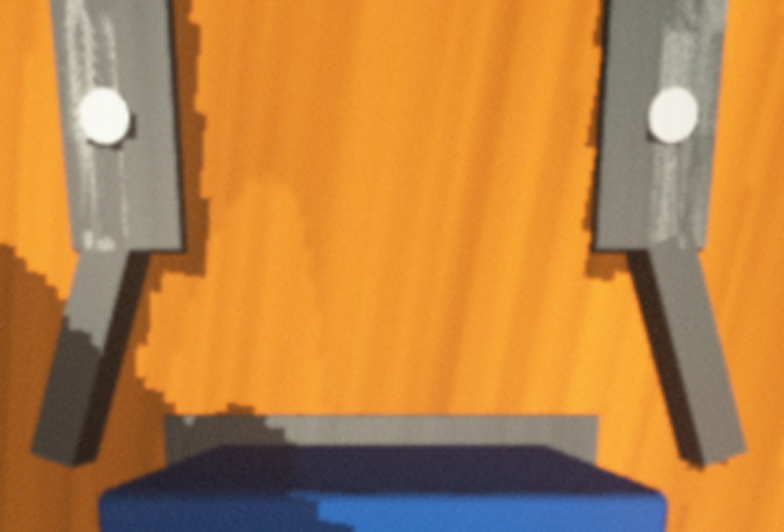

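```bash
python3 - <<'E'
from fit import *
im,c,o=load('w9')
A=lambda l:np.array(l)/2.8+[180,0]
th=np.radians(99.4); u=np.array([np.cos(th),np.sin(th)]);v=np.array([-u[1],u[0]]);W=np.c_[u,v]
L=lambda l,z:((unp(c,A(l),z)[:,:2]-[.5307,-.0994])@W*1000).round(1)
print('rail outer L,inner L, inner R, outer R @mouth',L([[75,248],[180,248],[598,250],[704,247]],.016).tolist())
print('rail far',L([[52,2],[167,2],[608,2],[727,2]],.016).tolist())
print('foot',L([[163,415],[599,417]],.006).tolist())
print('lid top',L([[100,495],[665,495]],.092).tolist(), (o['tool_pos'][:2]-[.5307,-.0994])@W*1000)
E
```

```text
rail outer L,inner L, inner R, outer R @mouth [[-64.0, 53.3], [-64.0, 35.1], [-64.4, -37.2], [-63.9, -55.6]]
rail far [[-27.4, 53.5], [-27.4, 34.9], [-27.5, -36.4], [-27.5, -55.7]]
foot [[-92.3, 42.2], [-92.7, -41.5]]
lid top [[-97.6, 30.5], [-97.7, -30.0]] [-159.96968476   -0.81740556]
```

Emit:
{"method": "carry_out", "body": {
  "series": [
    {"claw": 1, "x": 1.3, "y": -6, "z": 0, "wx": 0, "wy": 0, "wz": 0},
    {"claw": 1, "x": 0, "y": -10, "z": 0, "wx": 0, "wy": 0, "wz": 0},
    {"claw": 1, "x": 0, "y": -10, "z": 0, "wx": 0, "wy": 0, "wz": 0},
    {"claw": 1, "x": 0, "y": -10, "z": 0, "wx": 0, "wy": 0, "wz": 0},
    {"claw": 1, "x": 0, "y": -10, "z": 0, "wx": 0, "wy": 0, "wz": 0},
    {"claw": 1, "x": 0, "y": -10, "z": 0, "wx": 0, "wy": 0, "wz": 0},
    {"claw": 1, "x": 0, "y": -8, "z": 0, "wx": 0, "wy": 0, "wz": 0},
    {"claw": 1, "x": 0, "y": 0, "z": 0, "wx": 0, "wy": 0, "wz": 0},
    {"claw": 1, "x": 0, "y": 0, "z": 0, "wx": 0, "wy": 0, "wz": 0},
    {"claw": 1, "x": 0, "y": 0, "z": 0, "wx": 0, "wy": 0, "wz": 0}
  ]
}}

```text
t: 13.9
tool_pos: [0.5486, -0.1932, 0.1252]
ee_rot: [0.0, 0.997, 0.081, 0.001]
force: [0.4, -0.1, 8.0]
opening: 0.722
```

```bash
python3 - <<'E'
from fit import *
plan([.5307,-.0994,.124],9.4)
shot('wrist','w10')
im,c,o=shot('top','t10',(320,110,540,290),3.6)
a=load('t1')[0].astype(int);d=np.abs(a-im).max(2)[100:210,430:540]
print((d>60).sum(), )
E
```

```text
t 13.90 yaw 9.3  wz=-0.1  shift x -2.3 y -95.5 z 1.2 | q6 -0.65 tcp [ 0.5486 -0.1932  0.1252] F [ 0.4 -0.1  8. ] open 0.722 tilt [ 0.11 -0.03]
951
```

View pics/w10.png

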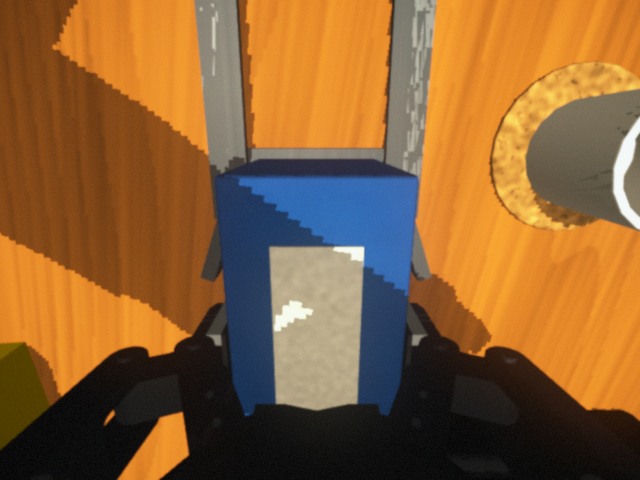

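View pics/t10.png

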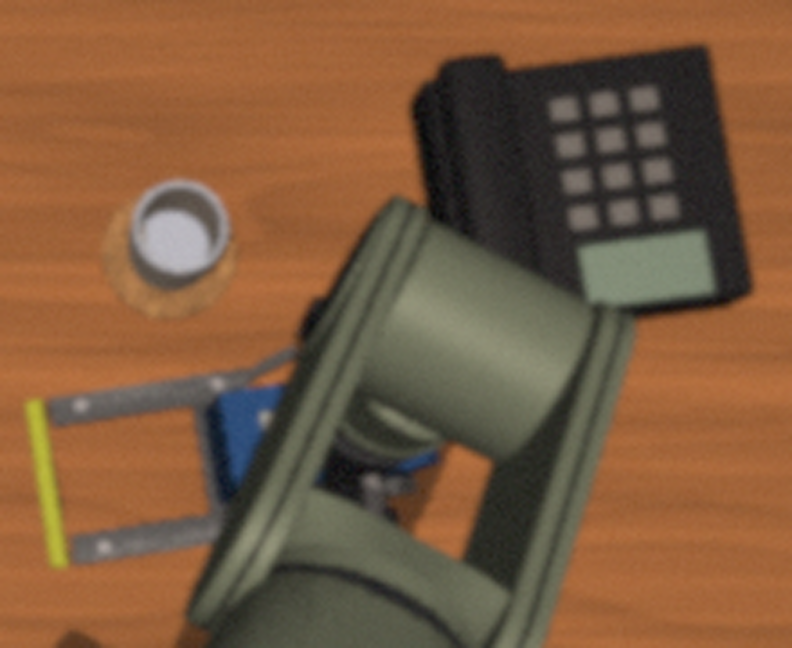

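Emit:
{"method": "carry_out", "body": {
  "series": [
    {"claw": 1, "x": 0, "y": -6, "z": -0.5, "wx": 0, "wy": 0, "wz": 0},
    {"claw": 1, "x": 0, "y": -12, "z": 0, "wx": 0, "wy": 0, "wz": 0},
    {"claw": 1, "x": 0, "y": -14, "z": 0, "wx": 0, "wy": 0, "wz": 0},
    {"claw": 1, "x": 0, "y": -14, "z": 0, "wx": 0, "wy": 0, "wz": 0},
    {"claw": 1, "x": 0, "y": -14, "z": 0, "wx": 0, "wy": 0, "wz": 0},
    {"claw": 1, "x": 0, "y": -12, "z": 0, "wx": 0, "wy": 0, "wz": 0},
    {"claw": 1, "x": 0, "y": -10, "z": 0, "wx": 0, "wy": 0, "wz": 0},
    {"claw": 1, "x": 0, "y": -6, "z": 0, "wx": 0, "wy": 0, "wz": 0},
    {"claw": 1, "x": 0, "y": 0, "z": 0, "wx": 0, "wy": 0, "wz": 0},
    {"claw": 1, "x": 0, "y": 0, "z": 0, "wx": 0, "wy": 0, "wz": 0}
  ]
}}

```text
t: 15.0
tool_pos: [0.534, -0.106, 0.1252]
ee_rot: [0.0, 0.997, 0.081, 0.001]
force: [-0.5, -1.1, 6.4]
opening: 0.72
```

```bash
python3 - <<'E'
from fit import *
plan([.5307,-.0994,.124],9.4)
shot('wrist','w11',(170,100,470,300),2.6)
E
```

```text
t 15.00 yaw 9.3  wz=-0.1  shift x -2.1 y -7.1 z 1.2 | q6 -0.52 tcp [ 0.534  -0.106   0.1252] F [-0.5 -1.1  6.4] open 0.720 tilt [ 0.06 -0.01]
```

View pics/w11.png

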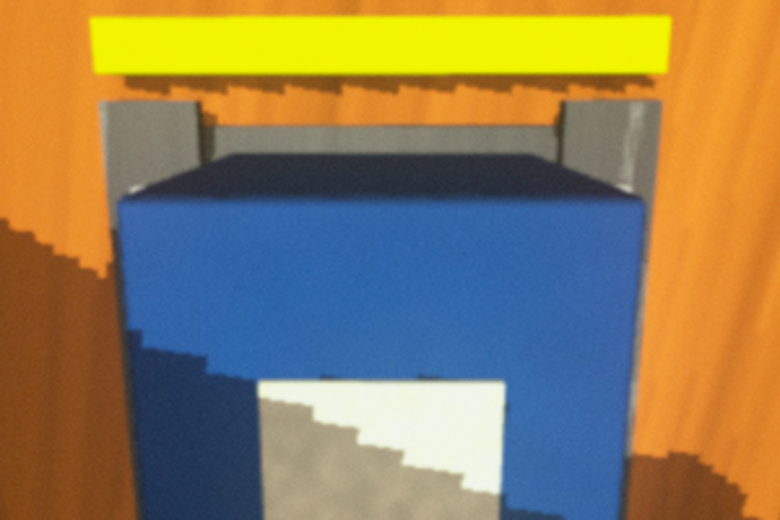

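```bash
python3 - <<'E'
from fit import *
im,c,o=load('w11')
A=lambda l:np.array(l)/2.6+[170,100]
th=np.radians(99.4); u=np.array([np.cos(th),np.sin(th)]);v=np.array([-u[1],u[0]]);W=np.c_[u,v]
L=lambda l,z:((unp(c,A(l),z)[:,:2]-[.5307,-.0994])@W*1000).round(1)
print(L([[95,74],[665,74]],.016).tolist(),L([[215,127],[550,127]],.006).tolist(),L([[102,102],[198,102],[562,102],[660,102]],.016).tolist())
E
```

```text
[[70.7, 54.0], [70.6, -55.8]] [[60.5, 33.2], [60.4, -36.1]] [[65.5, 53.1], [65.5, 34.5], [65.5, -36.3], [65.4, -55.3]]
```

Emit:
{"method": "carry_out", "body": {
  "series": [
    {"claw": 1, "x": 0, "y": -3, "z": 0, "wx": 0, "wy": 0, "wz": 0},
    {"claw": 1, "x": 0, "y": -3, "z": 0, "wx": 0, "wy": 0, "wz": 0},
    {"claw": 1, "x": 0, "y": -2, "z": 0, "wx": 0, "wy": 0, "wz": 0},
    {"claw": 1, "x": 0, "y": -1, "z": 0, "wx": 0, "wy": 0, "wz": 0},
    {"claw": 1, "x": 0, "y": 0, "z": 0, "wx": 0, "wy": 0, "wz": 0},
    {"claw": 1, "x": 0, "y": 0, "z": 0, "wx": 0, "wy": 0, "wz": 0},
    {"claw": 1, "x": 0, "y": 0, "z": 0, "wx": 0, "wy": 0, "wz": 0},
    {"claw": 1, "x": 0, "y": 0, "z": 0, "wx": 0, "wy": 0, "wz": 0},
    {"claw": 1, "x": 0, "y": 0, "z": 0, "wx": 0, "wy": 0, "wz": 0},
    {"claw": 1, "x": 0, "y": 0, "z": 0, "wx": 0, "wy": 0, "wz": 0}
  ]
}}

```text
t: 16.05
tool_pos: [0.5328, -0.0983, 0.1252]
ee_rot: [0.001, 0.997, 0.081, 0.001]
force: [1.3, -4.0, 4.6]
opening: 0.717
```

```bash
python3 - <<'E'
from fit import *
plan([.5307,-.0994,.124],9.4)
shot('wrist','w12',(170,100,470,300),2.6)
E
```

```text
t 16.05 yaw 9.3  wz=-0.1  shift x -2.2 y 0.7 z 1.2 | q6 -0.50 tcp [ 0.5328 -0.0983  0.1252] F [ 1.3 -4.   4.6] open 0.717 tilt [ 0.1  -0.11]
```

View pics/w12.png

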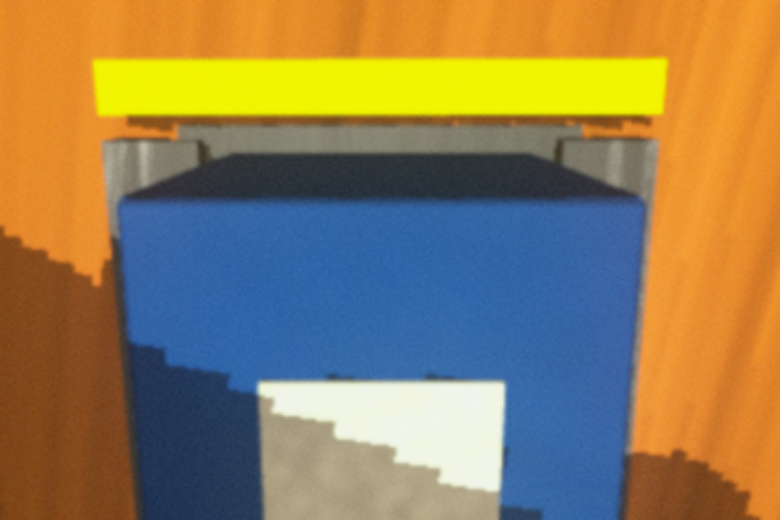

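Emit:
{"method": "carry_out", "body": {
  "series": [
    {"claw": 1, "x": 0, "y": -1.3, "z": 0, "wx": 0, "wy": 0, "wz": 0},
    {"claw": 1, "x": 0, "y": 0, "z": 0, "wx": 0, "wy": 0, "wz": 0},
    {"claw": 1, "x": 0, "y": 0, "z": 0, "wx": 0, "wy": 0, "wz": 0},
    {"claw": 1, "x": 0, "y": 0, "z": -3, "wx": 0, "wy": 0, "wz": 0},
    {"claw": 1, "x": 0, "y": 0, "z": -3, "wx": 0, "wy": 0, "wz": 0},
    {"claw": 1, "x": 0, "y": 0, "z": -3, "wx": 0, "wy": 0, "wz": 0},
    {"claw": 1, "x": 0, "y": 0, "z": -3, "wx": 0, "wy": 0, "wz": 0},
    {"claw": 1, "x": 0, "y": 0, "z": -4, "wx": 0, "wy": 0, "wz": 0},
    {"claw": 1, "x": 0, "y": 0, "z": -4, "wx": 0, "wy": 0, "wz": 0},
    {"claw": 1, "x": 0, "y": 0, "z": -4, "wx": 0, "wy": 0, "wz": 0}
  ]
}}

```text
t: 17.1
tool_pos: [0.5295, -0.0961, 0.1457]
ee_rot: [-0.001, 0.997, 0.081, -0.003]
force: [1.9, -6.6, -14.4]
opening: 0.715
```

```bash
python3 - <<'E'
from fit import *
plan([.5307,-.0994,.124],9.4)
shot('side','s12',(300,130,500,280),4)
E
```

```text
t 17.10 yaw 9.3  wz=-0.1  shift x 0.6 y 3.5 z 21.7 | q6 -0.50 tcp [ 0.5295 -0.0961  0.1457] F [  1.9  -6.6 -14.4] open 0.715 tilt [-0.35  0.04]
```

View pics/s12.png

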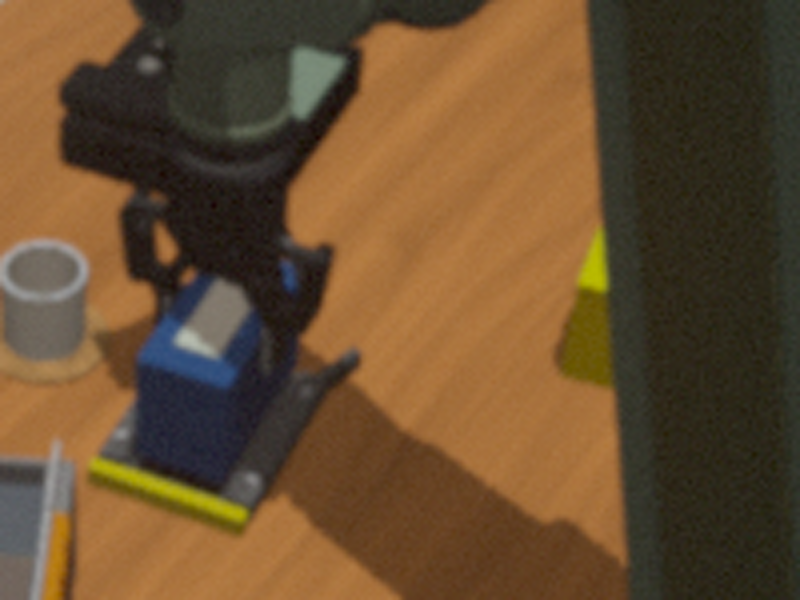

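Emit:
{"method": "carry_out", "body": {
  "series": [
    {"claw": 1, "x": 0, "y": 0, "z": -6, "wx": 0, "wy": 0, "wz": 0},
    {"claw": 1, "x": 0, "y": 0, "z": -8, "wx": 0, "wy": 0, "wz": 0},
    {"claw": 1, "x": 0, "y": 0, "z": -10, "wx": 0, "wy": 0, "wz": 0},
    {"claw": 1, "x": 0, "y": 0, "z": -12, "wx": 0, "wy": 0, "wz": 0},
    {"claw": 1, "x": 0, "y": 0, "z": -14, "wx": 0, "wy": 0, "wz": 0},
    {"claw": 1, "x": 0, "y": 0, "z": -14, "wx": 0, "wy": 0, "wz": 0},
    {"claw": 1, "x": 0, "y": 0, "z": -14, "wx": 0, "wy": 0, "wz": 0},
    {"claw": 1, "x": 0, "y": 0, "z": -10, "wx": 0, "wy": 0, "wz": 0},
    {"claw": 1, "x": 0, "y": 0, "z": -5, "wx": 0, "wy": 0, "wz": 0},
    {"claw": 1, "x": 0, "y": 0, "z": 0, "wx": 0, "wy": 0, "wz": 0}
  ]
}}

```text
t: 18.15
tool_pos: [0.5323, -0.0964, 0.2424]
ee_rot: [0.0, 0.997, 0.081, 0.001]
force: [0.0, 1.3, -0.5]
opening: 0.717
```

```bash
python3 - <<'E'
from fit import *
plan([.47,-.33,.24],9.4)
shot('side','s13',(300,130,500,280),4)
shot('wrist','w13')
E
```

```text
t 18.15 yaw 9.3  wz=-0.1  shift x -99.6 y 220.3 z 2.4 | q6 -0.50 tcp [ 0.5323 -0.0964  0.2424] F [ 0.   1.3 -0.5] open 0.717 tilt [ 0.09 -0.03]
```

View pics/s13.png

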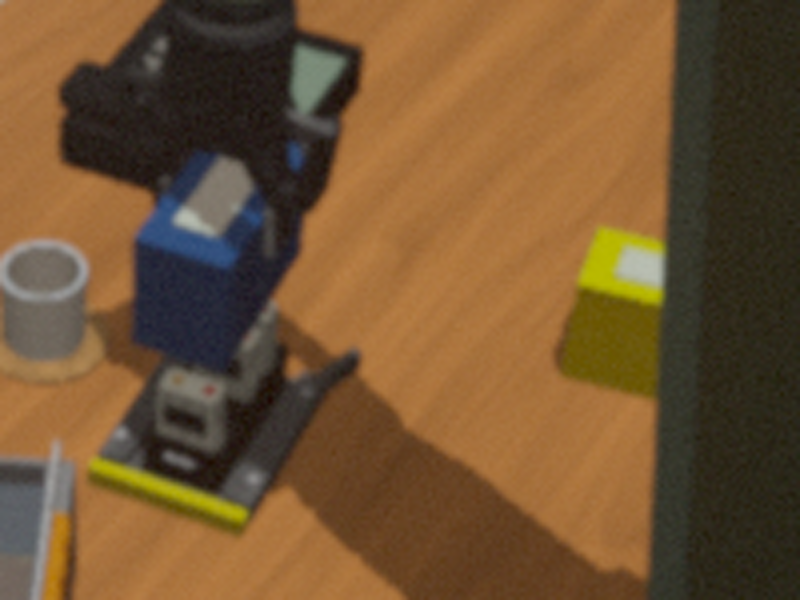

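View pics/w13.png

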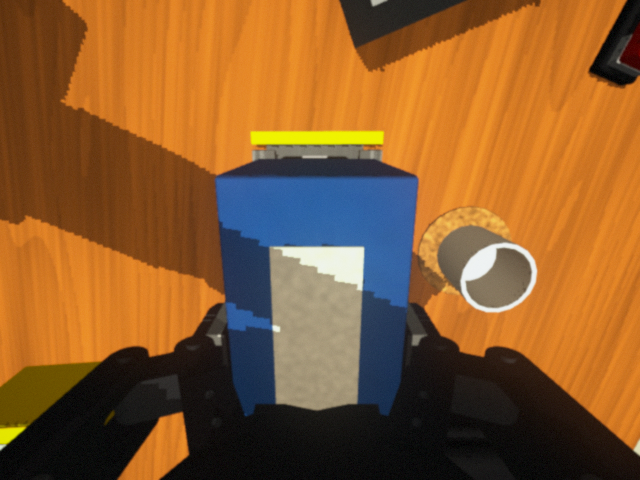

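Emit:
{"method": "carry_out", "body": {
  "series": [
    {"claw": 1, "x": -5, "y": 12, "z": 0, "wx": 0, "wy": 0, "wz": 0},
    {"claw": 1, "x": -10, "y": 24, "z": 0, "wx": 0, "wy": 0, "wz": 0},
    {"claw": 1, "x": -14, "y": 30, "z": 0, "wx": 0, "wy": 0, "wz": 0},
    {"claw": 1, "x": -14, "y": 30, "z": 0, "wx": 0, "wy": 0, "wz": 0},
    {"claw": 1, "x": -14, "y": 30, "z": 0, "wx": 0, "wy": 0, "wz": 0},
    {"claw": 1, "x": -14, "y": 30, "z": 0, "wx": 0, "wy": 0, "wz": 0},
    {"claw": 1, "x": -14, "y": 30, "z": 0, "wx": 0, "wy": 0, "wz": 0},
    {"claw": 1, "x": -10, "y": 22, "z": 0, "wx": 0, "wy": 0, "wz": 0},
    {"claw": 1, "x": -5, "y": 12, "z": 0, "wx": 0, "wy": 0, "wz": 0},
    {"claw": 1, "x": 0, "y": 0, "z": 0, "wx": 0, "wy": 0, "wz": 0}
  ]
}}

```text
t: 19.25
tool_pos: [0.4678, -0.3312, 0.2408]
ee_rot: [-0.0, 0.997, 0.079, -0.0]
force: [0.2, 0.7, -0.8]
opening: 0.722
```

Emit:
{"method": "carry_out", "body": {
  "series": [
    {"claw": 1, "x": 0, "y": 0, "z": 15, "wx": 0, "wy": 0, "wz": 0},
    {"claw": 1, "x": 0, "y": 0, "z": 20, "wx": 0, "wy": 0, "wz": 0},
    {"claw": 1, "x": 0, "y": 0, "z": 20, "wx": 0, "wy": 0, "wz": 0},
    {"claw": 1, "x": 0, "y": 0, "z": 20, "wx": 0, "wy": 0, "wz": 0},
    {"claw": 1, "x": 0, "y": 0, "z": 20, "wx": 0, "wy": 0, "wz": 0},
    {"claw": 1, "x": 0, "y": 0, "z": 10, "wx": 0, "wy": 0, "wz": 0},
    {"claw": 1, "x": 0, "y": 0, "z": 5, "wx": 0, "wy": 0, "wz": 0},
    {"claw": 1, "x": 0, "y": 0, "z": 0, "wx": 0, "wy": 0, "wz": 0},
    {"claw": 1, "x": 0, "y": 0, "z": 0, "wx": 0, "wy": 0, "wz": 0},
    {"claw": 1, "x": 0, "y": 0, "z": 0, "wx": 0, "wy": 0, "wz": 0}
  ]
}}

```text
t: 20.25
tool_pos: [0.4694, -0.33, 0.1326]
ee_rot: [0.001, 0.997, 0.081, 0.001]
force: [-0.5, -0.5, -0.9]
opening: 0.72
```

```bash
python3 - <<'E'
from fit import *
plan([.47,-.33,.1192],9.4)
shot('side','s14',(300,130,500,280),4)
shot('wrist','w14')
E
```

```text
t 20.25 yaw 9.3  wz=-0.1  shift x 0.6 y 0.1 z 13.4 | q6 -0.93 tcp [ 0.4694 -0.33    0.1326] F [-0.5 -0.5 -0.9] open 0.720 tilt [ 0.1 -0.1]
```

View pics/s14.png

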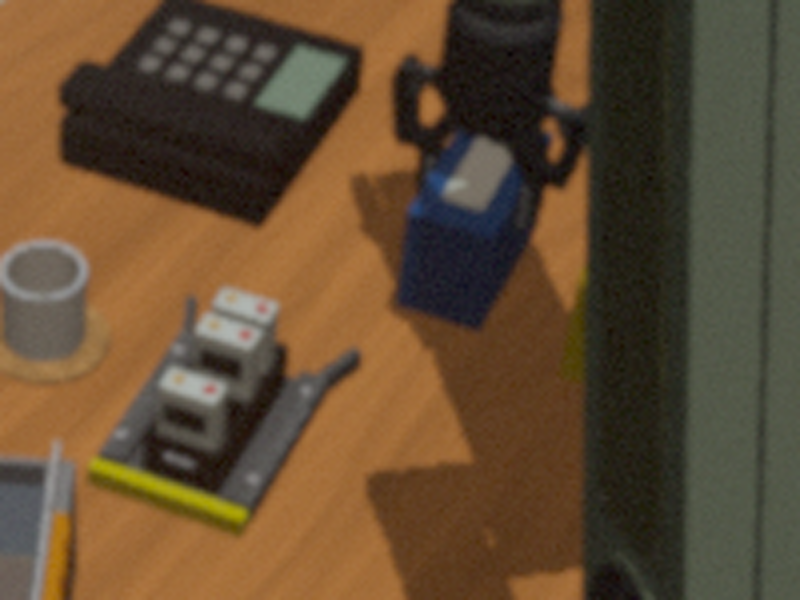

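View pics/w14.png

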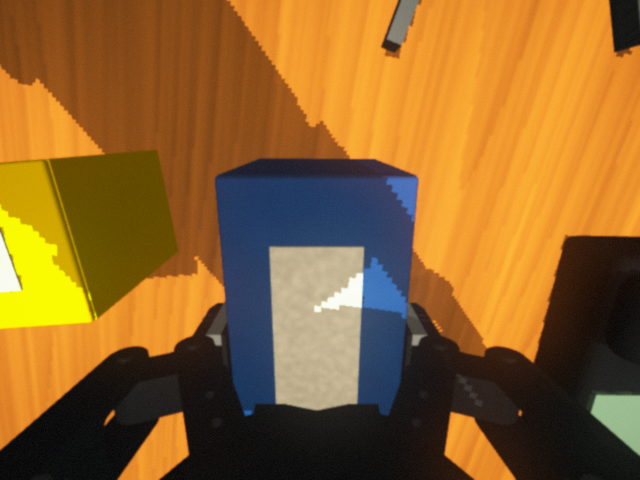

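Emit:
{"method": "carry_out", "body": {
  "series": [
    {"claw": 1, "x": 0, "y": 0, "z": 5, "wx": 0, "wy": 0, "wz": 0},
    {"claw": 1, "x": 0, "y": 0, "z": 4, "wx": 0, "wy": 0, "wz": 0},
    {"claw": 1, "x": 0, "y": 0, "z": 2, "wx": 0, "wy": 0, "wz": 0},
    {"claw": 1, "x": 0, "y": 0, "z": 1.5, "wx": 0, "wy": 0, "wz": 0},
    {"claw": 1, "x": 0, "y": 0, "z": 1, "wx": 0, "wy": 0, "wz": 0},
    {"claw": 1, "x": 0, "y": 0, "z": 0, "wx": 0, "wy": 0, "wz": 0},
    {"claw": 0.2, "x": 0, "y": 0, "z": 0, "wx": 0, "wy": 0, "wz": 0},
    {"claw": 0, "x": 0, "y": 0, "z": 0, "wx": 0, "wy": 0, "wz": 0},
    {"claw": 0, "x": 0, "y": 0, "z": 0, "wx": 0, "wy": 0, "wz": 0},
    {"claw": 0, "x": 0, "y": 0, "z": -10, "wx": 0, "wy": 0, "wz": 0}
  ]
}}

```text
t: 21.35
tool_pos: [0.4677, -0.3286, 0.1265]
ee_rot: [-0.001, 0.997, 0.081, -0.001]
force: [-0.5, 0.5, -0.0]
opening: 1.002
```

Emit:
{"method": "carry_out", "body": {
  "series": [
    {"claw": 0, "x": 0, "y": 0, "z": -20, "wx": 0, "wy": 0, "wz": 0},
    {"claw": 0, "x": 0, "y": 0, "z": -30, "wx": 0, "wy": 0, "wz": 0},
    {"claw": 0, "x": 0, "y": 0, "z": -40, "wx": 0, "wy": 0, "wz": 0},
    {"claw": 0, "x": 0, "y": 0, "z": -40, "wx": 0, "wy": 0, "wz": 0},
    {"claw": 0, "x": 0, "y": 0, "z": -30, "wx": 0, "wy": 0, "wz": 0},
    {"claw": 0, "x": 0, "y": 0, "z": -10, "wx": 0, "wy": 0, "wz": 0},
    {"claw": 0, "x": 0, "y": 0, "z": 0, "wx": 0, "wy": 0, "wz": 0},
    {"claw": 0, "x": 0, "y": 0, "z": 0, "wx": 0, "wy": 0, "wz": 0},
    {"claw": 0, "x": 0, "y": 0, "z": 0, "wx": 0, "wy": 0, "wz": 0},
    {"claw": 0, "x": 0, "y": 0, "z": 0, "wx": 0, "wy": 0, "wz": 0}
  ]
}}

```text
t: 22.35
tool_pos: [0.468, -0.3289, 0.2955]
ee_rot: [-0.002, 0.997, 0.081, -0.001]
force: [0.0, 1.1, -0.3]
opening: 0.999
```

```bash
python3 - <<'E'
from fit import *
plan([.47,-.13,.32],9.4)
shot('side','s15',(300,130,500,280),4)
im,c,o=shot('top','t15')
shot('wrist','w15')
E
```

```text
t 22.35 yaw 9.3  wz=-0.1  shift x 34.5 y -195.9 z -24.5 | q6 -0.93 tcp [ 0.468  -0.3289  0.2955] F [ 0.   1.1 -0.3] open 0.999 tilt [-0.18  0.17]
```

View pics/s15.png

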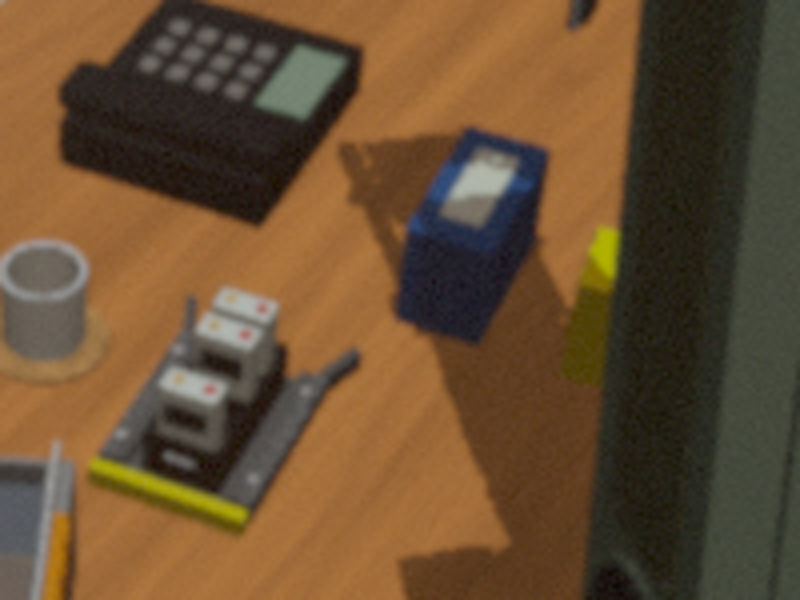

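View pics/t15.png

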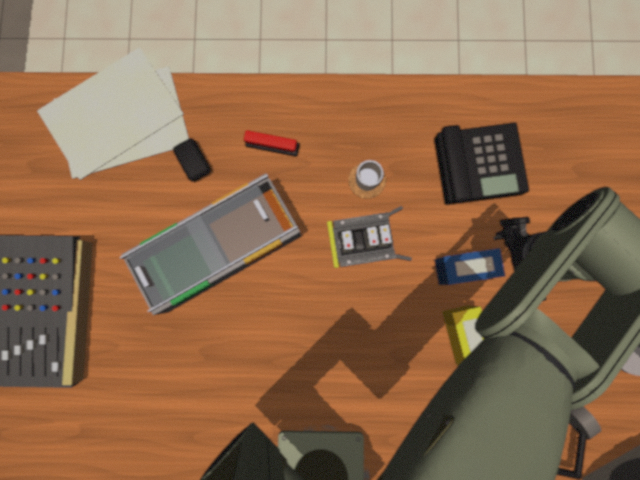

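View pics/w15.png

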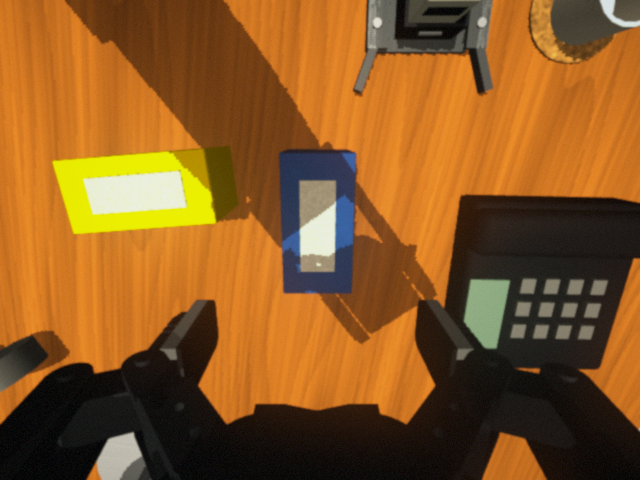

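```bash
python3 - <<'E'
from fit import *
plan([.572,.138,.32],30.4)
E
```

```text
t 22.50 yaw 9.3  wz=-21.1  shift x 325.8 y -350.6 z -23.3 | q6 -0.93 tcp [ 0.4684 -0.3292  0.2967] F [ 0.3  0.3 -0.4] open 1.005 tilt [-0.09  0.08]
```

Emit:
{"method": "carry_out", "body": {
  "series": [
    {"claw": 0, "x": 0, "y": 0, "z": -8, "wx": 0, "wy": 0, "wz": -7},
    {"claw": 0, "x": 0, "y": 0, "z": -8, "wx": 0, "wy": 0, "wz": -7},
    {"claw": 0, "x": 0, "y": 0, "z": -8, "wx": 0, "wy": 0, "wz": -7.1},
    {"claw": 0, "x": 20, "y": -21, "z": 0, "wx": 0, "wy": 0, "wz": 0},
    {"claw": 0, "x": 33, "y": -35, "z": 0, "wx": 0, "wy": 0, "wz": 0},
    {"claw": 0, "x": 33, "y": -35, "z": 0, "wx": 0, "wy": 0, "wz": 0},
    {"claw": 0, "x": 33, "y": -35, "z": 0, "wx": 0, "wy": 0, "wz": 0},
    {"claw": 0, "x": 33, "y": -35, "z": 0, "wx": 0, "wy": 0, "wz": 0},
    {"claw": 0, "x": 33, "y": -35, "z": 0, "wx": 0, "wy": 0, "wz": 0},
    {"claw": 0, "x": 33, "y": -35, "z": 0, "wx": 0, "wy": 0, "wz": 0}
  ]
}}

```text
t: 23.5
tool_pos: [0.54, -0.0181, 0.3218]
ee_rot: [0.0, 0.965, 0.262, 0.0]
force: [0.7, -0.4, 0.1]
opening: 0.997
```

Emit:
{"method": "carry_out", "body": {
  "series": [
    {"claw": 0, "x": 33, "y": -35, "z": 0, "wx": 0, "wy": 0, "wz": 0},
    {"claw": 0, "x": 33, "y": -35, "z": 0, "wx": 0, "wy": 0, "wz": 0},
    {"claw": 0, "x": 33, "y": -35, "z": 0, "wx": 0, "wy": 0, "wz": 0},
    {"claw": 1, "x": 10, "y": -14, "z": 0, "wx": 0, "wy": 0, "wz": 0},
    {"claw": 1, "x": 0, "y": 0, "z": 0, "wx": 0, "wy": 0, "wz": 0},
    {"claw": 1, "x": 0, "y": 0, "z": 0, "wx": 0, "wy": 0, "wz": 0},
    {"claw": 1, "x": 0, "y": 0, "z": 0, "wx": 0, "wy": 0, "wz": 0},
    {"claw": 1, "x": 0, "y": 0, "z": 0, "wx": 0, "wy": 0, "wz": 0},
    {"claw": 1, "x": 0, "y": 0, "z": 0, "wx": 0, "wy": 0, "wz": 0},
    {"claw": 1, "x": 0, "y": 0, "z": 0, "wx": 0, "wy": 0, "wz": 0}
  ]
}}

```text
t: 24.5
tool_pos: [0.5738, 0.1369, 0.322]
ee_rot: [0.0, 0.965, 0.261, 0.0]
force: [-1.0, -0.0, 0.1]
opening: 0.004
```

```bash
python3 - <<'E'
from fit import *
plan([.572,.138,.32],30.4)
shot('wrist','w16')
E
```

```text
t 24.50 yaw 30.3  wz=-0.1  shift x -1.0 y -1.8 z 2.0 | q6 -0.44 tcp [0.5738 0.1369 0.322 ] F [-1.  -0.   0.1] open 0.004 tilt [ 0.01 -0.  ]
```

View pics/w16.png

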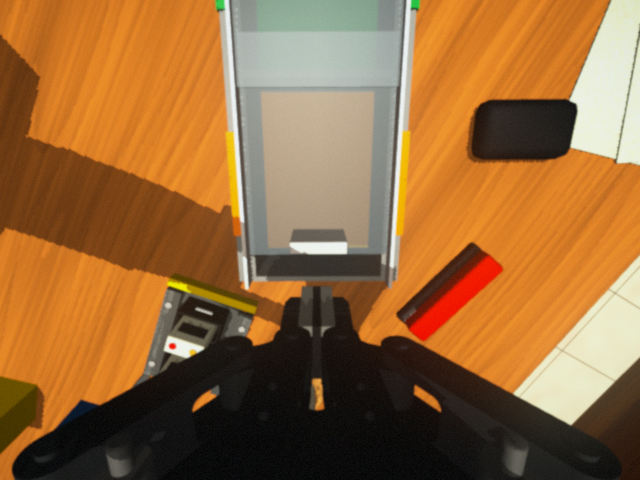

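```bash
python3 - <<'E'
from fit import *
im,c,o=load('w16')
save(im,'w16a',(220,120,420,300),4)
th=np.radians(30.4); u=np.array([np.cos(th),np.sin(th)]);v=np.array([-u[1],u[0]]);W=np.c_[u,v]
L=lambda l,z:((unp(c,l,z)[:,:2]-[.5113,.2412])@W*1000).round(1)
print('fin',L([[292,241],[347,241],[348,254],[291,254]],.141).tolist())
print('rail ends',L([[243,287],[392,285]],.111).tolist(),L([[222,12],[416,12]],.111).tolist())
E
```

```text
fin [[-19.1, -124.4], [23.4, -124.4], [24.5, -135.0], [-20.1, -135.0]]
rail ends [[-66.5, -177.0], [67.9, -175.2]] [[-67.8, 38.4], [71.4, 38.2]]
```

View pics/w16a.png

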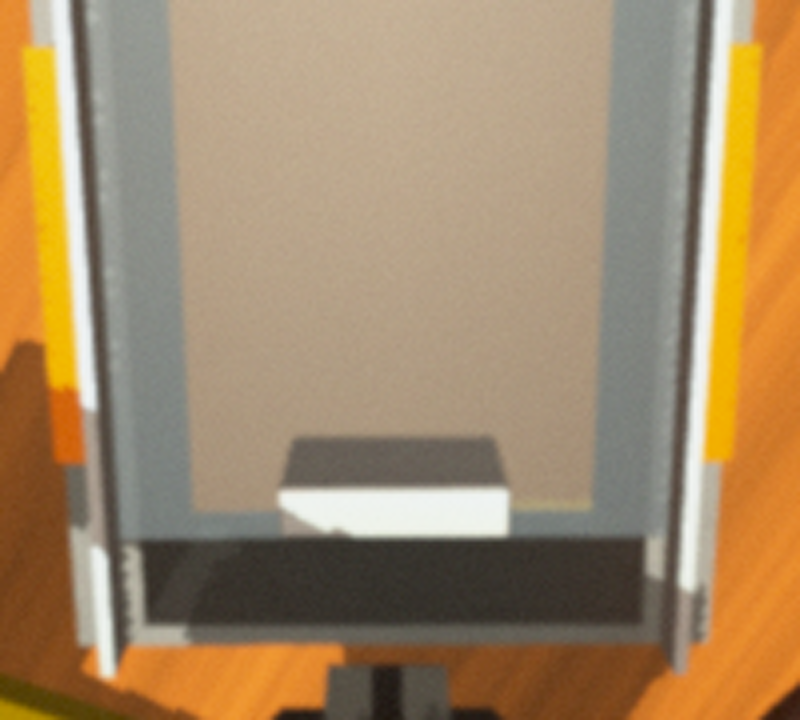

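```bash
cat >> h.py <<'E'
CC=np.array([.5113,.2412]); CT=np.radians(30.4)
def cab(x,y,z,psi=30.4):
    u=np.array([np.cos(CT),np.sin(CT)]);v=np.array([-u[1],u[0]]); p=CC+u*x/1000+v*y/1000
    o=arm.get_obs(); q=(o['tool_pos'][:2]-CC)@np.c_[u,v]*1000
    print('cab tcp',q.round(1)); plan([*p,z/1000],psi)
E
python3 - <<'E'
from h import *
cab(2,-95,195)
E
```

```text
cab tcp [   1.3 -121.4]
t 24.55 yaw 30.3  wz=-0.1  shift x 0.7 y -26.4 z 127.0 | q6 -0.44 tcp [0.5738 0.1371 0.322 ] F [-0.3 -0.  -0.4] open 0.002 tilt [ 0.01 -0.  ]
```

Emit:
{"method": "carry_out", "body": {
  "series": [
    {"claw": 1, "x": 0.7, "y": -13, "z": 0, "wx": 0, "wy": 0, "wz": 0},
    {"claw": 1, "x": 0, "y": -13.4, "z": 0, "wx": 0, "wy": 0, "wz": 0},
    {"claw": 1, "x": 0, "y": 0, "z": 0, "wx": 0, "wy": 0, "wz": 0},
    {"claw": 1, "x": 0, "y": 0, "z": 25, "wx": 0, "wy": 0, "wz": 0},
    {"claw": 1, "x": 0, "y": 0, "z": 30, "wx": 0, "wy": 0, "wz": 0},
    {"claw": 1, "x": 0, "y": 0, "z": 30, "wx": 0, "wy": 0, "wz": 0},
    {"claw": 1, "x": 0, "y": 0, "z": 25, "wx": 0, "wy": 0, "wz": 0},
    {"claw": 1, "x": 0, "y": 0, "z": 12, "wx": 0, "wy": 0, "wz": 0},
    {"claw": 1, "x": 0, "y": 0, "z": 5, "wx": 0, "wy": 0, "wz": 0},
    {"claw": 1, "x": 0, "y": 0, "z": 0, "wx": 0, "wy": 0, "wz": 0}
  ]
}}

```text
t: 25.55
tool_pos: [0.5611, 0.1612, 0.195]
ee_rot: [0.0, 0.965, 0.262, 0.0]
force: [-0.6, -0.3, 1.1]
opening: 0.001
```

Emit:
{"method": "carry_out", "body": {
  "series": [
    {"claw": 1, "x": 0, "y": 4, "z": 0, "wx": 0, "wy": 0, "wz": 0},
    {"claw": 1, "x": 0, "y": 5, "z": 0, "wx": 0, "wy": 0, "wz": 0},
    {"claw": 1, "x": 0, "y": 6, "z": 0, "wx": 0, "wy": 0, "wz": 0},
    {"claw": 1, "x": 0, "y": 6, "z": 0, "wx": 0, "wy": 0, "wz": 0},
    {"claw": 1, "x": 0, "y": 6, "z": 0, "wx": 0, "wy": 0, "wz": 0},
    {"claw": 1, "x": 0, "y": 6, "z": 0, "wx": 0, "wy": 0, "wz": 0},
    {"claw": 1, "x": 0, "y": 5, "z": 0, "wx": 0, "wy": 0, "wz": 0},
    {"claw": 1, "x": 0, "y": 4, "z": 0, "wx": 0, "wy": 0, "wz": 0},
    {"claw": 1, "x": 0, "y": 2, "z": 0, "wx": 0, "wy": 0, "wz": 0},
    {"claw": 1, "x": 0, "y": 0, "z": 0, "wx": 0, "wy": 0, "wz": 0}
  ]
}}

```text
t: 26.55
tool_pos: [0.5834, 0.1225, 0.1947]
ee_rot: [0.0, 0.965, 0.262, -0.0]
force: [-0.3, 0.4, -0.9]
opening: 0.003
```

```bash
python3 - <<'E'
from h import *
cab(2,-144,195)
shot('wrist','w17')
E
```

```text
cab tcp [   2.1 -138.9]
t 26.55 yaw 30.4  wz=-0.0  shift x -0.1 y 5.1 z -0.3 | q6 -0.47 tcp [0.5834 0.1225 0.1947] F [-0.3  0.4 -0.9] open 0.003 tilt [-0.   -0.04]
```

View pics/w17.png

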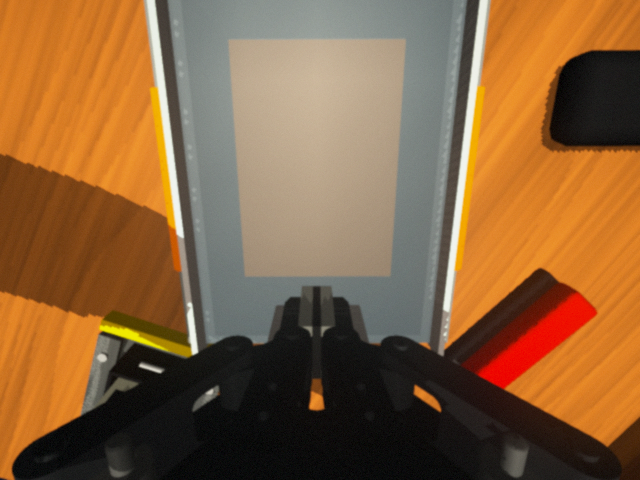

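Emit:
{"method": "carry_out", "body": {
  "series": [
    {"claw": 1, "x": 0, "y": 2, "z": 0, "wx": 0, "wy": 0, "wz": 0},
    {"claw": 1, "x": 0, "y": 2, "z": 0, "wx": 0, "wy": 0, "wz": 0},
    {"claw": 1, "x": 0, "y": 1, "z": 0, "wx": 0, "wy": 0, "wz": 0},
    {"claw": 1, "x": 0, "y": 0, "z": 0, "wx": 0, "wy": 0, "wz": 0},
    {"claw": 1, "x": 0, "y": 0, "z": 0, "wx": 0, "wy": 0, "wz": 0},
    {"claw": 1, "x": 0, "y": 0, "z": 0, "wx": 0, "wy": 0, "wz": 0},
    {"claw": 1, "x": 0, "y": 0, "z": 0, "wx": 0, "wy": 0, "wz": 0},
    {"claw": 1, "x": 0, "y": 0, "z": 0, "wx": 0, "wy": 0, "wz": 0},
    {"claw": 1, "x": 0, "y": 0, "z": 0, "wx": 0, "wy": 0, "wz": 0},
    {"claw": 1, "x": 0, "y": 0, "z": 0, "wx": 0, "wy": 0, "wz": 0}
  ]
}}

```text
t: 27.6
tool_pos: [0.5852, 0.1192, 0.1946]
ee_rot: [-0.001, 0.965, 0.262, -0.001]
force: [-3.3, 4.8, 0.8]
opening: 0.001
```

```bash
python3 - <<'E'
from h import *
cab(2,-144,195)
shot('wrist','w18',(170,240,470,400),2.6)
E
```

```text
cab tcp [   2.  -142.7]
t 27.60 yaw 30.4  wz=-0.0  shift x 0.0 y 1.3 z -0.4 | q6 -0.48 tcp [0.5852 0.1192 0.1946] F [-3.3  4.8  0.8] open 0.001 tilt [-0.09  0.04]
```

View pics/w18.png

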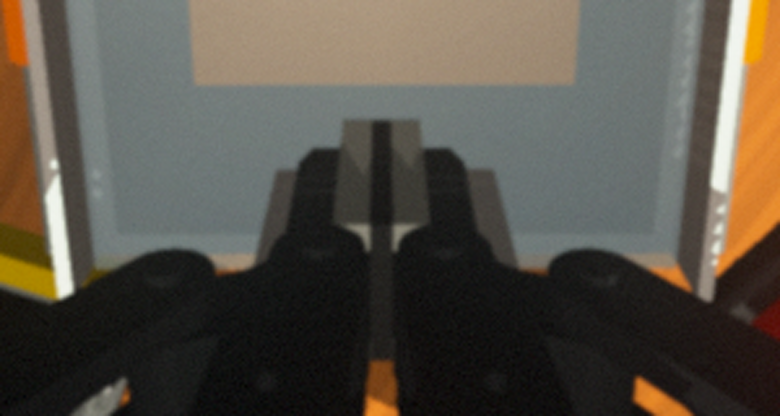

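Emit:
{"method": "carry_out", "body": {
  "series": [
    {"claw": 1, "x": 0, "y": 1, "z": 0, "wx": 0, "wy": 0, "wz": 0},
    {"claw": 1, "x": 0, "y": 0.5, "z": 0, "wx": 0, "wy": 0, "wz": 0},
    {"claw": 1, "x": 0, "y": 0, "z": 0, "wx": 0, "wy": 0, "wz": 0},
    {"claw": 1, "x": 0, "y": 0, "z": 0, "wx": 0, "wy": 0, "wz": 0},
    {"claw": 1, "x": 0, "y": 0, "z": 0, "wx": 0, "wy": 0, "wz": 0},
    {"claw": 1, "x": 0, "y": 0, "z": 0, "wx": 0, "wy": 0, "wz": 0},
    {"claw": 1, "x": 0, "y": 0, "z": 0, "wx": 0, "wy": 0, "wz": 0},
    {"claw": 1, "x": 0, "y": 0, "z": 0, "wx": 0, "wy": 0, "wz": 0},
    {"claw": 1, "x": 0, "y": 0, "z": 0, "wx": 0, "wy": 0, "wz": 0},
    {"claw": 1, "x": 0, "y": 0, "z": 0, "wx": 0, "wy": 0, "wz": 0}
  ]
}}

```text
t: 28.65
tool_pos: [0.5853, 0.119, 0.1946]
ee_rot: [-0.002, 0.965, 0.262, -0.001]
force: [-5.3, 6.9, 2.3]
opening: 0.002
```

```bash
python3 - <<'E'
from h import *
cab(2,-144,195)
cab(2,200,245)
E
```

```text
cab tcp [   2.  -142.9]
t 28.65 yaw 30.4  wz=0.0  shift x 0.0 y 1.1 z -0.4 | q6 -0.48 tcp [0.5853 0.119  0.1946] F [-5.3  6.9  2.3] open 0.002 tilt [-0.17  0.16]
cab tcp [   2.  -142.9]
t 28.65 yaw 30.4  wz=0.0  shift x 0.0 y -342.9 z -50.4 | q6 -0.48 tcp [0.5853 0.119  0.1946] F [-5.3  6.9  2.3] open 0.002 tilt [-0.17  0.16]
```

Emit:
{"method": "carry_out", "body": {
  "series": [
    {"claw": 1, "x": 0, "y": -6, "z": -5, "wx": 0, "wy": 0, "wz": 0},
    {"claw": 1, "x": 0, "y": -4, "z": -20, "wx": 0, "wy": 0, "wz": 0},
    {"claw": 1, "x": 0, "y": -10, "z": -35, "wx": 0, "wy": 0, "wz": 0},
    {"claw": 1, "x": 0, "y": -25, "z": -35, "wx": 0, "wy": 0, "wz": 0},
    {"claw": 1, "x": 0, "y": -40, "z": -15, "wx": 0, "wy": 0, "wz": 0},
    {"claw": 1, "x": 0, "y": -40, "z": 0, "wx": 0, "wy": 0, "wz": 0},
    {"claw": 1, "x": 0, "y": -25, "z": 0, "wx": 0, "wy": 0, "wz": 0},
    {"claw": 1, "x": 0, "y": -10, "z": 0, "wx": 0, "wy": 0, "wz": 0},
    {"claw": 1, "x": 0, "y": 0, "z": 0, "wx": 0, "wy": 0, "wz": 0},
    {"claw": 1, "x": 0, "y": 0, "z": 0, "wx": 0, "wy": 0, "wz": 0}
  ]
}}

```text
t: 29.65
tool_pos: [0.5065, 0.2545, 0.305]
ee_rot: [0.001, 0.965, 0.262, 0.0]
force: [0.5, 0.2, -0.2]
opening: 0.001
```

```bash
python3 - <<'E'
from h import *
cab(2,200,245)
shot('wrist','w19')
shot('top','t19',(100,160,310,320),3.8)
E
```

```text
cab tcp [ 2.6 13.9]
t 29.65 yaw 30.3  wz=-0.1  shift x -0.6 y -186.1 z 60.0 | q6 -0.22 tcp [0.5065 0.2545 0.305 ] F [ 0.5  0.2 -0.2] open 0.001 tilt [ 0.07 -0.06]
```

View pics/w19.png

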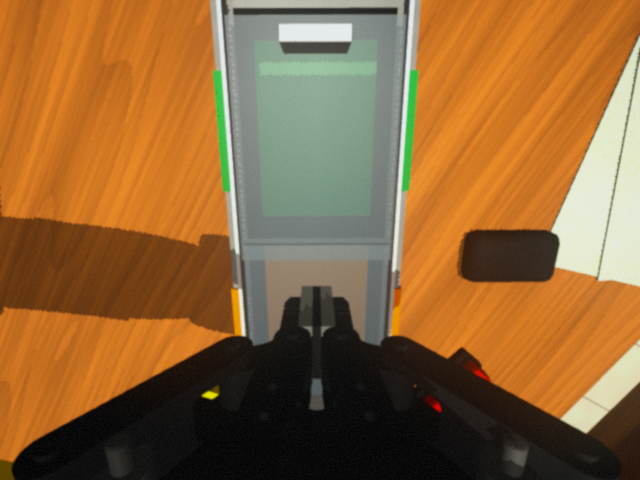

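View pics/t19.png

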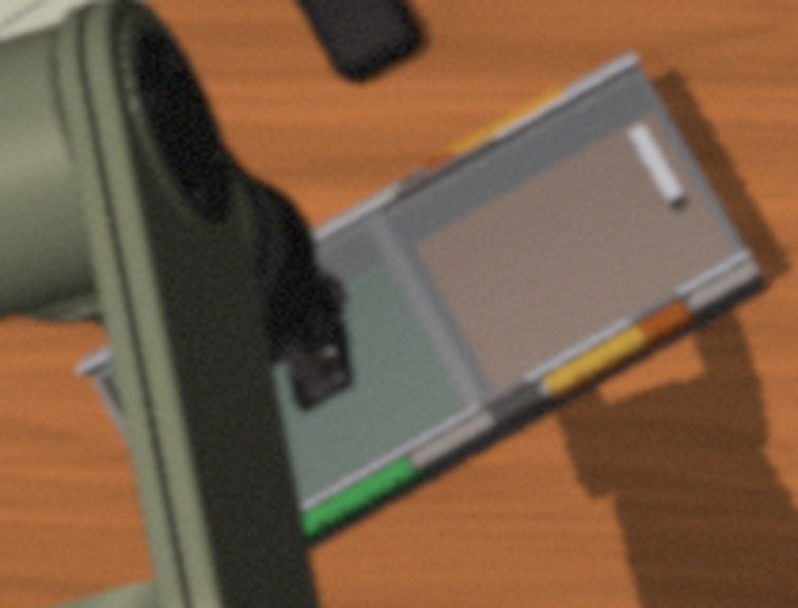

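```bash
python3 - <<'E'
from h import *
im,c,o=load('w19')
u=np.array([np.cos(CT),np.sin(CT)]);v=np.array([-u[1],u[0]])
print(((unp(c,[[278,25],[352,25],[350,42],[279,42]],.141)[:,:2]-CC)@np.c_[u,v]*1000).round(1).tolist(), ((unp(c,[[232,10],[410,10]],.111)[:,:2]-CC)@np.c_[u,v]*1000).round(1).tolist())
cab(2,178,305)
E
```

```text
[[-21.9, 152.4], [22.7, 152.4], [21.8, 143.3], [-21.6, 143.3]] [[-55.5, 169.4], [64.2, 169.4]]
cab tcp [ 2.5 13.6]
t 29.75 yaw 30.3  wz=-0.1  shift x -0.5 y -164.4 z -0.2 | q6 -0.22 tcp [0.5066 0.2541 0.3048] F [ 0.6 -0.2  0.1] open 0.002 tilt [ 0.03 -0.04]
```

Emit:
{"method": "carry_out", "body": {
  "series": [
    {"claw": 1, "x": 0, "y": -20, "z": 0, "wx": 0, "wy": 0, "wz": 0},
    {"claw": 1, "x": 0, "y": -40, "z": 0, "wx": 0, "wy": 0, "wz": 0},
    {"claw": 1, "x": 0, "y": -45, "z": 0, "wx": 0, "wy": 0, "wz": 0},
    {"claw": 1, "x": 0, "y": -40, "z": 0, "wx": 0, "wy": 0, "wz": 0},
    {"claw": 1, "x": 0, "y": -20, "z": 0, "wx": 0, "wy": 0, "wz": 0},
    {"claw": 1, "x": 0, "y": 0, "z": 15, "wx": 0, "wy": 0, "wz": 0},
    {"claw": 1, "x": 0, "y": 0, "z": 30, "wx": 0, "wy": 0, "wz": 0},
    {"claw": 1, "x": 0, "y": 0, "z": 30, "wx": 0, "wy": 0, "wz": 0},
    {"claw": 1, "x": 0, "y": 0, "z": 20, "wx": 0, "wy": 0, "wz": 0},
    {"claw": 1, "x": 0, "y": 0, "z": 12, "wx": 0, "wy": 0, "wz": 0}
  ]
}}

```text
t: 30.75
tool_pos: [0.4222, 0.3953, 0.1945]
ee_rot: [0.001, 0.965, 0.261, -0.002]
force: [1.0, -0.9, -0.1]
opening: 0.0
```

```bash
python3 - <<'E'
from h import *
cab(2,31,197)
E
```

```text
cab tcp [  1.1 178. ]
t 30.75 yaw 30.3  wz=-0.1  shift x 0.9 y 147.0 z -2.5 | q6 0.08 tcp [0.4222 0.3953 0.1945] F [ 1.  -0.9 -0.1] open 0.000 tilt [-0.21 -0.2 ]
```

Emit:
{"method": "carry_out", "body": {
  "series": [
    {"claw": 1, "x": 0, "y": 6, "z": 0, "wx": 0, "wy": 0, "wz": 0},
    {"claw": 1, "x": 0, "y": 9, "z": 0, "wx": 0, "wy": 0, "wz": 0},
    {"claw": 1, "x": 0, "y": 14, "z": 0, "wx": 0, "wy": 0, "wz": 0},
    {"claw": 1, "x": 0, "y": 18, "z": 0, "wx": 0, "wy": 0, "wz": 0},
    {"claw": 1, "x": 0, "y": 18, "z": 0, "wx": 0, "wy": 0, "wz": 0},
    {"claw": 1, "x": 0, "y": 18, "z": 0, "wx": 0, "wy": 0, "wz": 0},
    {"claw": 1, "x": 0, "y": 18, "z": 0, "wx": 0, "wy": 0, "wz": 0},
    {"claw": 1, "x": 0, "y": 18, "z": 0, "wx": 0, "wy": 0, "wz": 0},
    {"claw": 1, "x": 0, "y": 12, "z": 0, "wx": 0, "wy": 0, "wz": 0},
    {"claw": 1, "x": 0, "y": 6, "z": 0, "wx": 0, "wy": 0, "wz": 0}
  ]
}}

```text
t: 31.75
tool_pos: [0.493, 0.2785, 0.1993]
ee_rot: [-0.0, 0.965, 0.261, 0.001]
force: [-0.8, 2.5, 1.0]
opening: -0.001
```

Emit:
{"method": "carry_out", "body": {
  "series": [
    {"claw": 1, "x": 0, "y": 4, "z": 0, "wx": 0, "wy": 0, "wz": 0},
    {"claw": 1, "x": 0, "y": 3, "z": 0, "wx": 0, "wy": 0, "wz": 0},
    {"claw": 1, "x": 0, "y": 2, "z": 0, "wx": 0, "wy": 0, "wz": 0},
    {"claw": 1, "x": 0, "y": 0, "z": 0, "wx": 0, "wy": 0, "wz": 0},
    {"claw": 1, "x": 0, "y": 0, "z": 0, "wx": 0, "wy": 0, "wz": 0},
    {"claw": 1, "x": 0, "y": 0, "z": 0, "wx": 0, "wy": 0, "wz": 0},
    {"claw": 1, "x": 0, "y": 0, "z": 0, "wx": 0, "wy": 0, "wz": 0},
    {"claw": 1, "x": 0, "y": 0, "z": 0, "wx": 0, "wy": 0, "wz": 0},
    {"claw": 1, "x": 0, "y": 0, "z": 0, "wx": 0, "wy": 0, "wz": 0},
    {"claw": 1, "x": 0, "y": 0, "z": 0, "wx": 0, "wy": 0, "wz": 0}
  ]
}}

```text
t: 32.75
tool_pos: [0.496, 0.2718, 0.1979]
ee_rot: [0.0, 0.965, 0.262, -0.0]
force: [-0.4, 0.0, 0.2]
opening: 0.002
```

```bash
python3 - <<'E'
from h import *
cab(2,31,197)
shot('wrist','w20')
E
```

```text
cab tcp [ 2.3 34.1]
t 32.75 yaw 30.4  wz=-0.0  shift x -0.3 y 3.1 z 0.9 | q6 -0.18 tcp [0.496  0.2718 0.1979] F [-0.4  0.   0.2] open 0.002 tilt [-0. -0.]
```

View pics/w20.png

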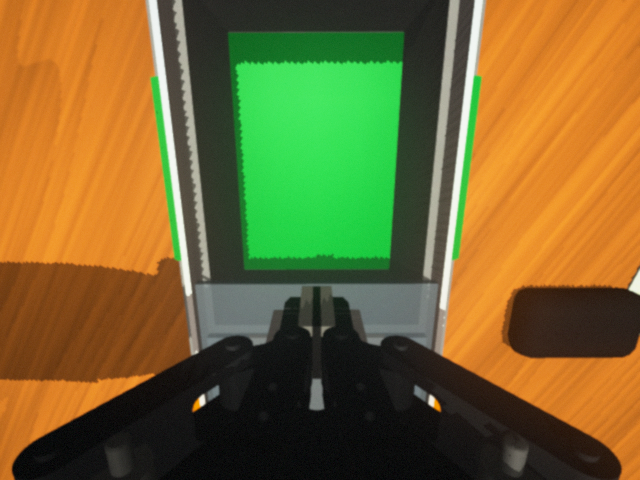

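```bash
python3 - <<'E'
from h import *
plan([.545,-.185,.30],9.4)
E
```

```text
t 32.80 yaw 30.4  wz=21.0  shift x -26.3 y 458.7 z -102.1 | q6 -0.18 tcp [0.496  0.2718 0.1979] F [ 0.7 -0.2 -0.1] open -0.003 tilt [-0. -0.]
```

Emit:
{"method": "carry_out", "body": {
  "series": [
    {"claw": 0.3, "x": 0, "y": -3, "z": -10, "wx": 0, "wy": 0, "wz": 0},
    {"claw": 0.3, "x": 0, "y": 0, "z": -40, "wx": 0, "wy": 0, "wz": 0},
    {"claw": 0.3, "x": 0, "y": 0, "z": -40, "wx": 0, "wy": 0, "wz": 7},
    {"claw": 0.3, "x": 0, "y": 0, "z": -12, "wx": 0, "wy": 0, "wz": 7},
    {"claw": 0.3, "x": 0, "y": 0, "z": 0, "wx": 0, "wy": 0, "wz": 7},
    {"claw": 0.3, "x": -2, "y": 30, "z": 0, "wx": 0, "wy": 0, "wz": 0},
    {"claw": 0.3, "x": -3, "y": 48, "z": 0, "wx": 0, "wy": 0, "wz": 0},
    {"claw": 0.3, "x": -3, "y": 48, "z": 0, "wx": 0, "wy": 0, "wz": 0},
    {"claw": 0.3, "x": -3, "y": 48, "z": 0, "wx": 0, "wy": 0, "wz": 0},
    {"claw": 0.3, "x": -3, "y": 48, "z": 0, "wx": 0, "wy": 0, "wz": 0}
  ]
}}

```text
t: 33.8
tool_pos: [0.5169, 0.0516, 0.301]
ee_rot: [0.0, 0.997, 0.082, 0.001]
force: [1.4, -0.2, -0.3]
opening: 0.699
```

Emit:
{"method": "carry_out", "body": {
  "series": [
    {"claw": 0.3, "x": -3, "y": 48, "z": 0, "wx": 0, "wy": 0, "wz": 0},
    {"claw": 0.3, "x": -3, "y": 48, "z": 0, "wx": 0, "wy": 0, "wz": 0},
    {"claw": 0.3, "x": -3, "y": 48, "z": 0, "wx": 0, "wy": 0, "wz": 0},
    {"claw": 0.3, "x": -3, "y": 48, "z": 0, "wx": 0, "wy": 0, "wz": 0},
    {"claw": 0.3, "x": -3, "y": 30, "z": 0, "wx": 0, "wy": 0, "wz": 0},
    {"claw": 0.3, "x": 0, "y": 15, "z": 0, "wx": 0, "wy": 0, "wz": 0},
    {"claw": 0.3, "x": 0, "y": 0, "z": 0, "wx": 0, "wy": 0, "wz": 0},
    {"claw": 0.3, "x": 0, "y": 0, "z": 0, "wx": 0, "wy": 0, "wz": 0},
    {"claw": 0.3, "x": 0, "y": 0, "z": 0, "wx": 0, "wy": 0, "wz": 0},
    {"claw": 0.3, "x": 0, "y": 0, "z": 0, "wx": 0, "wy": 0, "wz": 0}
  ]
}}

```text
t: 34.8
tool_pos: [0.5408, -0.1815, 0.3]
ee_rot: [-0.0, 0.997, 0.083, -0.0]
force: [-0.4, 0.8, -1.0]
opening: 0.697
```

```bash
python3 - <<'E'
from h import *
plan([.545,-.185,.30],9.4)
im,c,o=shot('wrist','w21')
save(im,'w21a',(210,80,430,260),3.6)
E
```

```text
t 34.80 yaw 9.5  wz=0.1  shift x 3.6 y 4.2 z -0.0 | q6 -0.64 tcp [ 0.5408 -0.1815  0.3   ] F [-0.4  0.8 -1. ] open 0.697 tilt [-0.01  0.03]
```

View pics/w21.png

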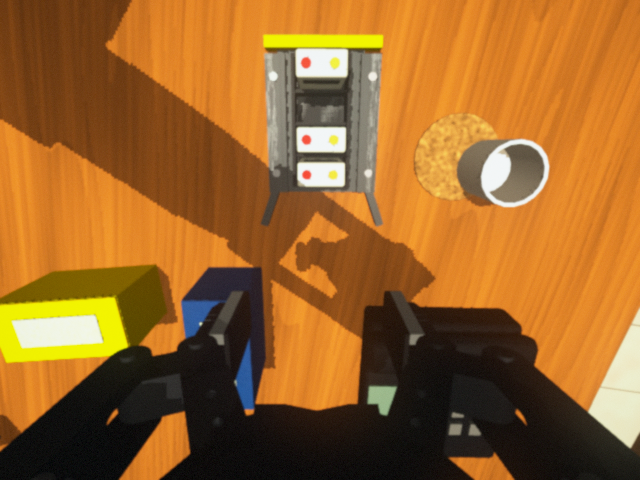

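View pics/w21a.png

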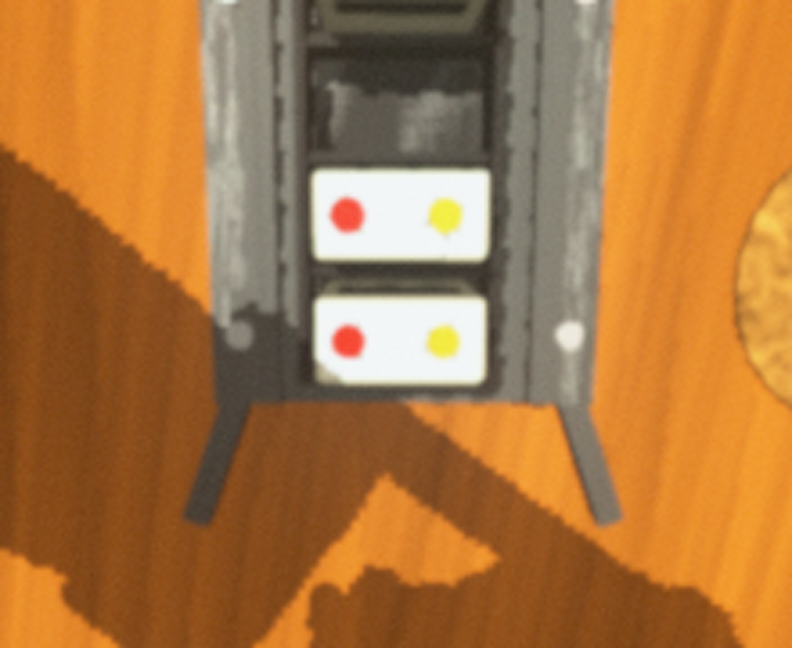

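```bash
python3 - <<'E'
from fit import *
im,c,o=load('w21')
save(im,'w21c',(400,90,570,230),4.6)
u=np.array([np.cos(np.radians(99.4)),np.sin(np.radians(99.4))]);v=np.array([-u[1],u[0]]);W=np.c_[u,v]
px={'p4':(321.5,63.5),'p2':(321,139.5),'p1':(320.5,174.5)}
A=lambda l:np.array(l)/3.6+[210,80]
for n,q in px.items():
    p=unp(c,q,.084)[0]; print(n,p.round(4),((p[:2]-[.5307,-.0994])@W*1000).round(1))
p=unp(c,A([[312,168],[489,168],[489,262],[313,260]]),.084);print(p.mean(0))
p=unp(c,A([[314,295],[487,295],[485,385],[316,383]]),.084);print(p.mean(0))
ring=np.array([[480,172],[515,206],[548,168],[512,139]])
rr=least_squares(lambda p:np.linalg.norm(unp(c,ring,.06)[:,:2]-p,axis=1)-.03,[.67,-.12]); print('cup if z=.06',rr.x,rr.fun.round(4))
rr=least_squares(lambda p:np.linalg.norm(unp(c,ring,.064)[:,:2]-p,axis=1)-.03,[.67,-.12]); print('cup if z=.064',rr.x,rr.fun.round(4))
print('coaster', unp(c,(458,155),.004))
E
```

```text
p4 [ 0.5222 -0.0558  0.084 ] [44.4  1.3]
p2 [ 0.5313 -0.1104  0.084 ] [-10.9   1.3]
p1 [ 0.5356 -0.1379  0.084 ] [-38.8   1.5]
[ 0.53153722 -0.1105109   0.084     ]
[ 0.53619305 -0.13778243  0.084     ]
cup if z=.06 [ 0.70745609 -0.11056176] [0.0004 0.0004 0.0004 0.0004]
cup if z=.064 [ 0.70513212 -0.11057925] [ 0. -0.  0. -0.]
coaster [[ 0.67638374 -0.10234188  0.004     ]]
```

View pics/w21c.png

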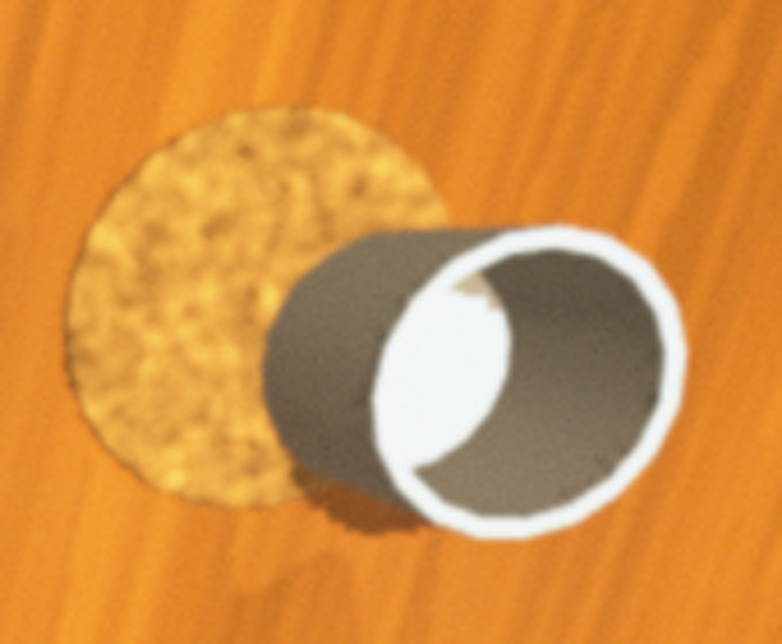

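```bash
python3 - <<'E'
from h import *
plan([.7052,-.1106,.1045],9.4)
E
```

```text
t 34.85 yaw 9.5  wz=0.1  shift x 173.8 y -43.3 z 195.5 | q6 -0.64 tcp [ 0.5408 -0.1817  0.3   ] F [ 0.3 -0.9  0.2] open 0.698 tilt [-0.01  0.02]
```

Emit:
{"method": "carry_out", "body": {
  "series": [
    {"claw": 0, "x": 20, "y": -5, "z": 0, "wx": 0, "wy": 0, "wz": 0},
    {"claw": 0, "x": 38, "y": -10, "z": 0, "wx": 0, "wy": 0, "wz": 0},
    {"claw": 0, "x": 40, "y": -10, "z": 5, "wx": 0, "wy": 0, "wz": 0},
    {"claw": 0, "x": 40, "y": -10, "z": 20, "wx": 0, "wy": 0, "wz": 0},
    {"claw": 0, "x": 26, "y": -6, "z": 25, "wx": 0, "wy": 0, "wz": 0},
    {"claw": 0, "x": 10, "y": -2.3, "z": 25, "wx": 0, "wy": 0, "wz": 0},
    {"claw": 0, "x": 0, "y": 0, "z": 10, "wx": 0, "wy": 0, "wz": 0},
    {"claw": 0, "x": 0, "y": 0, "z": 0, "wx": 0, "wy": 0, "wz": 0},
    {"claw": 0, "x": 0, "y": 0, "z": 0, "wx": 0, "wy": 0, "wz": 0},
    {"claw": 0, "x": 0, "y": 0, "z": 0, "wx": 0, "wy": 0, "wz": 0}
  ]
}}

```text
t: 35.85
tool_pos: [0.7057, -0.1128, 0.2174]
ee_rot: [0.001, 0.997, 0.081, 0.002]
force: [0.4, 0.8, 0.2]
opening: 0.999
```

```bash
python3 - <<'E'
from h import *
plan([.7052,-.1106,.1045],9.4)
shot('wrist','w22')
E
```

```text
t 35.85 yaw 9.3  wz=-0.1  shift x -0.2 y -2.3 z 112.9 | q6 -0.44 tcp [ 0.7057 -0.1128  0.2174] F [0.4 0.8 0.2] open 0.999 tilt [ 0.19 -0.06]
```

View pics/w22.png

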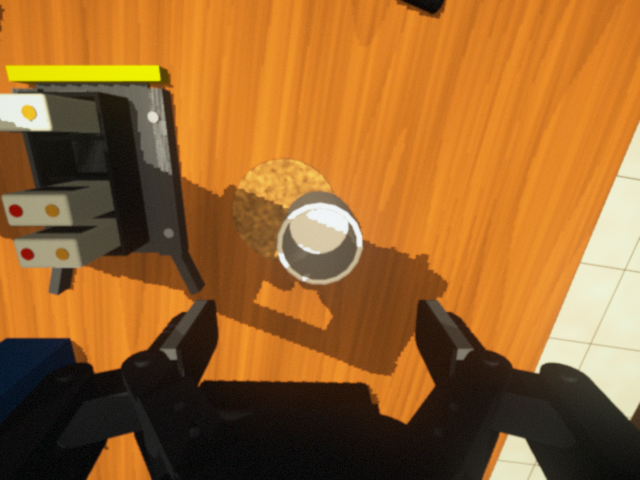

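Emit:
{"method": "carry_out", "body": {
  "series": [
    {"claw": 0, "x": 0, "y": -2.3, "z": 15, "wx": 0, "wy": 0, "wz": 0},
    {"claw": 0, "x": 0, "y": 0, "z": 25, "wx": 0, "wy": 0, "wz": 0},
    {"claw": 0, "x": 0, "y": 0, "z": 25, "wx": 0, "wy": 0, "wz": 0},
    {"claw": 0, "x": 0, "y": 0, "z": 25, "wx": 0, "wy": 0, "wz": 0},
    {"claw": 0, "x": 0, "y": 0, "z": 15, "wx": 0, "wy": 0, "wz": 0},
    {"claw": 0, "x": 0, "y": 0, "z": 6, "wx": 0, "wy": 0, "wz": 0},
    {"claw": 0, "x": 0, "y": 0, "z": 0, "wx": 0, "wy": 0, "wz": 0},
    {"claw": 0, "x": 0, "y": 0, "z": 0, "wx": 0, "wy": 0, "wz": 0},
    {"claw": 0, "x": 0, "y": 0, "z": 0, "wx": 0, "wy": 0, "wz": 0},
    {"claw": 0, "x": 0, "y": 0, "z": 0, "wx": 0, "wy": 0, "wz": 0}
  ]
}}

```text
t: 36.9
tool_pos: [0.7059, -0.1101, 0.1056]
ee_rot: [0.0, 0.997, 0.082, 0.001]
force: [-0.0, -0.6, -0.5]
opening: 1.002
```

```bash
python3 - <<'E'
from h import *
plan([.7052,-.1106,.1045],9.4)
shot('wrist','w23')
E
```

```text
t 36.90 yaw 9.4  wz=-0.0  shift x -0.7 y 0.4 z 1.1 | q6 -0.44 tcp [ 0.7059 -0.1101  0.1056] F [-0.  -0.6 -0.5] open 1.002 tilt [ 0.15 -0.04]
```

View pics/w23.png

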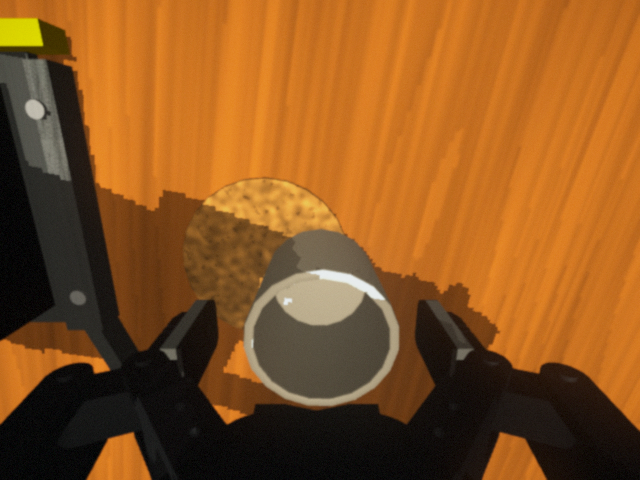

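Emit:
{"method": "carry_out", "body": {
  "series": [
    {"claw": 1, "x": 1, "y": 0, "z": 0, "wx": 0, "wy": 0, "wz": 0},
    {"claw": 1, "x": 0, "y": 0, "z": 0, "wx": 0, "wy": 0, "wz": 0},
    {"claw": 1, "x": 0, "y": 0, "z": 0, "wx": 0, "wy": 0, "wz": 0},
    {"claw": 1, "x": 0, "y": 0, "z": 0, "wx": 0, "wy": 0, "wz": 0},
    {"claw": 1, "x": 0, "y": 0, "z": 0, "wx": 0, "wy": 0, "wz": 0},
    {"claw": 1, "x": 0, "y": 0, "z": -6, "wx": 0, "wy": 0, "wz": 0},
    {"claw": 1, "x": 0, "y": 0, "z": -6, "wx": 0, "wy": 0, "wz": 0},
    {"claw": 1, "x": 0, "y": 0, "z": 0, "wx": 0, "wy": 0, "wz": 0},
    {"claw": 1, "x": 0, "y": 0, "z": 0, "wx": 0, "wy": 0, "wz": 0},
    {"claw": 1, "x": 0, "y": 0, "z": 0, "wx": 0, "wy": 0, "wz": 0}
  ]
}}

```text
t: 37.95
tool_pos: [0.7055, -0.1096, 0.1152]
ee_rot: [-0.0, 0.997, 0.082, -0.001]
force: [0.2, 0.7, -2.3]
opening: 0.683
```

```bash
python3 - <<'E'
from h import *
plan([.676,-.105,.1056],9.4)
E
```

```text
t 37.95 yaw 9.4  wz=-0.0  shift x -28.3 y -9.3 z 9.6 | q6 -0.44 tcp [ 0.7055 -0.1096  0.1152] F [ 0.2  0.7 -2.3] open 0.683 tilt [-0.07  0.02]
```

Emit:
{"method": "carry_out", "body": {
  "series": [
    {"claw": 1, "x": -9, "y": -3, "z": 0, "wx": 0, "wy": 0, "wz": 0},
    {"claw": 1, "x": -10, "y": -3, "z": 0, "wx": 0, "wy": 0, "wz": 0},
    {"claw": 1, "x": -9.3, "y": -3.3, "z": 0, "wx": 0, "wy": 0, "wz": 0},
    {"claw": 1, "x": 0, "y": 0, "z": 4, "wx": 0, "wy": 0, "wz": 0},
    {"claw": 1, "x": 0, "y": 0, "z": 4, "wx": 0, "wy": 0, "wz": 0},
    {"claw": 1, "x": 0, "y": 0, "z": 3, "wx": 0, "wy": 0, "wz": 0},
    {"claw": 1, "x": 0, "y": 0, "z": 0, "wx": 0, "wy": 0, "wz": 0},
    {"claw": 0.2, "x": 0, "y": 0, "z": 0, "wx": 0, "wy": 0, "wz": 0},
    {"claw": 0, "x": 0, "y": 0, "z": 0, "wx": 0, "wy": 0, "wz": 0},
    {"claw": 0, "x": 0, "y": 0, "z": 0, "wx": 0, "wy": 0, "wz": 0}
  ]
}}

```text
t: 38.95
tool_pos: [0.6769, -0.1052, 0.1051]
ee_rot: [0.0, 0.997, 0.082, 0.0]
force: [-0.5, 0.2, 0.4]
opening: 0.998
```

Emit:
{"method": "carry_out", "body": {
  "series": [
    {"claw": 0, "x": 0, "y": 0, "z": -15, "wx": 0, "wy": 0, "wz": 0},
    {"claw": 0, "x": 0, "y": 0, "z": -35, "wx": 0, "wy": 0, "wz": 0},
    {"claw": 0, "x": 0, "y": 0, "z": -40, "wx": 0, "wy": 0, "wz": 0},
    {"claw": 0.3, "x": 0, "y": 0, "z": -15, "wx": 0, "wy": 0, "wz": 0},
    {"claw": 0.3, "x": -20, "y": 5, "z": 0, "wx": 0, "wy": 0, "wz": 0},
    {"claw": 0.3, "x": -35, "y": 8, "z": 0, "wx": 0, "wy": 0, "wz": 0},
    {"claw": 0.3, "x": -35, "y": 8, "z": 0, "wx": 0, "wy": 0, "wz": 0},
    {"claw": 0.3, "x": -35, "y": 8, "z": 0, "wx": 0, "wy": 0, "wz": 0},
    {"claw": 0.3, "x": -15, "y": 5, "z": 0, "wx": 0, "wy": 0, "wz": 0},
    {"claw": 0.3, "x": 0, "y": 0, "z": 0, "wx": 0, "wy": 0, "wz": 0}
  ]
}}

```text
t: 39.95
tool_pos: [0.5426, -0.1622, 0.2102]
ee_rot: [-0.0, 0.997, 0.081, -0.0]
force: [1.2, -0.4, -0.4]
opening: 0.702
```

```bash
python3 - <<'E'
from h import *
plan([.5359,-.1378,.130],9.4)
shot('wrist','w24')
E
```

```text
t 39.95 yaw 9.3  wz=-0.1  shift x -2.6 y -25.2 z 80.2 | q6 -0.60 tcp [ 0.5426 -0.1622  0.2102] F [ 1.2 -0.4 -0.4] open 0.702 tilt [-0.01  0.  ]
```

View pics/w24.png

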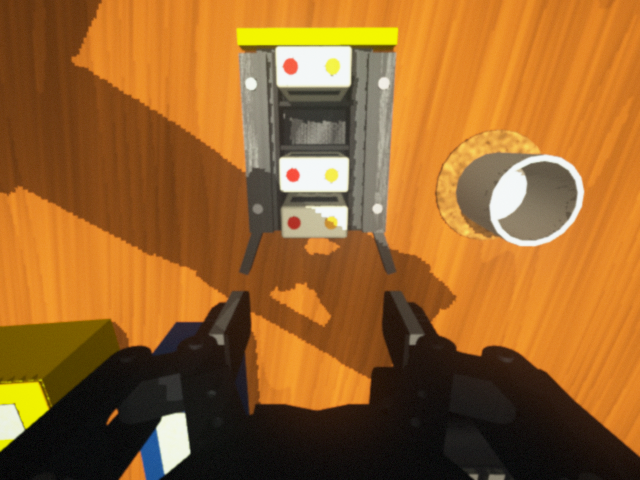

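```bash
python3 - <<'E'
from fit import *
im,c,o=load('w24')
for q in [(314,66),(314,174),(314.5,221.5)]:
    print(unp(c,q,.084)[0].round(4))
ring=np.array([[491,203],[530,245],[582,193],[541,156]])
rr=least_squares(lambda p:np.linalg.norm(unp(c,ring,.064)[:,:2]-p,axis=1)-.03,[.67,-.12]); print('cup',rr.x,rr.fun.round(4))
E
```

```text
[ 0.5225 -0.055   0.084 ]
[ 0.5313 -0.1099  0.084 ]
[ 0.5361 -0.1373  0.084 ]
cup [ 0.67528887 -0.10662699] [-0.0011 -0.0012 -0.0012 -0.0009]
```

Cup is back on the coaster centre. Pick pack 1.

Emit:
{"method": "carry_out", "body": {
  "series": [
    {"claw": 0.3, "x": -2, "y": -10, "z": 0, "wx": 0, "wy": 0, "wz": 0},
    {"claw": 0.3, "x": -0.5, "y": -15.5, "z": 5, "wx": 0, "wy": 0, "wz": 0},
    {"claw": 0.3, "x": 0, "y": 0, "z": 20, "wx": 0, "wy": 0, "wz": 0},
    {"claw": 0.3, "x": 0, "y": 0, "z": 25, "wx": 0, "wy": 0, "wz": 0},
    {"claw": 0.3, "x": 0, "y": 0, "z": 22, "wx": 0, "wy": 0, "wz": 0},
    {"claw": 0.3, "x": 0, "y": 0, "z": 13, "wx": 0, "wy": 0, "wz": 0},
    {"claw": 0.3, "x": 0, "y": 0, "z": 0, "wx": 0, "wy": 0, "wz": 0},
    {"claw": 0.3, "x": 0, "y": 0, "z": 0, "wx": 0, "wy": 0, "wz": 0},
    {"claw": 0.3, "x": 0, "y": 0, "z": 0, "wx": 0, "wy": 0, "wz": 0},
    {"claw": 0.3, "x": 0, "y": 0, "z": 0, "wx": 0, "wy": 0, "wz": 0}
  ]
}}

```text
t: 41.0
tool_pos: [0.5383, -0.137, 0.1263]
ee_rot: [0.001, 0.997, 0.082, 0.001]
force: [0.1, -0.5, -0.7]
opening: 0.706
```

```bash
python3 - <<'E'
from h import *
plan([.5360,-.1375,.124],9.4)
shot('wrist','w25')
E
```

```text
t 41.00 yaw 9.4  wz=-0.0  shift x -2.3 y 0.1 z 2.3 | q6 -0.57 tcp [ 0.5383 -0.137   0.1263] F [ 0.1 -0.5 -0.7] open 0.706 tilt [ 0.15 -0.06]
```

View pics/w25.png

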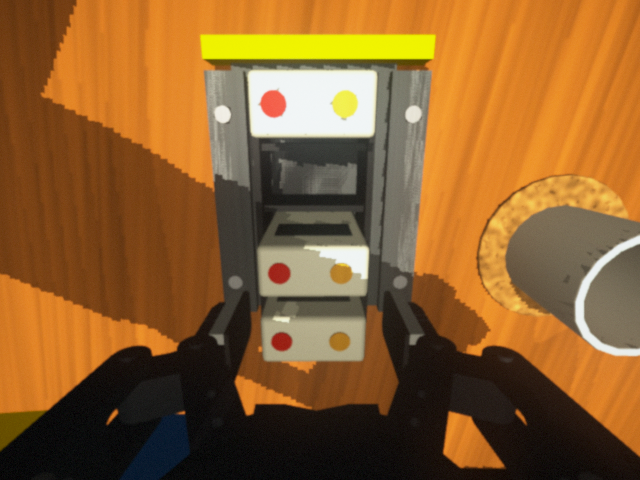

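Emit:
{"method": "carry_out", "body": {
  "series": [
    {"claw": 1, "x": -2, "y": 0, "z": 1.5, "wx": 0, "wy": 0, "wz": 0},
    {"claw": 1, "x": 0, "y": 0, "z": 0, "wx": 0, "wy": 0, "wz": 0},
    {"claw": 1, "x": 0, "y": 0, "z": 0, "wx": 0, "wy": 0, "wz": 0},
    {"claw": 1, "x": 0, "y": 0, "z": 0, "wx": 0, "wy": 0, "wz": 0},
    {"claw": 1, "x": 0, "y": 0, "z": 0, "wx": 0, "wy": 0, "wz": 0},
    {"claw": 1, "x": 0, "y": 0, "z": -8, "wx": 0, "wy": 0, "wz": 0},
    {"claw": 1, "x": 0, "y": 0, "z": -18, "wx": 0, "wy": 0, "wz": 0},
    {"claw": 1, "x": 0, "y": 0, "z": -25, "wx": 0, "wy": 0, "wz": 0},
    {"claw": 1, "x": 0, "y": 0, "z": -30, "wx": 0, "wy": 0, "wz": 0},
    {"claw": 1, "x": 0, "y": 0, "z": -30, "wx": 0, "wy": 0, "wz": 0}
  ]
}}

```text
t: 42.05
tool_pos: [0.5347, -0.1366, 0.2347]
ee_rot: [-0.001, 0.997, 0.082, -0.001]
force: [0.3, -0.1, -0.5]
opening: 0.457
```

Emit:
{"method": "carry_out", "body": {
  "series": [
    {"claw": 1, "x": 0, "y": 0, "z": -30, "wx": 0, "wy": 0, "wz": 0},
    {"claw": 1, "x": 0, "y": 0, "z": -20, "wx": 0, "wy": 0, "wz": -5},
    {"claw": 1, "x": 0, "y": 0, "z": -5, "wx": 0, "wy": 0, "wz": -5},
    {"claw": 1, "x": 0, "y": 0, "z": 0, "wx": 0, "wy": 0, "wz": -5},
    {"claw": 1, "x": 0, "y": 0, "z": 0, "wx": 0, "wy": 0, "wz": -4},
    {"claw": 1, "x": 0, "y": 0, "z": 0, "wx": 0, "wy": 0, "wz": -2},
    {"claw": 1, "x": 0, "y": 0, "z": 0, "wx": 0, "wy": 0, "wz": 0},
    {"claw": 1, "x": 0, "y": 0, "z": 0, "wx": 0, "wy": 0, "wz": 0},
    {"claw": 1, "x": 0, "y": 0, "z": 0, "wx": 0, "wy": 0, "wz": 0},
    {"claw": 1, "x": 0, "y": 0, "z": 0, "wx": 0, "wy": 0, "wz": 0}
  ]
}}

```text
t: 43.05
tool_pos: [0.5353, -0.137, 0.2892]
ee_rot: [-0.0, 0.965, 0.262, -0.0]
force: [0.0, -0.9, -0.8]
opening: 0.459
```

```bash
python3 - <<'E'
from h import *
cab(2,148,290)
shot('wrist','w26')
E
```

```text
cab tcp [-170.7 -338.3]
t 43.05 yaw 30.4  wz=-0.0  shift x 172.7 y -486.3 z -0.8 | q6 -0.94 tcp [ 0.5353 -0.137   0.2892] F [ 0.  -0.9 -0.8] open 0.459 tilt [-0.01  0.01]
```

View pics/w26.png

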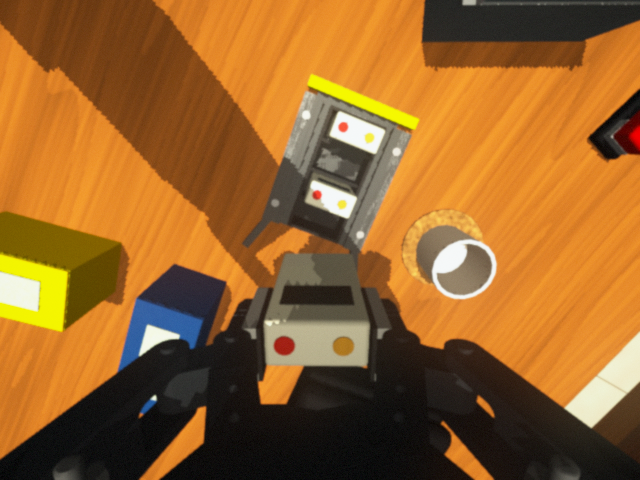

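Emit:
{"method": "carry_out", "body": {
  "series": [
    {"claw": 1, "x": 5, "y": -14, "z": 0, "wx": 0, "wy": 0, "wz": 0},
    {"claw": 1, "x": 10, "y": -28, "z": 0, "wx": 0, "wy": 0, "wz": 0},
    {"claw": 1, "x": 14, "y": -40, "z": 0, "wx": 0, "wy": 0, "wz": 0},
    {"claw": 1, "x": 14, "y": -40, "z": 0, "wx": 0, "wy": 0, "wz": 0},
    {"claw": 1, "x": 14, "y": -40, "z": 0, "wx": 0, "wy": 0, "wz": 0},
    {"claw": 1, "x": 14, "y": -40, "z": 0, "wx": 0, "wy": 0, "wz": 0},
    {"claw": 1, "x": 14, "y": -40, "z": 0, "wx": 0, "wy": 0, "wz": 0},
    {"claw": 1, "x": 14, "y": -40, "z": 0, "wx": 0, "wy": 0, "wz": 0},
    {"claw": 1, "x": 14, "y": -40, "z": 0, "wx": 0, "wy": 0, "wz": 0},
    {"claw": 1, "x": 14, "y": -40, "z": 0, "wx": 0, "wy": 0, "wz": 0}
  ]
}}

```text
t: 44.1
tool_pos: [0.4604, 0.2418, 0.2896]
ee_rot: [-0.0, 0.965, 0.262, 0.0]
force: [-0.1, 0.1, -1.1]
opening: 0.459
```

Emit:
{"method": "carry_out", "body": {
  "series": [
    {"claw": 1, "x": 14, "y": -40, "z": 0, "wx": 0, "wy": 0, "wz": 0},
    {"claw": 1, "x": 14, "y": -40, "z": 0, "wx": 0, "wy": 0, "wz": 0},
    {"claw": 1, "x": 11, "y": -30, "z": 0, "wx": 0, "wy": 0, "wz": 0},
    {"claw": 1, "x": 5, "y": -14, "z": 0, "wx": 0, "wy": 0, "wz": 0},
    {"claw": 1, "x": 0, "y": 0, "z": 0, "wx": 0, "wy": 0, "wz": 0},
    {"claw": 1, "x": 0, "y": 0, "z": 0, "wx": 0, "wy": 0, "wz": 0},
    {"claw": 1, "x": 0, "y": 0, "z": 0, "wx": 0, "wy": 0, "wz": 0},
    {"claw": 1, "x": 0, "y": 0, "z": 0, "wx": 0, "wy": 0, "wz": 0},
    {"claw": 1, "x": 0, "y": 0, "z": 0, "wx": 0, "wy": 0, "wz": 0},
    {"claw": 1, "x": 0, "y": 0, "z": 0, "wx": 0, "wy": 0, "wz": 0}
  ]
}}

```text
t: 45.1
tool_pos: [0.4374, 0.368, 0.2895]
ee_rot: [0.0, 0.965, 0.261, 0.0]
force: [-1.1, -0.4, -0.8]
opening: 0.46
```

```bash
python3 - <<'E'
from h import *
cab(2,146,130)
shot('wrist','w27')
E
```

```text
cab tcp [  0.4 146.8]
t 45.10 yaw 30.3  wz=-0.1  shift x 1.6 y 0.8 z 159.5 | q6 0.02 tcp [0.4374 0.368  0.2895] F [-1.1 -0.4 -0.8] open 0.460 tilt [ 0.01 -0.  ]
```

View pics/w27.png

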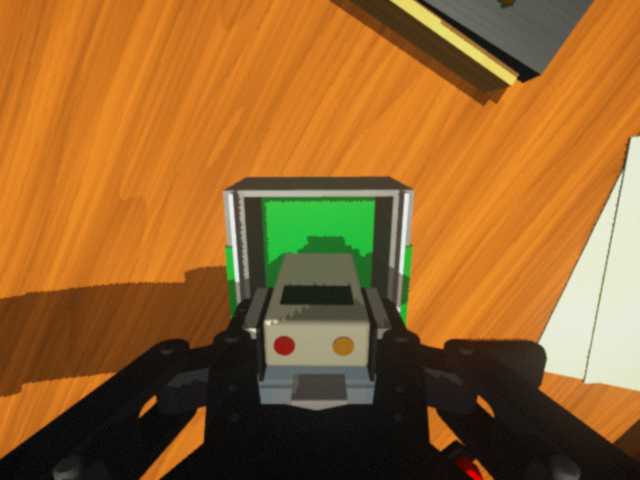

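Emit:
{"method": "carry_out", "body": {
  "series": [
    {"claw": 1, "x": 1.6, "y": 0.8, "z": 15, "wx": 0, "wy": 0, "wz": 0},
    {"claw": 1, "x": 0, "y": 0, "z": 25, "wx": 0, "wy": 0, "wz": 0},
    {"claw": 1, "x": 0, "y": 0, "z": 30, "wx": 0, "wy": 0, "wz": 0},
    {"claw": 1, "x": 0, "y": 0, "z": 30, "wx": 0, "wy": 0, "wz": 0},
    {"claw": 1, "x": 0, "y": 0, "z": 25, "wx": 0, "wy": 0, "wz": 0},
    {"claw": 1, "x": 0, "y": 0, "z": 15, "wx": 0, "wy": 0, "wz": 0},
    {"claw": 1, "x": 0, "y": 0, "z": 10, "wx": 0, "wy": 0, "wz": 0},
    {"claw": 1, "x": 0, "y": 0, "z": 5, "wx": 0, "wy": 0, "wz": 0},
    {"claw": 1, "x": 0, "y": 0, "z": 0, "wx": 0, "wy": 0, "wz": 0},
    {"claw": 1, "x": 0, "y": 0, "z": 0, "wx": 0, "wy": 0, "wz": 0}
  ]
}}

```text
t: 46.15
tool_pos: [0.4396, 0.3693, 0.1355]
ee_rot: [-0.0, 0.965, 0.262, 0.001]
force: [0.4, -0.2, -1.6]
opening: 0.462
```

```bash
python3 - <<'E'
from h import *
cab(2,146,129)
shot('wrist','w28')
E
```

```text
cab tcp [  3.  146.8]
t 46.15 yaw 30.4  wz=-0.0  shift x -1.0 y 0.8 z 6.5 | q6 0.02 tcp [0.4396 0.3693 0.1355] F [ 0.4 -0.2 -1.6] open 0.462 tilt [0.12 0.07]
```

View pics/w28.png

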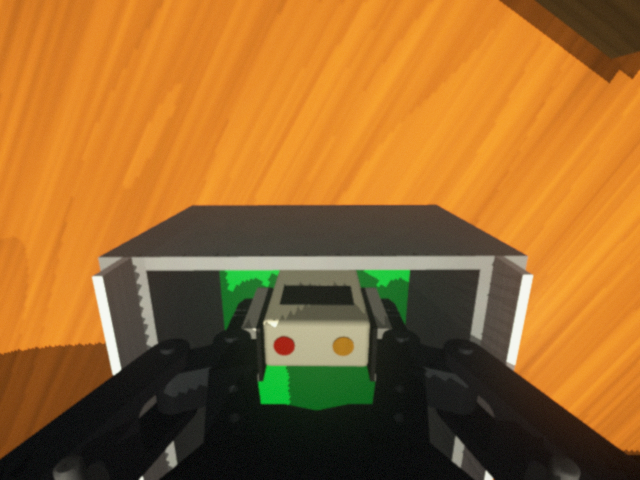

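Emit:
{"method": "carry_out", "body": {
  "series": [
    {"claw": 1, "x": -1, "y": 0, "z": 3, "wx": 0, "wy": 0, "wz": 0},
    {"claw": 1, "x": 0, "y": 0, "z": 2, "wx": 0, "wy": 0, "wz": 0},
    {"claw": 1, "x": 0, "y": 0, "z": 1.5, "wx": 0, "wy": 0, "wz": 0},
    {"claw": 1, "x": 0, "y": 0, "z": 0, "wx": 0, "wy": 0, "wz": 0},
    {"claw": 1, "x": 0, "y": 0, "z": 0, "wx": 0, "wy": 0, "wz": 0},
    {"claw": 1, "x": 0, "y": 0, "z": 0, "wx": 0, "wy": 0, "wz": 0},
    {"claw": 1, "x": 0, "y": 0, "z": 0, "wx": 0, "wy": 0, "wz": 0},
    {"claw": 1, "x": 0, "y": 0, "z": 0, "wx": 0, "wy": 0, "wz": 0},
    {"claw": 1, "x": 0, "y": 0, "z": 0, "wx": 0, "wy": 0, "wz": 0},
    {"claw": 1, "x": 0, "y": 0, "z": 0, "wx": 0, "wy": 0, "wz": 0}
  ]
}}

```text
t: 47.2
tool_pos: [0.438, 0.3683, 0.128]
ee_rot: [-0.0, 0.965, 0.262, 0.0]
force: [-0.8, -0.1, -0.1]
opening: 0.462
```

Emit:
{"method": "carry_out", "body": {
  "series": [
    {"claw": 1, "x": 0, "y": 0, "z": 0.5, "wx": 0, "wy": 0, "wz": 0},
    {"claw": 0.5, "x": 0, "y": 0, "z": 0, "wx": 0, "wy": 0, "wz": 0},
    {"claw": 0.4, "x": 0, "y": 0, "z": 0, "wx": 0, "wy": 0, "wz": 0},
    {"claw": 0.4, "x": 0, "y": 0, "z": 0, "wx": 0, "wy": 0, "wz": 0},
    {"claw": 0.4, "x": 0, "y": 0, "z": -5, "wx": 0, "wy": 0, "wz": 0},
    {"claw": 0.4, "x": 0, "y": 0, "z": -12, "wx": 0, "wy": 0, "wz": 0},
    {"claw": 0.4, "x": 0, "y": 0, "z": -25, "wx": 0, "wy": 0, "wz": 0},
    {"claw": 0.4, "x": 0, "y": 0, "z": -35, "wx": 0, "wy": 0, "wz": 0},
    {"claw": 0.4, "x": 0, "y": 0, "z": -40, "wx": 0, "wy": 0, "wz": 0},
    {"claw": 0.4, "x": 0, "y": 0, "z": -20, "wx": 0, "wy": 0, "wz": 0}
  ]
}}

```text
t: 48.2
tool_pos: [0.4395, 0.3693, 0.2699]
ee_rot: [-0.001, 0.965, 0.262, 0.004]
force: [0.2, 0.0, 0.3]
opening: 0.6
```

```bash
python3 - <<'E'
from h import *
plan([.5365,-.15,.26],9.4)
shot('wrist','w29')
E
```

```text
t 48.20 yaw 30.4  wz=21.0  shift x 10.9 y 528.2 z 9.9 | q6 0.02 tcp [0.4395 0.3693 0.2699] F [0.2 0.  0.3] open 0.600 tilt [0.38 0.23]
```

View pics/w29.png

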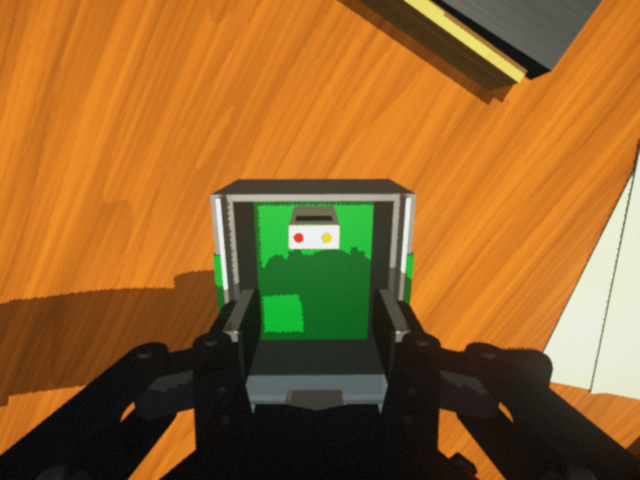

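Emit:
{"method": "carry_out", "body": {
  "series": [
    {"claw": 0.3, "x": 0, "y": 0, "z": 0, "wx": 0, "wy": 0, "wz": 7},
    {"claw": 0.3, "x": 0, "y": 0, "z": 0, "wx": 0, "wy": 0, "wz": 7},
    {"claw": 0.3, "x": 0, "y": 10, "z": 0, "wx": 0, "wy": 0, "wz": 7},
    {"claw": 0.3, "x": 1, "y": 30, "z": 0, "wx": 0, "wy": 0, "wz": 0},
    {"claw": 0.3, "x": 1, "y": 45, "z": 0, "wx": 0, "wy": 0, "wz": 0},
    {"claw": 0.3, "x": 1, "y": 45, "z": 0, "wx": 0, "wy": 0, "wz": 0},
    {"claw": 0.3, "x": 1, "y": 45, "z": 0, "wx": 0, "wy": 0, "wz": 0},
    {"claw": 0.3, "x": 1, "y": 45, "z": 0, "wx": 0, "wy": 0, "wz": 0},
    {"claw": 0.3, "x": 1, "y": 45, "z": 0, "wx": 0, "wy": 0, "wz": 0},
    {"claw": 0.3, "x": 1, "y": 45, "z": 0, "wx": 0, "wy": 0, "wz": 0}
  ]
}}

```text
t: 49.25
tool_pos: [0.4966, 0.0621, 0.2649]
ee_rot: [0.0, 0.997, 0.082, 0.001]
force: [0.4, -0.4, 0.0]
opening: 0.699
```

Emit:
{"method": "carry_out", "body": {
  "series": [
    {"claw": 0.3, "x": 1, "y": 45, "z": 0, "wx": 0, "wy": 0, "wz": 0},
    {"claw": 0.3, "x": 1, "y": 45, "z": 0, "wx": 0, "wy": 0, "wz": 0},
    {"claw": 0.3, "x": 1, "y": 45, "z": 0, "wx": 0, "wy": 0, "wz": 0},
    {"claw": 0.3, "x": 1, "y": 30, "z": 0, "wx": 0, "wy": 0, "wz": 0},
    {"claw": 0.3, "x": 0, "y": 13, "z": 0, "wx": 0, "wy": 0, "wz": 0},
    {"claw": 0.3, "x": 0, "y": 0, "z": 0, "wx": 0, "wy": 0, "wz": 0},
    {"claw": 0.3, "x": 0, "y": 0, "z": 0, "wx": 0, "wy": 0, "wz": 0},
    {"claw": 0.3, "x": 0, "y": 0, "z": 0, "wx": 0, "wy": 0, "wz": 0},
    {"claw": 0.3, "x": 0, "y": 0, "z": 0, "wx": 0, "wy": 0, "wz": 0},
    {"claw": 0.3, "x": 0, "y": 0, "z": 0, "wx": 0, "wy": 0, "wz": 0}
  ]
}}

```text
t: 50.25
tool_pos: [0.5295, -0.11, 0.2644]
ee_rot: [-0.0, 0.997, 0.083, -0.0]
force: [-0.1, 0.1, -0.2]
opening: 0.7
```

```bash
python3 - <<'E'
from h import *
plan([.5313,-.1100,.124],9.4)
shot('wrist','w30')
E
```

```text
t 50.25 yaw 9.5  wz=0.1  shift x 1.8 y 0.3 z 140.4 | q6 -0.53 tcp [ 0.5295 -0.11    0.2644] F [-0.1  0.1 -0.2] open 0.700 tilt [-0.    0.01]
```

View pics/w30.png

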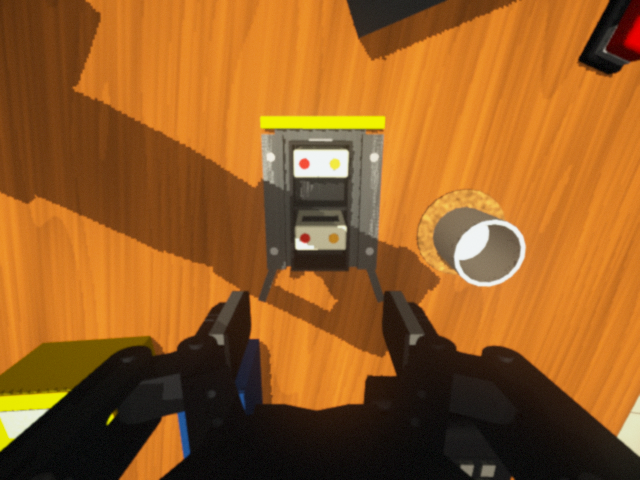

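Emit:
{"method": "carry_out", "body": {
  "series": [
    {"claw": 0.3, "x": 0.8, "y": 0.3, "z": 20, "wx": 0, "wy": 0, "wz": 0},
    {"claw": 0.3, "x": 0, "y": 0, "z": 30, "wx": 0, "wy": 0, "wz": 0},
    {"claw": 0.3, "x": 0, "y": 0, "z": 35, "wx": 0, "wy": 0, "wz": 0},
    {"claw": 0.3, "x": 0, "y": 0, "z": 30, "wx": 0, "wy": 0, "wz": 0},
    {"claw": 0.3, "x": 0, "y": 0, "z": 17, "wx": 0, "wy": 0, "wz": 0},
    {"claw": 0.3, "x": 0, "y": 0, "z": 7, "wx": 0, "wy": 0, "wz": 0},
    {"claw": 0.3, "x": 0, "y": 0, "z": 0, "wx": 0, "wy": 0, "wz": 0},
    {"claw": 0.3, "x": 0, "y": 0, "z": 0, "wx": 0, "wy": 0, "wz": 0},
    {"claw": 0.3, "x": 0, "y": 0, "z": 0, "wx": 0, "wy": 0, "wz": 0},
    {"claw": 0.3, "x": 0, "y": 0, "z": 0, "wx": 0, "wy": 0, "wz": 0}
  ]
}}

```text
t: 51.3
tool_pos: [0.5313, -0.1116, 0.1268]
ee_rot: [0.001, 0.997, 0.082, 0.001]
force: [-0.1, 0.2, 0.0]
opening: 0.697
```

```bash
python3 - <<'E'
from h import *
plan([.5313,-.1100,.125],9.4)
shot('wrist','w31')
E
```

```text
t 51.30 yaw 9.4  wz=-0.0  shift x 0.3 y -1.5 z 1.8 | q6 -0.53 tcp [ 0.5313 -0.1116  0.1268] F [-0.1  0.2  0. ] open 0.697 tilt [ 0.15 -0.06]
```

View pics/w31.png

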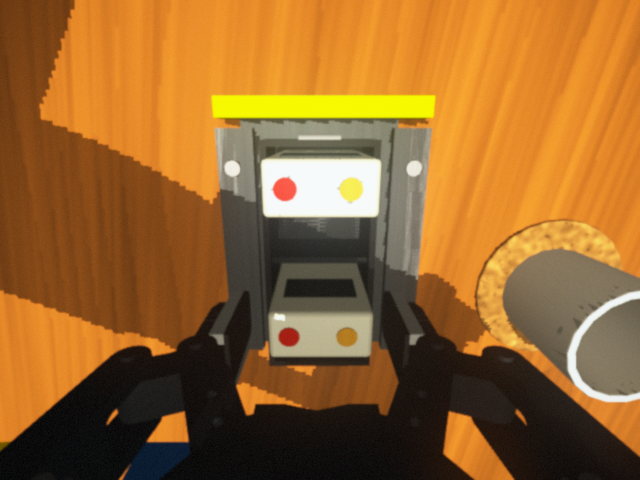

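Emit:
{"method": "carry_out", "body": {
  "series": [
    {"claw": 0.3, "x": 1.5, "y": -1.2, "z": 1.5, "wx": 0, "wy": 0, "wz": 0},
    {"claw": 1, "x": 0, "y": 0, "z": 0, "wx": 0, "wy": 0, "wz": 0},
    {"claw": 1, "x": 0, "y": 0, "z": 0, "wx": 0, "wy": 0, "wz": 0},
    {"claw": 1, "x": 0, "y": 0, "z": 0, "wx": 0, "wy": 0, "wz": 0},
    {"claw": 1, "x": 0, "y": 0, "z": 0, "wx": 0, "wy": 0, "wz": 0},
    {"claw": 1, "x": 0, "y": 0, "z": -8, "wx": 0, "wy": 0, "wz": 0},
    {"claw": 1, "x": 0, "y": 0, "z": -18, "wx": 0, "wy": 0, "wz": 0},
    {"claw": 1, "x": 0, "y": 0, "z": -25, "wx": 0, "wy": 0, "wz": 0},
    {"claw": 1, "x": 0, "y": 0, "z": -30, "wx": 0, "wy": 0, "wz": 0},
    {"claw": 1, "x": 0, "y": 0, "z": -30, "wx": 0, "wy": 0, "wz": 0}
  ]
}}

```text
t: 52.35
tool_pos: [0.5311, -0.1097, 0.2357]
ee_rot: [-0.0, 0.997, 0.082, -0.001]
force: [0.2, 0.1, -0.2]
opening: 0.459
```

Emit:
{"method": "carry_out", "body": {
  "series": [
    {"claw": 1, "x": 0, "y": 0, "z": -30, "wx": 0, "wy": 0, "wz": 0},
    {"claw": 1, "x": 0, "y": 0, "z": -20, "wx": 0, "wy": 0, "wz": -5},
    {"claw": 1, "x": 0, "y": 0, "z": -5, "wx": 0, "wy": 0, "wz": -5},
    {"claw": 1, "x": 0, "y": 0, "z": 0, "wx": 0, "wy": 0, "wz": -5},
    {"claw": 1, "x": 0, "y": 0, "z": 0, "wx": 0, "wy": 0, "wz": -4},
    {"claw": 1, "x": 0, "y": 0, "z": 0, "wx": 0, "wy": 0, "wz": -2},
    {"claw": 1, "x": 0, "y": 0, "z": 0, "wx": 0, "wy": 0, "wz": 0},
    {"claw": 1, "x": 0, "y": 0, "z": 0, "wx": 0, "wy": 0, "wz": 0},
    {"claw": 1, "x": 0, "y": 0, "z": 0, "wx": 0, "wy": 0, "wz": 0},
    {"claw": 1, "x": 0, "y": 0, "z": 0, "wx": 0, "wy": 0, "wz": 0}
  ]
}}

```text
t: 53.35
tool_pos: [0.5316, -0.1098, 0.2898]
ee_rot: [-0.0, 0.965, 0.262, -0.0]
force: [-0.5, -0.7, -0.5]
opening: 0.462
```

```bash
python3 - <<'E'
from h import *
cab(2,116,290)
shot('wrist','w32')
E
```

```text
cab tcp [-160.1 -313.1]
t 53.35 yaw 30.4  wz=-0.0  shift x 162.1 y -429.1 z -0.2 | q6 -0.89 tcp [ 0.5316 -0.1098  0.2898] F [-0.5 -0.7 -0.5] open 0.462 tilt [-0.01  0.  ]
```

View pics/w32.png

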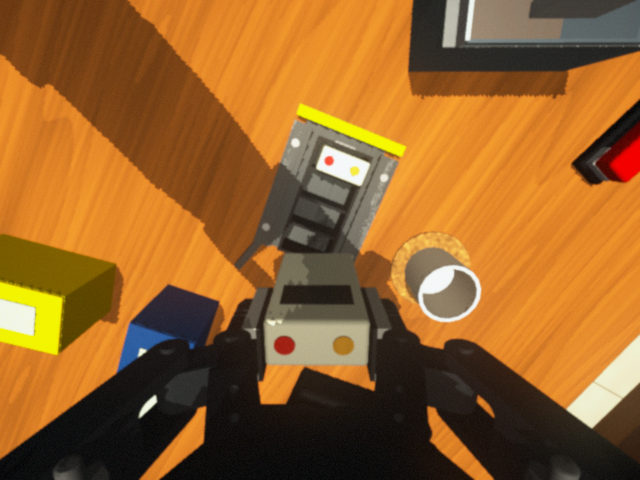

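Emit:
{"method": "carry_out", "body": {
  "series": [
    {"claw": 1, "x": 5, "y": -14, "z": 0, "wx": 0, "wy": 0, "wz": 0},
    {"claw": 1, "x": 10, "y": -28, "z": 0, "wx": 0, "wy": 0, "wz": 0},
    {"claw": 1, "x": 15, "y": -40, "z": 0, "wx": 0, "wy": 0, "wz": 0},
    {"claw": 1, "x": 15, "y": -40, "z": 0, "wx": 0, "wy": 0, "wz": 0},
    {"claw": 1, "x": 15, "y": -40, "z": 0, "wx": 0, "wy": 0, "wz": 0},
    {"claw": 1, "x": 15, "y": -40, "z": 0, "wx": 0, "wy": 0, "wz": 0},
    {"claw": 1, "x": 15, "y": -40, "z": 0, "wx": 0, "wy": 0, "wz": 0},
    {"claw": 1, "x": 15, "y": -40, "z": 0, "wx": 0, "wy": 0, "wz": 0},
    {"claw": 1, "x": 15, "y": -40, "z": 0, "wx": 0, "wy": 0, "wz": 0},
    {"claw": 1, "x": 15, "y": -40, "z": 0, "wx": 0, "wy": 0, "wz": 0}
  ]
}}

```text
t: 54.4
tool_pos: [0.4636, 0.2731, 0.2901]
ee_rot: [-0.0, 0.965, 0.262, 0.0]
force: [0.3, -0.3, -1.8]
opening: 0.458
```

Emit:
{"method": "carry_out", "body": {
  "series": [
    {"claw": 1, "x": 14, "y": -34, "z": 0, "wx": 0, "wy": 0, "wz": 0},
    {"claw": 1, "x": 9, "y": -22, "z": 0, "wx": 0, "wy": 0, "wz": 0},
    {"claw": 1, "x": 5, "y": -11, "z": 0, "wx": 0, "wy": 0, "wz": 0},
    {"claw": 1, "x": 0, "y": 0, "z": 0, "wx": 0, "wy": 0, "wz": 0},
    {"claw": 1, "x": 0, "y": 0, "z": 0, "wx": 0, "wy": 0, "wz": 0},
    {"claw": 1, "x": 0, "y": 0, "z": 0, "wx": 0, "wy": 0, "wz": 0},
    {"claw": 1, "x": 0, "y": 0, "z": 0, "wx": 0, "wy": 0, "wz": 0},
    {"claw": 1, "x": 0, "y": 0, "z": 0, "wx": 0, "wy": 0, "wz": 0},
    {"claw": 1, "x": 0, "y": 0, "z": 0, "wx": 0, "wy": 0, "wz": 0},
    {"claw": 1, "x": 0, "y": 0, "z": 0, "wx": 0, "wy": 0, "wz": 0}
  ]
}}

```text
t: 55.4
tool_pos: [0.4555, 0.3424, 0.29]
ee_rot: [-0.0, 0.965, 0.262, 0.0]
force: [-0.1, -0.2, -0.1]
opening: 0.456
```

```bash
python3 - <<'E'
from h import *
cab(2,116,129)
shot('wrist','w33')
E
```

```text
cab tcp [  3.1 115.5]
t 55.40 yaw 30.3  wz=-0.1  shift x -1.1 y -0.5 z 161.0 | q6 -0.04 tcp [0.4555 0.3424 0.29  ] F [-0.1 -0.2 -0.1] open 0.456 tilt [0. 0.]
```

View pics/w33.png

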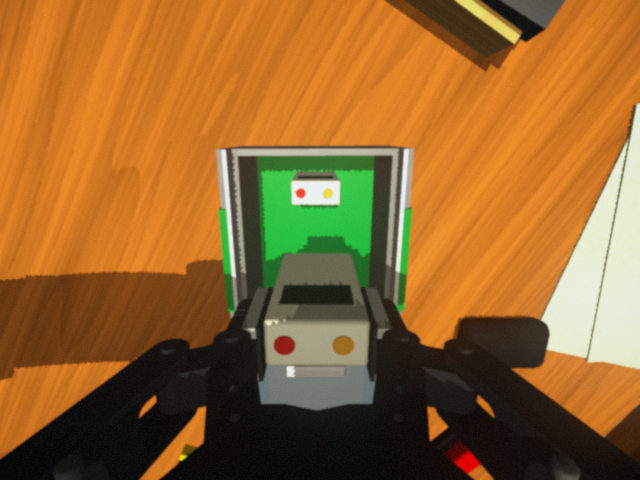

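Emit:
{"method": "carry_out", "body": {
  "series": [
    {"claw": 1, "x": -1, "y": -0.5, "z": 15, "wx": 0, "wy": 0, "wz": 0},
    {"claw": 1, "x": 0, "y": 0, "z": 25, "wx": 0, "wy": 0, "wz": 0},
    {"claw": 1, "x": 0, "y": 0, "z": 30, "wx": 0, "wy": 0, "wz": 0},
    {"claw": 1, "x": 0, "y": 0, "z": 30, "wx": 0, "wy": 0, "wz": 0},
    {"claw": 1, "x": 0, "y": 0, "z": 25, "wx": 0, "wy": 0, "wz": 0},
    {"claw": 1, "x": 0, "y": 0, "z": 15, "wx": 0, "wy": 0, "wz": 0},
    {"claw": 1, "x": 0, "y": 0, "z": 10, "wx": 0, "wy": 0, "wz": 0},
    {"claw": 1, "x": 0, "y": 0, "z": 5, "wx": 0, "wy": 0, "wz": 0},
    {"claw": 1, "x": 0, "y": 0, "z": 0, "wx": 0, "wy": 0, "wz": 0},
    {"claw": 1, "x": 0, "y": 0, "z": 0, "wx": 0, "wy": 0, "wz": 0}
  ]
}}

```text
t: 56.45
tool_pos: [0.455, 0.3431, 0.136]
ee_rot: [-0.0, 0.965, 0.262, 0.001]
force: [-0.1, -0.2, -1.0]
opening: 0.462
```

```bash
python3 - <<'E'
from h import *
cab(2,116,129)
shot('wrist','w34')
E
```

```text
cab tcp [  3.  116.3]
t 56.45 yaw 30.4  wz=-0.0  shift x -1.0 y 0.3 z 7.0 | q6 -0.04 tcp [0.455  0.3431 0.136 ] F [-0.1 -0.2 -1. ] open 0.462 tilt [0.11 0.06]
```

View pics/w34.png

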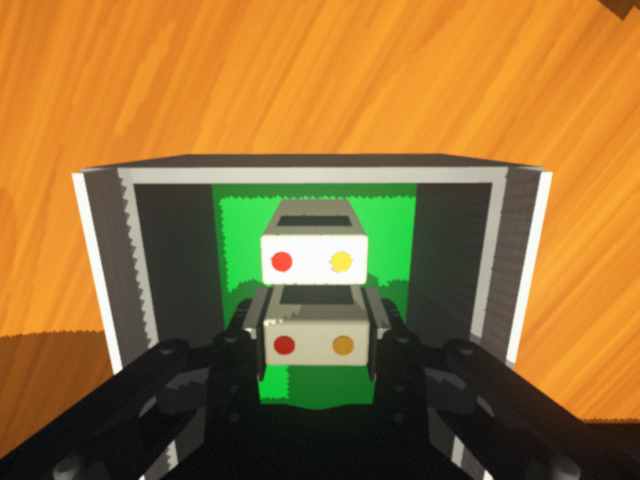

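Emit:
{"method": "carry_out", "body": {
  "series": [
    {"claw": 1, "x": 0, "y": 0, "z": 3, "wx": 0, "wy": 0, "wz": 0},
    {"claw": 1, "x": 0, "y": 0, "z": 2, "wx": 0, "wy": 0, "wz": 0},
    {"claw": 1, "x": 0, "y": 0, "z": 1.5, "wx": 0, "wy": 0, "wz": 0},
    {"claw": 1, "x": 0, "y": 0, "z": 0.5, "wx": 0, "wy": 0, "wz": 0},
    {"claw": 1, "x": 0, "y": 0, "z": 0, "wx": 0, "wy": 0, "wz": 0},
    {"claw": 1, "x": 0, "y": 0, "z": 0, "wx": 0, "wy": 0, "wz": 0},
    {"claw": 0.5, "x": 0, "y": 0, "z": 0, "wx": 0, "wy": 0, "wz": 0},
    {"claw": 0.4, "x": 0, "y": 0, "z": 0, "wx": 0, "wy": 0, "wz": 0},
    {"claw": 0.4, "x": 0, "y": 0, "z": 0, "wx": 0, "wy": 0, "wz": 0},
    {"claw": 0.4, "x": 0, "y": 0, "z": -5, "wx": 0, "wy": 0, "wz": 0}
  ]
}}

```text
t: 57.5
tool_pos: [0.4537, 0.3423, 0.1323]
ee_rot: [0.0, 0.965, 0.262, -0.001]
force: [-0.3, -0.3, 0.3]
opening: 0.602
```

Emit:
{"method": "carry_out", "body": {
  "series": [
    {"claw": 0.4, "x": 0, "y": 0, "z": -15, "wx": 0, "wy": 0, "wz": 0},
    {"claw": 0.4, "x": 0, "y": 0, "z": -30, "wx": 0, "wy": 0, "wz": 0},
    {"claw": 0.4, "x": 0, "y": 0, "z": -40, "wx": 0, "wy": 0, "wz": 0},
    {"claw": 0.4, "x": 0, "y": 0, "z": -40, "wx": 0, "wy": 0, "wz": 0},
    {"claw": 0.4, "x": 0, "y": 0, "z": -10, "wx": 0, "wy": 0, "wz": 7},
    {"claw": 0.3, "x": 0, "y": 0, "z": 0, "wx": 0, "wy": 0, "wz": 7},
    {"claw": 0.3, "x": 0, "y": 0, "z": 0, "wx": 0, "wy": 0, "wz": 7},
    {"claw": 0.3, "x": 0, "y": 0, "z": 0, "wx": 0, "wy": 0, "wz": 0},
    {"claw": 0.3, "x": 0, "y": 0, "z": 0, "wx": 0, "wy": 0, "wz": 0},
    {"claw": 0.3, "x": 0, "y": 0, "z": 0, "wx": 0, "wy": 0, "wz": 0}
  ]
}}

```text
t: 58.5
tool_pos: [0.4543, 0.3426, 0.2682]
ee_rot: [-0.0, 0.997, 0.083, 0.0]
force: [1.1, -0.3, 0.4]
opening: 0.701
```

```bash
python3 - <<'E'
from h import *
plan([.5225,-.0550,.26],9.4)
shot('wrist','w35')
E
```

```text
t 58.50 yaw 9.5  wz=0.1  shift x 2.4 y 403.4 z 8.2 | q6 0.33 tcp [0.4543 0.3426 0.2682] F [ 1.1 -0.3  0.4] open 0.701 tilt [0.02 0.01]
```

View pics/w35.png

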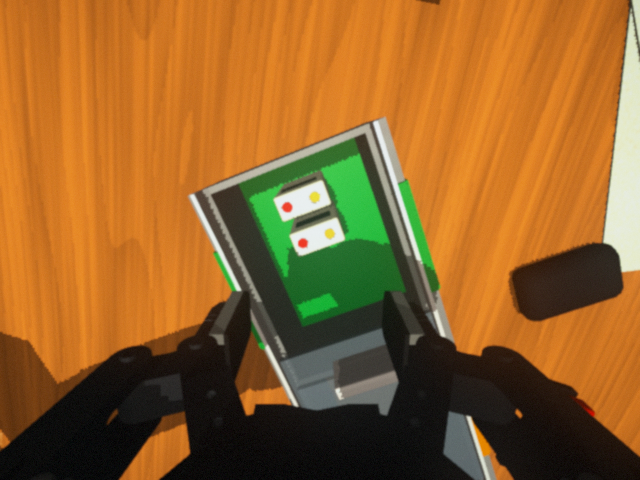

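Two packs stand in the bay. On to pack 4.

Emit:
{"method": "carry_out", "body": {
  "series": [
    {"claw": 0.3, "x": 0, "y": 18, "z": 0, "wx": 0, "wy": 0, "wz": 0},
    {"claw": 0.3, "x": 0, "y": 35, "z": 0, "wx": 0, "wy": 0, "wz": 0},
    {"claw": 0.3, "x": 0, "y": 48, "z": 0, "wx": 0, "wy": 0, "wz": 0},
    {"claw": 0.3, "x": 1, "y": 48, "z": 0, "wx": 0, "wy": 0, "wz": 0},
    {"claw": 0.3, "x": 1, "y": 48, "z": 0, "wx": 0, "wy": 0, "wz": 0},
    {"claw": 0.3, "x": 0, "y": 48, "z": 0, "wx": 0, "wy": 0, "wz": 0},
    {"claw": 0.3, "x": 0, "y": 48, "z": 0, "wx": 0, "wy": 0, "wz": 0},
    {"claw": 0.3, "x": 0, "y": 48, "z": 0, "wx": 0, "wy": 0, "wz": 0},
    {"claw": 0.3, "x": 0, "y": 40, "z": 0, "wx": 0, "wy": 0, "wz": 0},
    {"claw": 0.3, "x": 0, "y": 22, "z": 0, "wx": 0, "wy": 0, "wz": 0}
  ]
}}

```text
t: 59.55
tool_pos: [0.5222, -0.0579, 0.268]
ee_rot: [0.0, 0.997, 0.081, 0.0]
force: [0.1, -0.3, 0.3]
opening: 0.698
```

Emit:
{"method": "carry_out", "body": {
  "series": [
    {"claw": 0.3, "x": 0, "y": 0, "z": 0, "wx": 0, "wy": 0, "wz": 0},
    {"claw": 0.3, "x": 0, "y": 0, "z": 0, "wx": 0, "wy": 0, "wz": 0},
    {"claw": 0.3, "x": 0, "y": 0, "z": 15, "wx": 0, "wy": 0, "wz": 0},
    {"claw": 0.3, "x": 0, "y": 0, "z": 20, "wx": 0, "wy": 0, "wz": 0},
    {"claw": 0.3, "x": 0, "y": 0, "z": 15, "wx": 0, "wy": 0, "wz": 0},
    {"claw": 0.3, "x": 0, "y": 0, "z": 0, "wx": 0, "wy": 0, "wz": 0},
    {"claw": 0.3, "x": 0, "y": 0, "z": 0, "wx": 0, "wy": 0, "wz": 0},
    {"claw": 0.3, "x": 0, "y": 0, "z": 0, "wx": 0, "wy": 0, "wz": 0},
    {"claw": 0.3, "x": 0, "y": 0, "z": 0, "wx": 0, "wy": 0, "wz": 0},
    {"claw": 0.3, "x": 0, "y": 0, "z": 0, "wx": 0, "wy": 0, "wz": 0}
  ]
}}

```text
t: 60.55
tool_pos: [0.5223, -0.0547, 0.2188]
ee_rot: [0.0, 0.997, 0.082, 0.001]
force: [-0.3, -0.4, 0.6]
opening: 0.701
```

```bash
python3 - <<'E'
from h import *
plan([.5225,-.0550,.125],9.4)
im,c,o=shot('wrist','w36')
print(proj(c,[.5225,-.055,.084]))
E
```

```text
t 60.55 yaw 9.4  wz=-0.0  shift x 0.1 y 0.4 z 93.8 | q6 -0.43 tcp [ 0.5223 -0.0547  0.2188] F [-0.3 -0.4  0.6] open 0.701 tilt [ 0.09 -0.02]
[[318.1904213  257.63354601]]
```

View pics/w36.png

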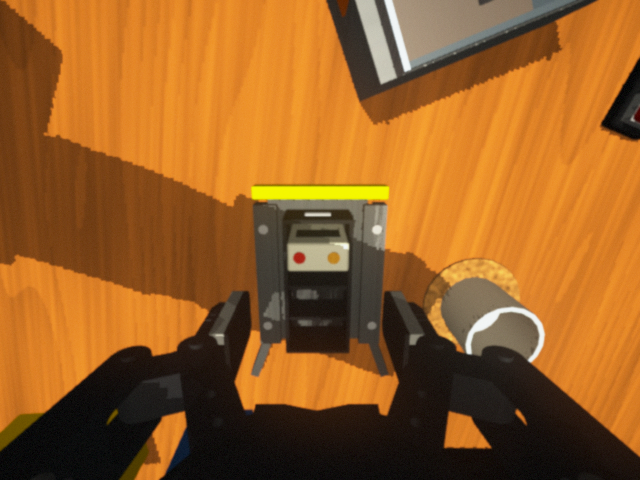

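Emit:
{"method": "carry_out", "body": {
  "series": [
    {"claw": 0.3, "x": 0.5, "y": 0, "z": 15, "wx": 0, "wy": 0, "wz": 0},
    {"claw": 0.3, "x": 0, "y": 0, "z": 25, "wx": 0, "wy": 0, "wz": 0},
    {"claw": 0.3, "x": 0, "y": 0, "z": 25, "wx": 0, "wy": 0, "wz": 0},
    {"claw": 0.3, "x": 0, "y": 0, "z": 18, "wx": 0, "wy": 0, "wz": 0},
    {"claw": 0.3, "x": 0, "y": 0, "z": 9, "wx": 0, "wy": 0, "wz": 0},
    {"claw": 0.3, "x": 0, "y": 0, "z": 0, "wx": 0, "wy": 0, "wz": 0},
    {"claw": 0.3, "x": 0, "y": 0, "z": 0, "wx": 0, "wy": 0, "wz": 0},
    {"claw": 0.3, "x": 0, "y": 0, "z": 0, "wx": 0, "wy": 0, "wz": 0},
    {"claw": 0.3, "x": 0, "y": 0, "z": 0, "wx": 0, "wy": 0, "wz": 0},
    {"claw": 0.3, "x": 0, "y": 0, "z": 0, "wx": 0, "wy": 0, "wz": 0}
  ]
}}

```text
t: 61.6
tool_pos: [0.5229, -0.0547, 0.1267]
ee_rot: [0.0, 0.997, 0.082, 0.001]
force: [0.0, -1.3, -0.2]
opening: 0.703
```

```bash
python3 - <<'E'
from h import *
plan([.5225,-.0550,.125],9.4)
im,c,o=shot('wrist','w37')
E
```

```text
t 61.60 yaw 9.4  wz=-0.0  shift x -0.4 y 0.2 z 1.7 | q6 -0.43 tcp [ 0.5229 -0.0547  0.1267] F [ 0.  -1.3 -0.2] open 0.703 tilt [ 0.09 -0.03]
```

View pics/w37.png

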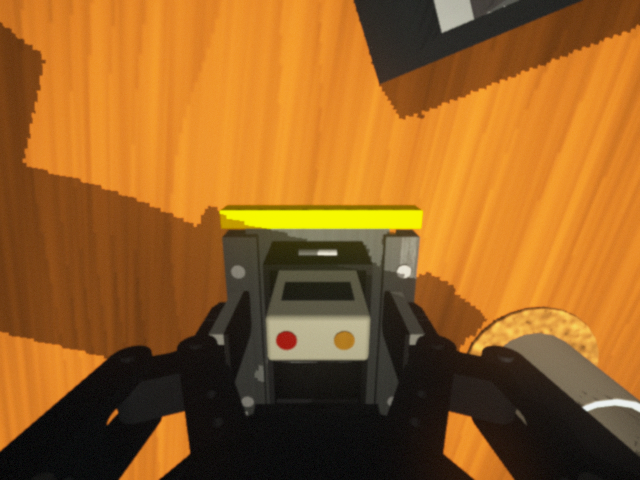

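Emit:
{"method": "carry_out", "body": {
  "series": [
    {"claw": 1, "x": 0.8, "y": 0, "z": 1.5, "wx": 0, "wy": 0, "wz": 0},
    {"claw": 1, "x": 0, "y": 0, "z": 0, "wx": 0, "wy": 0, "wz": 0},
    {"claw": 1, "x": 0, "y": 0, "z": 0, "wx": 0, "wy": 0, "wz": 0},
    {"claw": 1, "x": 0, "y": 0, "z": 0, "wx": 0, "wy": 0, "wz": 0},
    {"claw": 1, "x": 0, "y": 0, "z": 0, "wx": 0, "wy": 0, "wz": 0},
    {"claw": 1, "x": 0, "y": 0, "z": -8, "wx": 0, "wy": 0, "wz": 0},
    {"claw": 1, "x": 0, "y": 0, "z": -18, "wx": 0, "wy": 0, "wz": 0},
    {"claw": 1, "x": 0, "y": 0, "z": -25, "wx": 0, "wy": 0, "wz": 0},
    {"claw": 1, "x": 0, "y": 0, "z": -30, "wx": 0, "wy": 0, "wz": 0},
    {"claw": 1, "x": 0, "y": 0, "z": -30, "wx": 0, "wy": 0, "wz": 0}
  ]
}}

```text
t: 62.65
tool_pos: [0.5223, -0.0542, 0.236]
ee_rot: [-0.0, 0.997, 0.082, -0.001]
force: [-0.2, -0.3, -1.0]
opening: 0.459
```

Emit:
{"method": "carry_out", "body": {
  "series": [
    {"claw": 1, "x": 0, "y": 0, "z": -30, "wx": 0, "wy": 0, "wz": 0},
    {"claw": 1, "x": 0, "y": 0, "z": -20, "wx": 0, "wy": 0, "wz": -5},
    {"claw": 1, "x": 0, "y": 0, "z": -5, "wx": 0, "wy": 0, "wz": -5},
    {"claw": 1, "x": 0, "y": 0, "z": 0, "wx": 0, "wy": 0, "wz": -5},
    {"claw": 1, "x": 0, "y": 0, "z": 0, "wx": 0, "wy": 0, "wz": -4},
    {"claw": 1, "x": 0, "y": 0, "z": 0, "wx": 0, "wy": 0, "wz": -2},
    {"claw": 1, "x": 0, "y": 0, "z": 0, "wx": 0, "wy": 0, "wz": 0},
    {"claw": 1, "x": 0, "y": 0, "z": 0, "wx": 0, "wy": 0, "wz": 0},
    {"claw": 1, "x": 0, "y": 0, "z": 0, "wx": 0, "wy": 0, "wz": 0},
    {"claw": 1, "x": 0, "y": 0, "z": 0, "wx": 0, "wy": 0, "wz": 0}
  ]
}}

```text
t: 63.65
tool_pos: [0.5231, -0.0544, 0.2903]
ee_rot: [-0.0, 0.965, 0.262, -0.0]
force: [0.1, -0.6, -0.5]
opening: 0.457
```

```bash
python3 - <<'E'
from h import *
cab(2,86,290)
shot('wrist','w38')
E
```

```text
cab tcp [-139.5 -260.9]
t 63.65 yaw 30.4  wz=-0.0  shift x 141.5 y -346.9 z 0.3 | q6 -0.80 tcp [ 0.5231 -0.0544  0.2903] F [ 0.1 -0.6 -0.5] open 0.457 tilt [-0.02  0.  ]
```

View pics/w38.png

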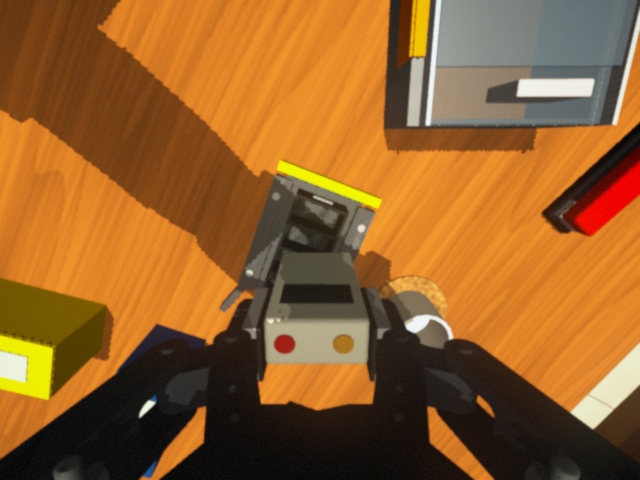

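Emit:
{"method": "carry_out", "body": {
  "series": [
    {"claw": 1, "x": 6, "y": -14, "z": 0, "wx": 0, "wy": 0, "wz": 0},
    {"claw": 1, "x": 12, "y": -28, "z": 0, "wx": 0, "wy": 0, "wz": 0},
    {"claw": 1, "x": 16, "y": -40, "z": 0, "wx": 0, "wy": 0, "wz": 0},
    {"claw": 1, "x": 16, "y": -40, "z": 0, "wx": 0, "wy": 0, "wz": 0},
    {"claw": 1, "x": 16, "y": -40, "z": 0, "wx": 0, "wy": 0, "wz": 0},
    {"claw": 1, "x": 16, "y": -40, "z": 0, "wx": 0, "wy": 0, "wz": 0},
    {"claw": 1, "x": 16, "y": -40, "z": 0, "wx": 0, "wy": 0, "wz": 0},
    {"claw": 1, "x": 16, "y": -40, "z": 0, "wx": 0, "wy": 0, "wz": 0},
    {"claw": 1, "x": 15, "y": -38, "z": 0, "wx": 0, "wy": 0, "wz": 0},
    {"claw": 1, "x": 12, "y": -27, "z": 0, "wx": 0, "wy": 0, "wz": 0}
  ]
}}

```text
t: 64.7
tool_pos: [0.4675, 0.3195, 0.2904]
ee_rot: [-0.001, 0.965, 0.263, -0.0]
force: [0.8, -0.4, -0.8]
opening: 0.459
```

Emit:
{"method": "carry_out", "body": {
  "series": [
    {"claw": 1, "x": 0, "y": 0, "z": 0, "wx": 0, "wy": 0, "wz": 0},
    {"claw": 1, "x": 0, "y": 0, "z": 0, "wx": 0, "wy": 0, "wz": 0},
    {"claw": 1, "x": 0, "y": 0, "z": 0, "wx": 0, "wy": 0, "wz": 0},
    {"claw": 1, "x": 0, "y": 0, "z": 0, "wx": 0, "wy": 0, "wz": 0},
    {"claw": 1, "x": 0, "y": 0, "z": 15, "wx": 0, "wy": 0, "wz": 0},
    {"claw": 1, "x": 0, "y": 0, "z": 10, "wx": 0, "wy": 0, "wz": 0},
    {"claw": 1, "x": 0, "y": 0, "z": 0, "wx": 0, "wy": 0, "wz": 0},
    {"claw": 1, "x": 0, "y": 0, "z": 0, "wx": 0, "wy": 0, "wz": 0},
    {"claw": 1, "x": 0, "y": 0, "z": 0, "wx": 0, "wy": 0, "wz": 0},
    {"claw": 1, "x": 0, "y": 0, "z": 0, "wx": 0, "wy": 0, "wz": 0}
  ]
}}

```text
t: 65.7
tool_pos: [0.4696, 0.3163, 0.2659]
ee_rot: [-0.0, 0.965, 0.262, 0.0]
force: [-0.7, -0.2, -1.3]
opening: 0.461
```

```bash
python3 - <<'E'
from h import *
cab(2,86,129)
shot('wrist','w39')
E
```

```text
cab tcp [ 2.1 85.9]
t 65.70 yaw 30.4  wz=-0.0  shift x -0.1 y -0.1 z 136.9 | q6 -0.09 tcp [0.4696 0.3163 0.2659] F [-0.7 -0.2 -1.3] open 0.461 tilt [0.05 0.03]
```

View pics/w39.png

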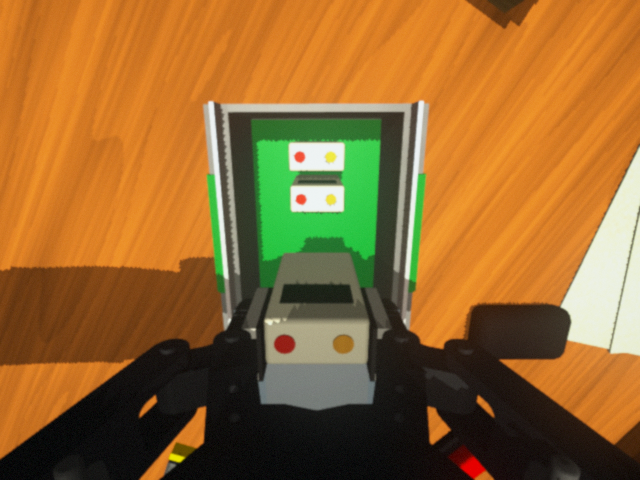

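Emit:
{"method": "carry_out", "body": {
  "series": [
    {"claw": 1, "x": 0, "y": 0, "z": 15, "wx": 0, "wy": 0, "wz": 0},
    {"claw": 1, "x": 0, "y": 0, "z": 25, "wx": 0, "wy": 0, "wz": 0},
    {"claw": 1, "x": 0, "y": 0, "z": 28, "wx": 0, "wy": 0, "wz": 0},
    {"claw": 1, "x": 0, "y": 0, "z": 25, "wx": 0, "wy": 0, "wz": 0},
    {"claw": 1, "x": 0, "y": 0, "z": 20, "wx": 0, "wy": 0, "wz": 0},
    {"claw": 1, "x": 0, "y": 0, "z": 12, "wx": 0, "wy": 0, "wz": 0},
    {"claw": 1, "x": 0, "y": 0, "z": 5, "wx": 0, "wy": 0, "wz": 0},
    {"claw": 1, "x": 0, "y": 0, "z": 0, "wx": 0, "wy": 0, "wz": 0},
    {"claw": 1, "x": 0, "y": 0, "z": 0, "wx": 0, "wy": 0, "wz": 0},
    {"claw": 1, "x": 0, "y": 0, "z": 0, "wx": 0, "wy": 0, "wz": 0}
  ]
}}

```text
t: 66.75
tool_pos: [0.4702, 0.3166, 0.1367]
ee_rot: [-0.0, 0.965, 0.262, 0.001]
force: [0.3, -0.7, -0.7]
opening: 0.462
```

```bash
python3 - <<'E'
from h import *
cab(2,86,129)
shot('wrist','w40')
E
```

```text
cab tcp [ 2.7 85.9]
t 66.75 yaw 30.4  wz=-0.0  shift x -0.7 y -0.1 z 7.7 | q6 -0.09 tcp [0.4702 0.3166 0.1367] F [ 0.3 -0.7 -0.7] open 0.462 tilt [0.14 0.07]
```

View pics/w40.png

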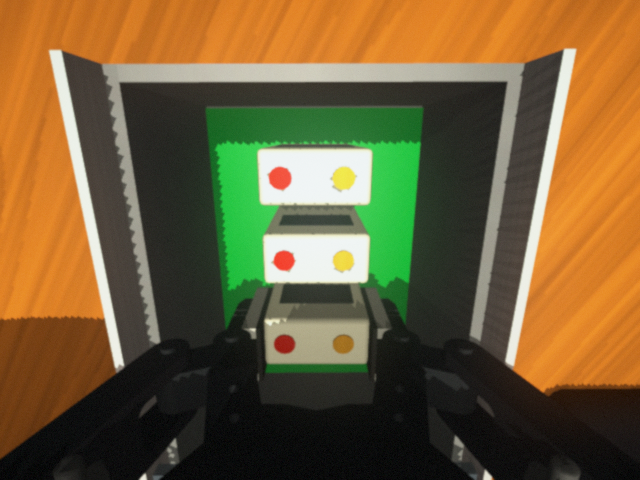

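Emit:
{"method": "carry_out", "body": {
  "series": [
    {"claw": 1, "x": 0, "y": 0, "z": 3, "wx": 0, "wy": 0, "wz": 0},
    {"claw": 1, "x": 0, "y": 0, "z": 2, "wx": 0, "wy": 0, "wz": 0},
    {"claw": 1, "x": 0, "y": 0, "z": 1.5, "wx": 0, "wy": 0, "wz": 0},
    {"claw": 1, "x": 0, "y": 0, "z": 1, "wx": 0, "wy": 0, "wz": 0},
    {"claw": 1, "x": 0, "y": 0, "z": 0, "wx": 0, "wy": 0, "wz": 0},
    {"claw": 1, "x": 0, "y": 0, "z": 0, "wx": 0, "wy": 0, "wz": 0},
    {"claw": 0.5, "x": 0, "y": 0, "z": 0, "wx": 0, "wy": 0, "wz": 0},
    {"claw": 0.4, "x": 0, "y": 0, "z": 0, "wx": 0, "wy": 0, "wz": 0},
    {"claw": 0.4, "x": 0, "y": 0, "z": 0, "wx": 0, "wy": 0, "wz": 0},
    {"claw": 0.4, "x": 0, "y": 0, "z": -5, "wx": 0, "wy": 0, "wz": 0}
  ]
}}

```text
t: 67.8
tool_pos: [0.4687, 0.3159, 0.1321]
ee_rot: [0.0, 0.965, 0.262, -0.001]
force: [0.2, -0.3, -0.5]
opening: 0.603
```

Emit:
{"method": "carry_out", "body": {
  "series": [
    {"claw": 0.4, "x": 0, "y": 0, "z": -15, "wx": 0, "wy": 0, "wz": 0},
    {"claw": 0.4, "x": 0, "y": 0, "z": -30, "wx": 0, "wy": 0, "wz": 0},
    {"claw": 0.4, "x": 0, "y": 0, "z": -40, "wx": 0, "wy": 0, "wz": 0},
    {"claw": 1, "x": 0, "y": 0, "z": -40, "wx": 0, "wy": 0, "wz": 0},
    {"claw": 1, "x": 0, "y": 15, "z": -10, "wx": 0, "wy": 0, "wz": 0},
    {"claw": 1, "x": 0, "y": 30, "z": 0, "wx": 0, "wy": 0, "wz": 0},
    {"claw": 1, "x": 0, "y": 30, "z": 0, "wx": 0, "wy": 0, "wz": 0},
    {"claw": 1, "x": 0, "y": 20, "z": 0, "wx": 0, "wy": 0, "wz": 0},
    {"claw": 1, "x": 0, "y": 0, "z": 0, "wx": 0, "wy": 0, "wz": 0},
    {"claw": 1, "x": 0, "y": 0, "z": 0, "wx": 0, "wy": 0, "wz": 0}
  ]
}}

```text
t: 68.8
tool_pos: [0.5174, 0.2338, 0.2681]
ee_rot: [-0.0, 0.965, 0.261, -0.0]
force: [-0.3, 0.0, -1.0]
opening: -0.001
```

```bash
python3 - <<'E'
from h import *
cab(2,-12,197)
shot('wrist','w41')
E
```

```text
cab tcp [ 1.5 -9.5]
t 68.80 yaw 30.3  wz=-0.1  shift x 0.5 y 2.5 z 71.1 | q6 -0.26 tcp [0.5174 0.2338 0.2681] F [-0.3  0.  -1. ] open -0.001 tilt [-0.02  0.02]
```

View pics/w41.png

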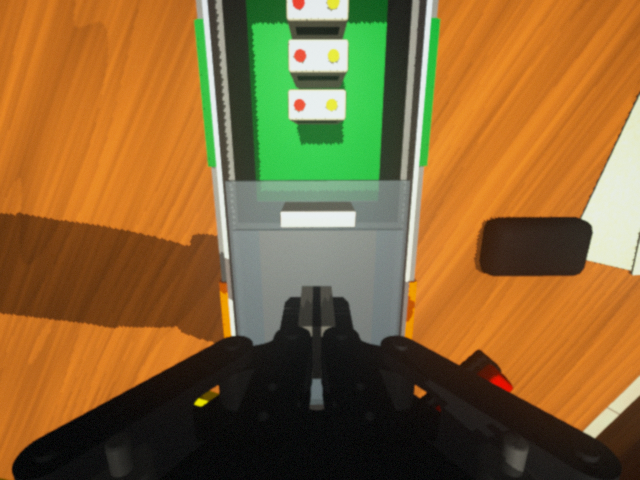

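Emit:
{"method": "carry_out", "body": {
  "series": [
    {"claw": 1, "x": 0, "y": 2, "z": 10, "wx": 0, "wy": 0, "wz": 0},
    {"claw": 1, "x": 0, "y": 0, "z": 20, "wx": 0, "wy": 0, "wz": 0},
    {"claw": 1, "x": 0, "y": 0, "z": 20, "wx": 0, "wy": 0, "wz": 0},
    {"claw": 1, "x": 0, "y": 0, "z": 14, "wx": 0, "wy": 0, "wz": 0},
    {"claw": 1, "x": 0, "y": 0, "z": 7, "wx": 0, "wy": 0, "wz": 0},
    {"claw": 1, "x": 0, "y": 0, "z": 0, "wx": 0, "wy": 0, "wz": 0},
    {"claw": 1, "x": 0, "y": 0, "z": 0, "wx": 0, "wy": 0, "wz": 0},
    {"claw": 1, "x": 0, "y": -4, "z": 0, "wx": 0, "wy": 0, "wz": 0},
    {"claw": 1, "x": 0, "y": -6, "z": 0, "wx": 0, "wy": 0, "wz": 0},
    {"claw": 1, "x": 0, "y": -8, "z": 0, "wx": 0, "wy": 0, "wz": 0}
  ]
}}

```text
t: 69.85
tool_pos: [0.5097, 0.2483, 0.1978]
ee_rot: [0.0, 0.965, 0.262, 0.001]
force: [0.1, -2.0, 1.3]
opening: 0.001
```

Emit:
{"method": "carry_out", "body": {
  "series": [
    {"claw": 1, "x": 0, "y": -10, "z": 0, "wx": 0, "wy": 0, "wz": 0},
    {"claw": 1, "x": 0, "y": -14, "z": 0, "wx": 0, "wy": 0, "wz": 0},
    {"claw": 1, "x": 0, "y": -18, "z": 0, "wx": 0, "wy": 0, "wz": 0},
    {"claw": 1, "x": 0, "y": -18, "z": 0, "wx": 0, "wy": 0, "wz": 0},
    {"claw": 1, "x": 0, "y": -18, "z": 0, "wx": 0, "wy": 0, "wz": 0},
    {"claw": 1, "x": 0, "y": -16, "z": 0, "wx": 0, "wy": 0, "wz": 0},
    {"claw": 1, "x": 0, "y": -12, "z": 0, "wx": 0, "wy": 0, "wz": 0},
    {"claw": 1, "x": 0, "y": -8, "z": 0, "wx": 0, "wy": 0, "wz": 0},
    {"claw": 1, "x": 0, "y": -5, "z": 0, "wx": 0, "wy": 0, "wz": 0},
    {"claw": 1, "x": 0, "y": 0, "z": 0, "wx": 0, "wy": 0, "wz": 0}
  ]
}}

```text
t: 70.85
tool_pos: [0.4484, 0.3512, 0.1966]
ee_rot: [-0.0, 0.965, 0.262, -0.001]
force: [0.4, -0.5, 0.3]
opening: -0.001
```

```bash
python3 - <<'E'
from h import *
cab(2,143,197)
shot('wrist','w42')
E
```

```text
cab tcp [  1.4 126.7]
t 70.85 yaw 30.4  wz=0.0  shift x 0.6 y -16.3 z -0.4 | q6 -0.02 tcp [0.4484 0.3512 0.1966] F [ 0.4 -0.5  0.3] open -0.001 tilt [-0.07  0.01]
```

View pics/w42.png

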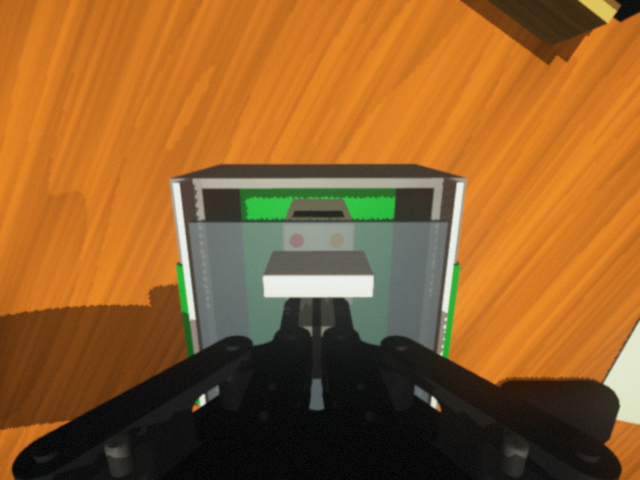

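Emit:
{"method": "carry_out", "body": {
  "series": [
    {"claw": 1, "x": 0, "y": -4, "z": 0, "wx": 0, "wy": 0, "wz": 0},
    {"claw": 1, "x": 0, "y": -4, "z": 0, "wx": 0, "wy": 0, "wz": 0},
    {"claw": 1, "x": 0, "y": -4, "z": 0, "wx": 0, "wy": 0, "wz": 0},
    {"claw": 1, "x": 0, "y": -2, "z": 0, "wx": 0, "wy": 0, "wz": 0},
    {"claw": 1, "x": 0, "y": -2, "z": 0, "wx": 0, "wy": 0, "wz": 0},
    {"claw": 1, "x": 0, "y": -1, "z": 0, "wx": 0, "wy": 0, "wz": 0},
    {"claw": 1, "x": 0, "y": 0, "z": 0, "wx": 0, "wy": 0, "wz": 0},
    {"claw": 1, "x": 0, "y": 0, "z": 0, "wx": 0, "wy": 0, "wz": 0},
    {"claw": 1, "x": 0, "y": 0, "z": 0, "wx": 0, "wy": 0, "wz": 0},
    {"claw": 1, "x": 0, "y": 0, "z": 0, "wx": 0, "wy": 0, "wz": 0}
  ]
}}

```text
t: 71.9
tool_pos: [0.4406, 0.3656, 0.1972]
ee_rot: [-0.0, 0.965, 0.262, 0.0]
force: [0.0, -0.1, 0.5]
opening: -0.0
```

```bash
python3 - <<'E'
from h import *
cab(2,143,197)
shot('wrist','w43')
E
```

```text
cab tcp [  2.  143.1]
t 71.90 yaw 30.4  wz=-0.0  shift x -0.0 y 0.1 z 0.2 | q6 0.01 tcp [0.4406 0.3656 0.1972] F [ 0.  -0.1  0.5] open -0.000 tilt [0.03 0.05]
```

View pics/w43.png

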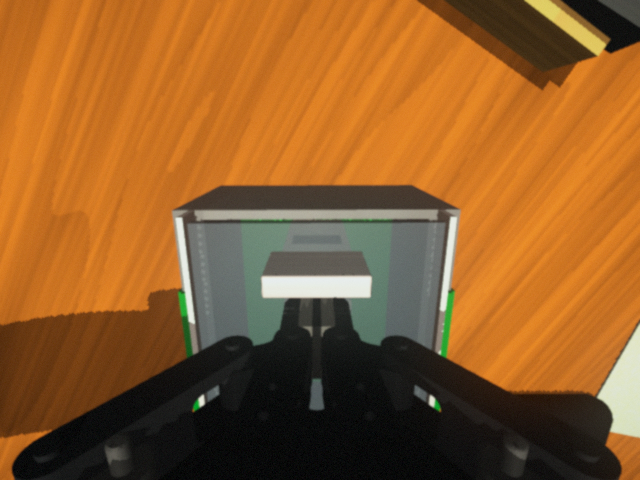

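Almost shut; keep pushing gently until the stop.

Emit:
{"method": "carry_out", "body": {
  "series": [
    {"claw": 1, "x": 0, "y": -1, "z": 0, "wx": 0, "wy": 0, "wz": 0},
    {"claw": 1, "x": 0, "y": -1, "z": 0, "wx": 0, "wy": 0, "wz": 0},
    {"claw": 1, "x": 0, "y": -1, "z": 0, "wx": 0, "wy": 0, "wz": 0},
    {"claw": 1, "x": 0, "y": -1, "z": 0, "wx": 0, "wy": 0, "wz": 0},
    {"claw": 1, "x": 0, "y": 0, "z": 0, "wx": 0, "wy": 0, "wz": 0},
    {"claw": 1, "x": 0, "y": 0, "z": 0, "wx": 0, "wy": 0, "wz": 0},
    {"claw": 1, "x": 0, "y": 0, "z": 0, "wx": 0, "wy": 0, "wz": 0},
    {"claw": 1, "x": 0, "y": 0, "z": 0, "wx": 0, "wy": 0, "wz": 0},
    {"claw": 1, "x": 0, "y": 0, "z": 0, "wx": 0, "wy": 0, "wz": 0},
    {"claw": 1, "x": 0, "y": 0, "z": 0, "wx": 0, "wy": 0, "wz": 0}
  ]
}}

```text
t: 72.95
tool_pos: [0.4393, 0.3679, 0.1971]
ee_rot: [0.001, 0.965, 0.262, 0.0]
force: [2.4, -5.1, 0.9]
opening: 0.006
```

```bash
python3 - <<'E'
from h import *
cab(2,143,197)
E
```

```text
cab tcp [  2.  145.7]
t 72.95 yaw 30.4  wz=-0.0  shift x 0.0 y 2.7 z 0.1 | q6 0.02 tcp [0.4393 0.3679 0.1971] F [ 2.4 -5.1  0.9] open 0.006 tilt [ 0.09 -0.12]
```

Emit:
{"method": "carry_out", "body": {
  "series": [
    {"claw": 1, "x": 0, "y": -1, "z": 0, "wx": 0, "wy": 0, "wz": 0},
    {"claw": 1, "x": 0, "y": -0.5, "z": 0, "wx": 0, "wy": 0, "wz": 0},
    {"claw": 1, "x": 0, "y": 0, "z": 0, "wx": 0, "wy": 0, "wz": 0},
    {"claw": 1, "x": 0, "y": 0, "z": 0, "wx": 0, "wy": 0, "wz": 0},
    {"claw": 1, "x": 0, "y": 0, "z": 0, "wx": 0, "wy": 0, "wz": 0},
    {"claw": 1, "x": 0, "y": 0, "z": 0, "wx": 0, "wy": 0, "wz": 0},
    {"claw": 1, "x": 0, "y": 0, "z": 0, "wx": 0, "wy": 0, "wz": 0},
    {"claw": 1, "x": 0, "y": 0, "z": 0, "wx": 0, "wy": 0, "wz": 0},
    {"claw": 1, "x": 0, "y": 0, "z": 0, "wx": 0, "wy": 0, "wz": 0},
    {"claw": 1, "x": 0, "y": 0, "z": 0, "wx": 0, "wy": 0, "wz": 0}
  ]
}}

```text
t: 73.95
tool_pos: [0.4392, 0.3681, 0.1971]
ee_rot: [0.003, 0.965, 0.262, 0.001]
force: [3.8, -8.0, 2.0]
opening: 0.002
```

Emit:
{"method": "carry_out", "body": {
  "series": [
    {"claw": 1, "x": 0, "y": 5, "z": 0, "wx": 0, "wy": 0, "wz": 0},
    {"claw": 1, "x": 0, "y": 5, "z": -10, "wx": 0, "wy": 0, "wz": 0},
    {"claw": 1, "x": 0, "y": 10, "z": -30, "wx": 0, "wy": 0, "wz": 0},
    {"claw": 1, "x": 0, "y": 25, "z": -40, "wx": 0, "wy": 0, "wz": 0},
    {"claw": 1, "x": 0, "y": 35, "z": -25, "wx": 0, "wy": 0, "wz": 0},
    {"claw": 1, "x": 0, "y": 40, "z": 0, "wx": 0, "wy": 0, "wz": 0},
    {"claw": 1, "x": 0, "y": 40, "z": 0, "wx": 0, "wy": 0, "wz": 0},
    {"claw": 1, "x": 0, "y": 40, "z": 0, "wx": 0, "wy": 0, "wz": 0},
    {"claw": 1, "x": 0, "y": 20, "z": 0, "wx": 0, "wy": 0, "wz": 0},
    {"claw": 1, "x": 0, "y": 0, "z": 0, "wx": 0, "wy": 0, "wz": 0}
  ]
}}

```text
t: 74.95
tool_pos: [0.5503, 0.1781, 0.3026]
ee_rot: [-0.0, 0.966, 0.26, 0.001]
force: [-0.1, -0.2, -0.4]
opening: 0.003
```

```bash
python3 - <<'E'
from h import *
cab(2,143,197)
shot('wrist','w44')
shot('side','s44')
E
```

```text
cab tcp [  1.7 -74.1]
t 74.95 yaw 30.2  wz=-0.2  shift x 0.3 y -217.1 z 105.6 | q6 -0.36 tcp [0.5503 0.1781 0.3026] F [-0.1 -0.2 -0.4] open 0.003 tilt [0.07 0.02]
```

View pics/w44.png

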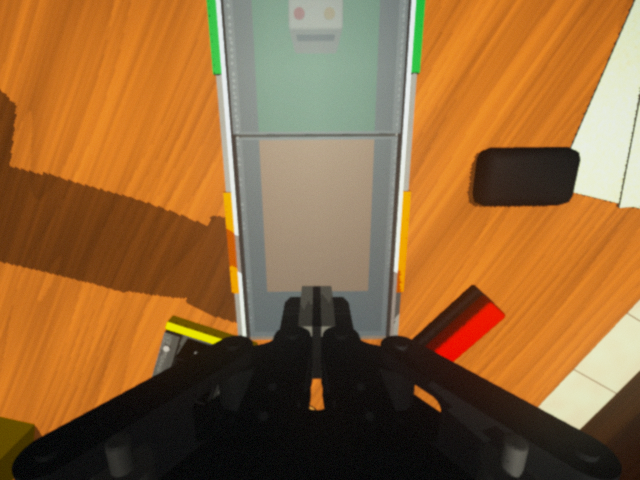

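View pics/s44.png

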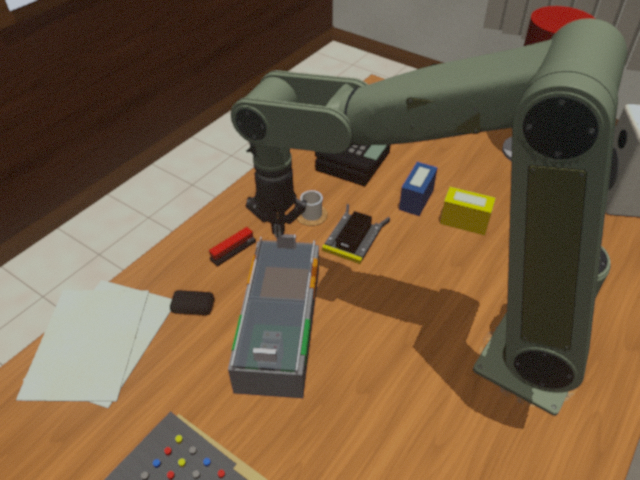

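```bash
python3 - <<'E'
from h import *
plan([.38,-.08,.36],30.4)
E
```

```text
t 75.05 yaw 30.3  wz=-0.1  shift x -277.5 y 139.2 z -57.7 | q6 -0.36 tcp [0.5489 0.1805 0.3023] F [-0.6  0.4 -0.6] open -0.006 tilt [-0.01  0.07]
```

Emit:
{"method": "carry_out", "body": {
  "series": [
    {"claw": 1, "x": -15, "y": 8, "z": -10, "wx": 0, "wy": 0, "wz": 0},
    {"claw": 1, "x": -35, "y": 17, "z": -10, "wx": 0, "wy": 0, "wz": 0},
    {"claw": 1, "x": -38, "y": 19, "z": -10, "wx": 0, "wy": 0, "wz": 0},
    {"claw": 1, "x": -38, "y": 19, "z": -10, "wx": 0, "wy": 0, "wz": 0},
    {"claw": 1, "x": -38, "y": 19, "z": -10, "wx": 0, "wy": 0, "wz": 0},
    {"claw": 1, "x": -38, "y": 19, "z": -7, "wx": 0, "wy": 0, "wz": 0},
    {"claw": 1, "x": -38, "y": 19, "z": 0, "wx": 0, "wy": 0, "wz": 0},
    {"claw": 1, "x": -28, "y": 14, "z": 0, "wx": 0, "wy": 0, "wz": 0},
    {"claw": 1, "x": -10, "y": 5, "z": 0, "wx": 0, "wy": 0, "wz": 0},
    {"claw": 1, "x": 0, "y": 0, "z": 0, "wx": 0, "wy": 0, "wz": 0}
  ]
}}

```text
t: 76.05
tool_pos: [0.3791, -0.0799, 0.3591]
ee_rot: [-0.0, 0.965, 0.261, 0.001]
force: [0.5, 1.2, -0.9]
opening: -0.003
```

```bash
python3 - <<'E'
from h import *
im,c,o=shot('top','t45')
save(im,'t45a',(100,160,310,320),3.8)
save(im,'t45b',(310,100,540,290),3.4)
a=load('t1')[0].astype(int); d=np.abs(a-im).max(2)
for n,(x0,y0,x1,y1) in dict(phone=(430,110,540,212),stapler=(235,120,305,162),mouse=(165,130,220,190)).items(): print(n,(d[y0:y1,x0:x1]>50).sum())
u=np.array([np.cos(CT),np.sin(CT)]);v=np.array([-u[1],u[0]])
E
```

```text
phone 0
stapler 0
mouse 0
```

View pics/t45a.png

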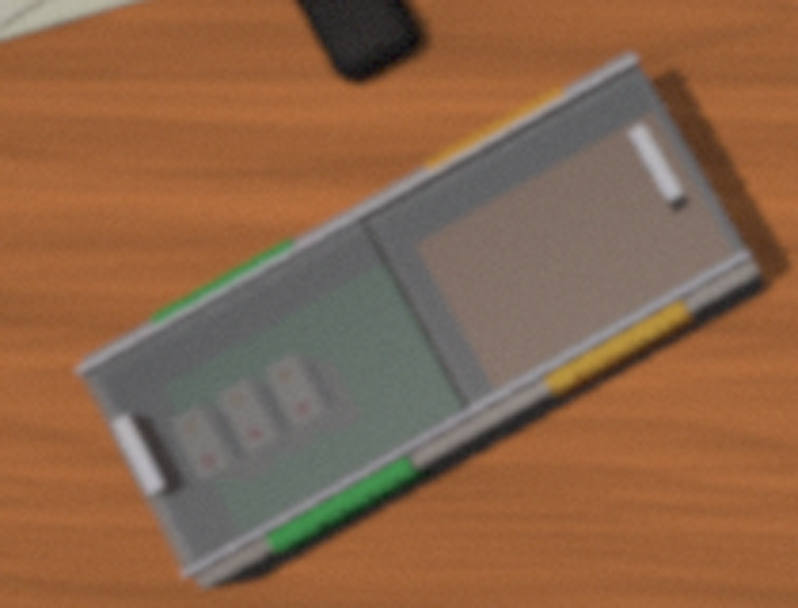

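View pics/t45b.png

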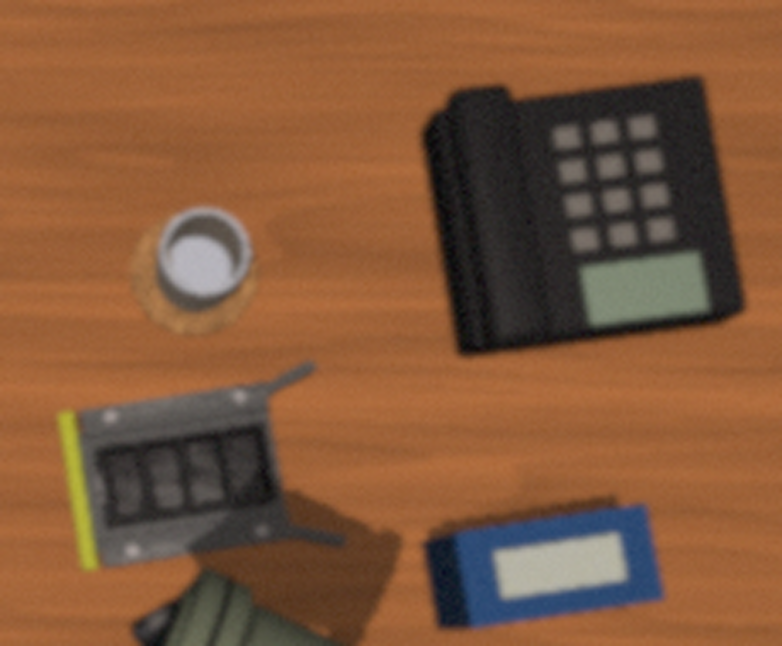

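```bash
python3 - <<'E'
from h import *
im,c,o=load('t45')
u=np.array([np.cos(CT),np.sin(CT)]);v=np.array([-u[1],u[0]])
p=unp(c,np.array([[140,455],[656,163]])/3.8+[100,160],.141)
print(((p[:,:2]-CC)@np.c_[u,v]*1000).round(1))
print('cup',unp(c,np.array([205,252])/3.4+[310,100],.064),arm.get_obs()['t'])
arm.sign_off()
E
```

```text
[[  -0.6  159.9]
 [   0.4 -158.9]]
cup [[ 0.67516476 -0.10666242  0.064     ]] 76.1
the job is handed in; nothing more can be done
```

The job is done and was handed in at about 76 s of the 210 s allowed, with no check failing or disagreeing.

- **Cup:** I moved it from the channel to its coaster first. It was later knocked about 3 cm aside, so I picked it up and put it back. The last picture puts it within about 1 mm of the coaster's measured centre.
- **Box and lid:** I slid the box home under the lips, to the stop within the accuracy of the pictures. Then I drew the lid straight up and off; the base stayed in the channel. The lid stands open side down on the desk, well away from the channel.
- **Packs:** This start had three: 1, 2 and 4. All three stand upright in the green bay, and the box base is empty.
- **Doors:** The right door started about 30 mm open and the left about 12 mm. I pushed both to their end stops. The last picture puts their fins at y = 159.9 mm and -158.9 mm, against ±160 mm when shut.
- **Bystanders:** The telephone, stapler and mouse showed no change between the first and last top pictures.

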